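# Zero a length comparator on its reference rod, then measure a prism

## Robot

A 6-joint arm with a two-finger parallel gripper is mounted at the origin on a cart in front of the work surface, level with it; the furniture and walls round the work are solid. World frame = base frame: x ahead of the robot, y to its left, z up, the work surface at z = 0. Lengths are in m, angles in degrees, forces in N, time in s.
With the tool pointing down it reaches from about 0.275 to 0.725 m from the base axis. Payload 5.6 kg.
Tool frame: the origin (TCP) lies on the front face of the gripper's body, between the roots of the fingers; the fingertips stand 73 mm ahead of it and the grasp point (between the pads) lies 54 mm ahead of it (manip.tip_extent is the distance from the TCP to the fingertips, in m); z points along the fingers, y is the direction in which the jaws open and shut (so a half turn about z gives the same grasp; the last joint's range is limited). The gripper opens to 85 mm and grips with 20 to 120 N. Pads are 22 mm wide; open, the fingers measure 114 mm over their backs; the gripper's body (76 mm by 85 mm) begins 54 mm behind the grasp point. The pads swing forward as they close: fully open they stand 13 mm farther back than shut.
Start: joints at [-55.6, 14.616, 6.199, 0, -81.583, -16.306], TCP at [0.171, -0.523, 0.304] pointing down, gripper open.
Joint ranges: [-168.99, 168.99], [-69.2, 112.95], [-62.41, 85.93], [-164.36, 98.24], [-168.68, -3.75], [-174.98, 174.98]. Speed limits (degrees/s): [147.25, 147.25, 180, 180, 180, 180].

## Interface

Orientations are given as a 3x3 rotation matrix whose columns are the frame's x, y, z axes.
In Python, from plant import manip gives the robot as it stands.
- The arm moves only by the tool arm_command, never from a script. Its argument "deltas" is text: rows parted by semicolons, each of 7 numbers parted by spaces: the shift along the tool's x, y, z normalised to -1 to 1, where 1 is 250 mm, then the turn, a rotation vector about the tool's x, y, z normalised to -1 to 1, where 1 is 45 degrees, then the opening, from -1 (shut) to 1 (fully open). In form: x y z ax ay az fingers; .... A call has 1 to 10 rows; each row is the pose to reach, as a shift and turn from the pose measured when the call began, along the tool's axes at that moment; what a row does not reach only later rows make up. A row lasts 1/12 s, in which the tool goes at most 41.7 mm and 7.16 degrees, less where a joint would pass 70% of its speed; a pose out of reach is approached as far as the arm can. A call with a number of a shift or a turn outside -1 to 1 is refused whole. A call with a gripper value outside its range is refused whole. The fingers move at their own pace and stop on an object; the grip force is fixed at half the most. Time passes only in rows, so rows that repeat a pose let the fingers close. It gives the time, the measured TCP pose, the force and the opening at its end, in the units of the state.
- manip.state(): the state, without advancing time (a new reading comes with each control period).
- manip.grab_frame(name): name is "scene" or "top" or "wrist"; returns a dict with "image" (400x640x3 uint8, blue, green, red), "vertical_fov" (degrees; the focal length in pixels is half the picture's height over the tangent of half this angle, whatever the lens; pixels are square), "cx", "cy" (the principal point, pixels), "D" ([k1, k2, p1, p2, k3] as OpenCV has them; the pictures are not rectified), "rvec" (rotation vector, rad) and "tvec" (3), from world to camera coordinates, as OpenCV has them; the wrist camera has in their place "T_tool_cam" (4x4, takes a point from camera to tool coordinates, whose origin is the TCP and whose axes are the flange's). Camera axes: x right, y down, z forward; pixel columns grow to the right and rows downward; lengths in m; the calibration is good to about 2 mm. A picture is of the moment at which its call begins: read the wrist's pose just before it. There is no depth.
- manip.job_done(): hands the job in, once; it reports no verdict.
Trained networks look in the newest picture that a camera, given by its name, has taken for a name from the list of things; names that differ only in an ending like _2 or _b are one class to them, and where a whole thing is asked for, a point or a joint stands for the part that bears it (a point fixed in the world has none). Each returns a list of dicts, best first, with "confidence" (0 to 1); they miss things now and then, are a little off and sometimes report something else, mostly with a low value. They report only what shows in the picture. A call takes as long as a camera call. They do not tell look-alikes from the thing itself.
- manip.search_frame(target, camera): "centre" ([column, row] in pixels, amid what is visible of it).
- manip.silhouettes(target, camera): "region" (400x640 bool, what is visible of it) and "centre" ([column, row] in pixels, amid what is visible of it).
- manip.mark_of(target, camera): "centre" ([column, row] in pixels: a listed point, or the origin of a listed thing).
The state is a dict: "time_s": time; "joint_pos": joint angles; "joint_velocities": joint speeds; "tau": joint torques, N m; "eef_pos": TCP position; "orientation": TCP orientation; "force": force on the tool from outside, world axes, zero at the start; "wrist_torque": the same for the moment, N m; "gripper_width": finger opening in m.
Only numpy, scipy, OpenCV 4.12 (cv2) and the standard library are available. Lean on these libraries where they do the work, as an engineer would, in place of code of your own. Each camera call takes 0.05 s, during which the arm holds its last target.

## Task

Turn the fine-adjustment knob until the comparator's dial reads zero on the steel reference rod, raise the spindle with its lever, and stand the rod upright in the middle of the rubber pad beside the anvil. Then lift the longer of the two concrete prisms off the rack by the steel ball on its end and ease your grip so that it swings plumb and hangs still, well clear of everything, before you grip it again. Stand it in the middle of the anvil and bring the lever forward again so that the spindle comes down on the ball, leaving the zero setting and the other things as they are.

Things in the scene. Friction and masses are not known exactly. Their poses are not given: they have to be found in the camera images.
- comparator: Bench length comparator, fixed: grey base plate 180 x 210 x 22 mm, steel column behind, dial head over the anvil, turned so that the dial faces right and toward the robot. Origin: centre of underside; x from the dial's front to the column, z up. Measuring axis at x = -30, y = 0 mm; column at x = 50 mm. Reach parts on the anvil from its -x side, fingers tilted 45 degrees, closing along y: the dial bars the way from above.
- dial (a point): Centre of the front of the round dial, 60 mm across, facing -x, 274 mm above the bench (about 1 mm up or down with the knob). Its case runs 26 mm back from here, 13 mm to either side of the measuring axis; its lowest edge is 244 mm up. Below it are only a 12 mm stem (down to 212 mm) and the spindle.
- anvil (a point): Centre of the top of the round steel anvil (60 mm across), 34 mm above the bench.
- park_pad (a point): Centre of the top of the round black rubber pad (54 mm across) on the base, 72 mm from the anvil along the comparator's +y (left when facing the dial), 25 mm above the bench.
- pointer (a joint): Black pointer of the dial: 0 = straight up at the long zero mark, positive clockwise when facing the dial, 1.0 rad for each mm the spindle is pushed up into the head (so several turns when the lever lifts it).
- spindle: Sprung steel spindle, 8 mm, hanging from the head on the measuring axis; its flat 16 mm foot follows what stands below and presses on it with about 2 N. Origin: centre of the foot's underside, 171 mm above the bench on the rod, z up. With nothing below it stops 4 mm lower; with the lever back it stands about 11 mm higher.
- lift_lever (a joint): Lever on the dial's -y side (right when facing it) that lifts the spindle: 0 = leaning 0.75 rad forward (-x), spindle down (as at the start); 1.5 rad = leaning 0.75 rad back to the column, spindle lifted. It stays where it is left; about 2 N at its knob moves it. Turns about a level line along y through x = -30 mm, 274 mm up, 52 mm from the knob's centre.
- lever_knob (a point): Centre of the lever's black ball knob, 18 mm across, 38 mm to the -y side of the measuring axis and about 312 mm above the bench. Push it over, or pinch it from above.
- fine_knob (a joint): Angle of the fine-adjustment knob, rad, positive counter-clockwise from above. 1 rad raises the whole head 0.8 mm and so moves the pointer -0.8 rad while a part stands below. The dial reads zero on the reference rod at about knob angle 0; it starts 0.5 to 1.2 rad to the positive side and stays where it is left (0.03 N m).
- knob_grip (a point): Grip point, on the axis, of the ribbed black fine-adjustment knob on top of the column: 32 mm across, 18 mm high, vertical axis, centre 308 mm above the bench; grip it from above.
- reference_rod: Steel reference rod, at the start upright on the anvil under the spindle: 26 mm rod on a 42 mm round foot, 100 mm high, with a stud on top that ends in a ball. Overall 137 mm, 0.42 kg. Origin: centre of its underside, z along it to the ball.
- reference_rod_ball (a point): Centre of the reference rod's ball, 18 mm across, 128 mm above its underside, on a 10 mm neck 19 mm long.
- long_prism: The longer concrete prism, 36 x 36 x 100 mm, with a steel stud ending in a ball on one end; overall 137 mm, about 0.33 kg, centre of mass about 70 mm from the ball. Origin: centre of the plain end (its underside when it stands), z along it to the ball. At the start it lies on the rack's rods in either of the two places, ball end toward the comparator.
- long_prism_ball (a point): Centre of the long prism's ball, 18 mm across, on a 10 mm neck, 28 mm from the end face, 128 mm from the plain end (as on the reference rod); 40 mm above the bench at the start. Pinched by its ball the prism pivots about the line between the finger pads: a grip of 60 N keeps it some 50 degrees off plumb, 25 N 18, 4 N (which still holds it) about 4 degrees.
- short_prism: A shorter prism, 36 x 36 x 70 mm, with the same stud and ball, lying beside the long one on the rack; not to be moved. Origin at the centre of its plain end, z to the ball.
- rack: Drying rack, fixed: two aluminium side plates (130 mm long, 52 mm high, pins to 58 mm) 170 mm apart, joined by two 8 mm steel rods along y. The prisms lie across the rods, undersides 22 mm above the bench, about 80 mm apart. Origin: centre, on the bench; x along the prisms toward their balls, z up.
- beaker: Glass beaker, 76 mm wide, 90 mm high, behind and left of the comparator; a bystander. Origin at the centre of its underside.
- weight: Knobbed 200 g balance weight, 29 mm across, 46 mm high, left of the comparator; a bystander. Origin at the centre of its underside.
- jar: Powder jar, 64 mm across, 103 mm high, left of the comparator; a bystander. Origin at the centre of its underside.
Not all that is in view belongs to the job. What is shaped like the reference_rod but blue is not meant.

How it is judged:
By the outcome, as a careful person would: the job done as asked, in the order asked, and still so for the second after the job is handed in, with the robot touching nothing.
It also fails if it takes over 72 s, if anything falls off the work surface, if the arm or the gripper's body presses on something with over 40 N, if the wrist force passes 120 N, or if a joint passes its speed limit or range.

## Working session

There is one attempt and no reset: what is moved stays moved. The work goes in short steps, Python scripts to look and compute and a tool call to move; the robot and the scene stay as the last step left them, time stands still between calls to the robot, and variables do not carry over. Pictures are saved under pics/ and viewed, and the job is handed in when it is done.

Besides the shell and the picture viewer there is one more tool, called after ">>>" in YAML: its name, and indented under it one key for each argument. arm_command: Moves the arm, as the interface text tells. Scaled input: -1 to 1 covers 250 mm each way for a shift and 45 degrees each way for a turn. Its arguments: {"type":"object","properties":{"deltas":{"type":"string"}},"required":["deltas"]}

I'll start by looking at the state and all cameras.

```bash
ls; mkdir -p pics; python3 - <<'E'
from plant import manip
import cv2,numpy as np
s=manip.state(); print(s)
for n in ["scene","top","wrist"]:
    f=manip.grab_frame(n); cv2.imwrite(f"pics/{n}0.png",f["image"])
    print(n,{k:(v.tolist() if hasattr(v,'tolist') else v) for k,v in f.items() if k!="image"})
print(manip.tip_extent)
E
```

```text
pics
{'time_s': 0.0, 'joint_pos': array([-5.56017006e+01,  1.46525073e+01,  6.13126311e+00, -2.77384665e-02,
       -8.15837401e+01, -1.63045620e+01]), 'joint_velocities': array([-0.07533301, -0.0878178 ,  0.05928523,  0.05296837,  0.03102949,
        0.07635788]), 'tau': array([ 2.69074808e-04, -3.86628807e+01,  2.37937653e+01,  5.36509797e+00,
       -6.05107576e-03,  8.40230115e-06]), 'eef_pos': array([ 0.17074875, -0.52244483,  0.30300328]), 'orientation': array([[-9.50571807e-01, -3.10504156e-01, -6.39978843e-04],
       [-3.10504810e-01,  9.50570137e-01,  1.78244652e-03],
       [ 5.48877249e-05,  1.89305992e-03, -9.99998207e-01]]), 'force': array([ 0.06751326, -0.11234509, -0.19351787]), 'wrist_torque': array([-0.04092781, -0.00139742, -0.01868624]), 'gripper_width': 0.08544651865579728}
scene {'vertical_fov': 49.706394637865635, 'cx': 319.29598457507035, 'cy': 201.90171873374408, 'D': [-0.0555391137606715, 0.0, 0.0, 0.0, 0.0], 'rvec': [1.006192941861352, -2.427902504870506, 1.0808814221781564], 'tvec': [0.39703025372367157, 0.3833945595956458, 1.1875796918045889]}
top {'vertical_fov': 57.698661541071274, 'cx': 311.3640124089173, 'cy': 199.88171061617442, 'D': [-0.05805115562128687, 0.0, 0.0, 0.0, 0.0], 'rvec': [2.106321607418345, -2.1422474009084, 0.22139100298306086], 'tvec': [0.034333324334423314, 0.5805315942058512, 1.2588175070961938]}
wrist {'vertical_fov': 71.88978218414661, 'cx': 317.76779679461765, 'cy': 199.36460987060835, 'D': [-0.017303988518468, 0.0, 0.0, 0.0, 0.0], 'T_tool_cam': [[0.0005682144215752033, -0.9608722892338567, -0.2769911928470972, 0.07085250928332015], [0.9999997559762512, 0.00043340585480053644, 0.0005479113089759423, -0.0007368009959443089], [-0.0004064231890447556, -0.27699143658577563, 0.9608723010256558, -0.06915650328643863], [0.0, 0.0, 0.0, 1.0]]}
0.0726
```

View pics/scene0.png

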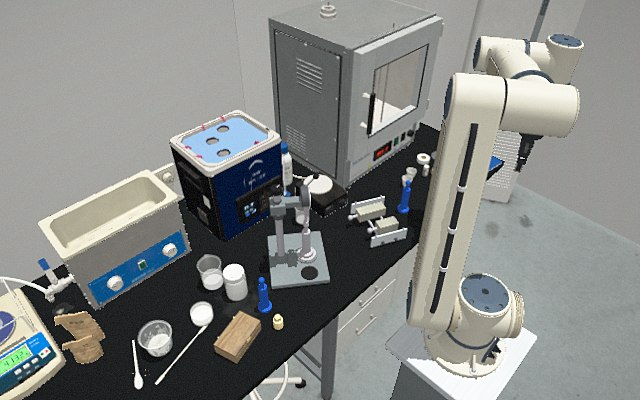

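View pics/top0.png

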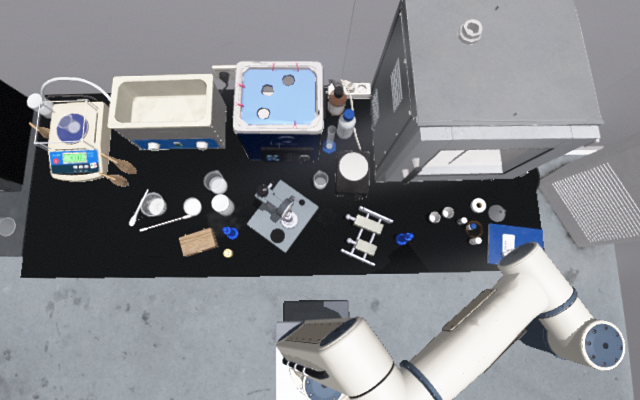

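View pics/wrist0.png

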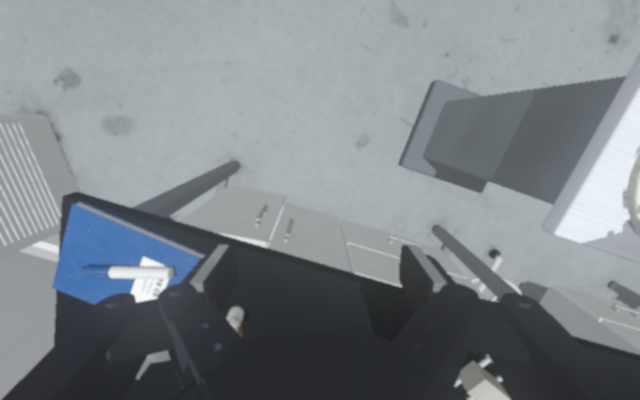

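The scene view shows the comparator at about (300,245), with the rack and two prisms at about (378,220). Blue look-alikes stand at (265,295) and (404,197). The top view shows the comparator base at (284,215), the rack at (367,235), and the arm not blocking either. Next I'll measure with the networks and the calibration.

```bash
cat > h.py <<'E'
from plant import manip
import cv2,numpy as np
from scipy.optimize import least_squares
def cam(name):
    s=manip.state(); f=manip.grab_frame(name)
    fl=200/np.tan(np.radians(f["vertical_fov"])/2)
    K=np.array([[fl,0,f["cx"]],[0,fl,f["cy"]],[0,0,1.]]); D=np.array(f["D"],float)
    if name=="wrist":
        T=np.eye(4);T[:3,:3]=s["orientation"];T[:3,3]=s["eef_pos"]
        W=T@np.array(f["T_tool_cam"]); R=W[:3,:3].T; t=-R@W[:3,3]
    else:
        R=cv2.Rodrigues(np.array(f["rvec"],float))[0]; t=np.array(f["tvec"],float)
    return dict(img=f["image"],K=K,D=D,R=R,t=t,name=name,s=s)
def proj(c,P):
    P=np.atleast_2d(np.asarray(P,float))
    return cv2.projectPoints(P,cv2.Rodrigues(c["R"])[0],c["t"],c["K"],c["D"])[0].reshape(-1,2)
def ray(c,px):
    u=cv2.undistortPoints(np.array([[px]],float),c["K"],c["D"]).reshape(2)
    d=c["R"].T@np.array([u[0],u[1],1]); o=-c["R"].T@c["t"]; return o,d/np.linalg.norm(d)
def onz(c,px,z):
    o,d=ray(c,px); return o+d*(z-o[2])/d[2]
def tri(cs,pxs):
    A=np.zeros((3,3));b=np.zeros(3)
    for c,p in zip(cs,pxs):
        o,d=ray(c,p);M=np.eye(3)-np.outer(d,d);A+=M;b+=M@o
    return np.linalg.solve(A,b)
def crop(c,center,half,scale,fn):
    x,y=map(int,center);h=half
    im=c["img"][max(0,y-h):y+h,max(0,x-h):x+h]
    im=cv2.resize(im,None,fx=scale,fy=scale,interpolation=cv2.INTER_CUBIC);cv2.imwrite(fn,im)
E
python3 - <<'E'
from h import *
cs={n:cam(n) for n in ["scene","top"]}
hz=dict(anvil=.034,park_pad=.025,dial=.274,lever_knob=.312,knob_grip=.308,reference_rod_ball=.034+.128,long_prism_ball=.04,comparator=0,rack=0,long_prism=.04,short_prism=.04,beaker=0,weight=0,jar=0,spindle=.171,reference_rod=.034)
for k,z in hz.items():
    for n,c in cs.items():
        r=manip.mark_of(k,n)
        for q in r[:3]:
            print(k,n,round(q["confidence"],2),np.round(q["centre"],1),np.round(onz(c,q["centre"],z),4))
crop(cs["scene"],(300,235),60,6,"pics/s1.png");crop(cs["scene"],(378,220),50,7,"pics/s2.png")
crop(cs["top"],(320,220),90,5,"pics/t1.png")
print(manip.state()["time_s"])
E
```

```text
anvil scene 0.74 [304.9 254.8] [0.5104 0.1144 0.034 ]
anvil scene 0.35 [275.2 188.3] [ 0.822  -0.0317  0.034 ]
anvil top 0.96 [286.2 220.1] [0.5118 0.1173 0.034 ]
park_pad scene 0.75 [306.3 273.3] [0.4593 0.1577 0.025 ]
park_pad top 0.78 [274.4 233.7] [0.4638 0.161  0.025 ]
park_pad top 0.71 [346.6 217.6] [ 0.5187 -0.1045  0.025 ]
dial scene 0.56 [310.1 197.2] [0.5017 0.0987 0.274 ]
dial top 0.62 [286.1 211.3] [0.5044 0.1039 0.274 ]
lever_knob scene 0.58 [314.7 179.3] [0.5159 0.0666 0.312 ]
lever_knob top 0.47 [301.6 203.6] [0.52   0.0567 0.312 ]
knob_grip scene 0.6 [276.4 187.1] [0.5693 0.1622 0.308 ]
knob_grip top 0.61 [227.  209.5] [0.5068 0.2736 0.308 ]
knob_grip top 0.57 [263.7 188.3] [0.5682 0.1674 0.308 ]
reference_rod_ball scene 0.86 [303.6 221.5] [0.5272 0.1016 0.162 ]
reference_rod_ball scene 0.72 [409.7 184.1] [ 0.4067 -0.2709  0.162 ]
reference_rod_ball scene 0.68 [261.1 277. ] [0.4557 0.3258 0.162 ]
reference_rod_ball top 0.57 [226.1 226.5] [0.4756 0.3075 0.162 ]
reference_rod_ball top 0.56 [413.9 235.2] [ 0.4364 -0.3094  0.162 ]
reference_rod_ball top 0.41 [287.7 214.7]
[... 1056 characters left out ...]
 0.    ]
weight top 0.48 [228.8 253. ] [0.3977 0.3313 0.    ]
jar scene 0.72 [234.3 292.1] [0.5749 0.3489 0.    ]
jar top 0.76 [223.5 207.6] [0.5678 0.3554 0.    ]
jar top 0.21 [300.3 204. ] [0.5771 0.0657 0.    ]
spindle scene 0.56 [305.5 223.3] [0.5111 0.109  0.171 ]
spindle scene 0.47 [277.2 320.6] [0.3212 0.3864 0.171 ]
reference_rod scene 0.9 [267.4 306.3] [0.4466 0.3237 0.034 ]
reference_rod scene 0.73 [403.  211.1] [ 0.4124 -0.2715  0.034 ]
reference_rod scene 0.58 [305.3 251.2] [0.5204 0.103  0.034 ]
reference_rod top 0.66 [293.2 218.4] [0.5177 0.0917 0.034 ]
reference_rod top 0.66 [400.2 236.1] [ 0.446  -0.2967  0.034 ]
reference_rod top 0.6 [232.6 232.9] [0.468  0.3119 0.034 ]
1.85
```

View pics.

View pics/s1.png

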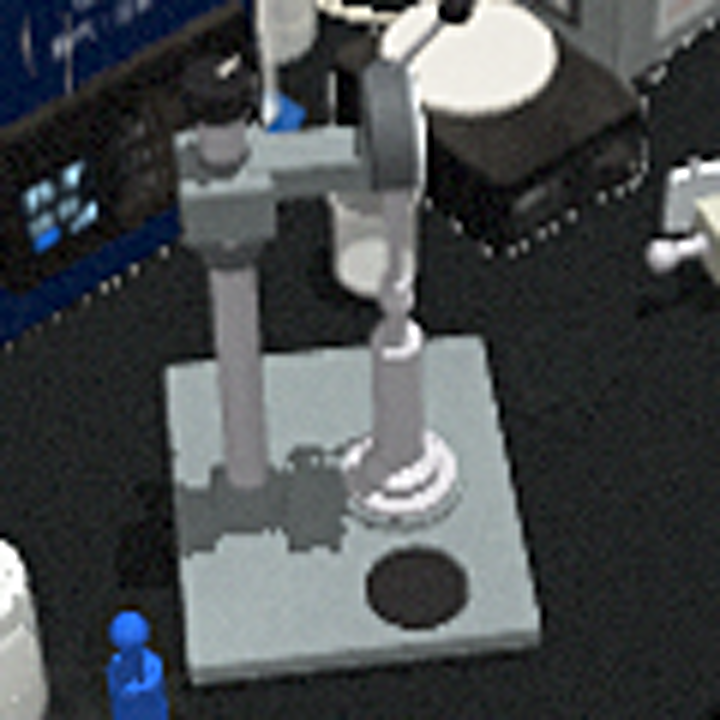

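View pics/s2.png

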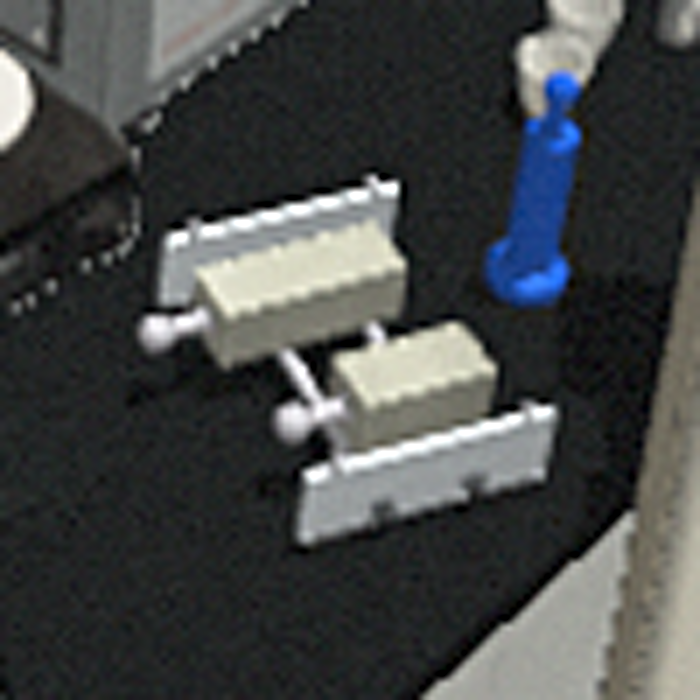

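View pics/t1.png

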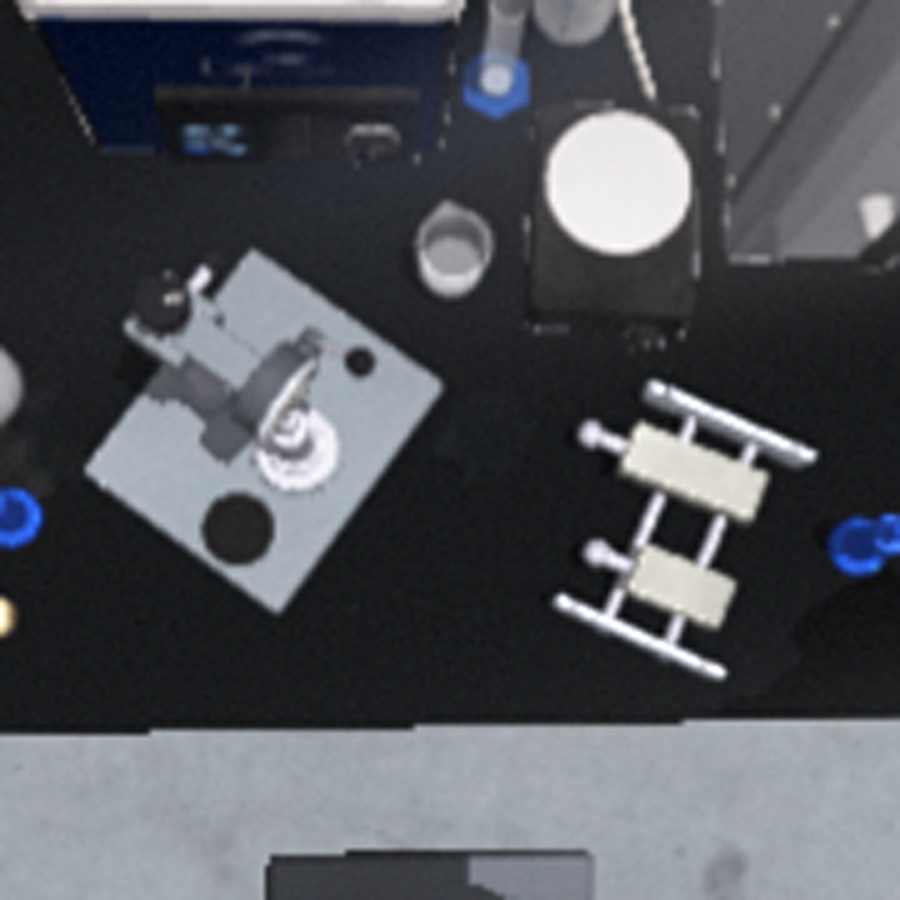

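```bash
cat > fit.py <<'E'
from h import *
cs={n:cam(n) for n in ["scene","top"]}
def up(o,s,p): return [o[0]+(p[0]+.5)/s-.5,o[1]+(p[1]+.5)/s-.5]
T=lambda *p: up((230,130),5,p)
S=lambda *p: up((240,175),6,p)
S2=lambda *p: up((328,170),7,p)
c22=.022
# comp frame: corners
obs=[("top",T(255,250),(90,-105,22)),("top",T(442,382),(-90,-105,22)),("top",T(277,612),(-90,105,22)),("top",T(85,468),(90,105,22)),
("top",T(238,528),(-30,72,25)),("top",T(360,362),(-30-52*np.sin(.75),-38,274+52*np.cos(.75))),
("scene",S(165,368),(90,-105,22)),("scene",S(483,338),(-90,-105,22)),("scene",S(540,632),(-90,105,22)),("scene",S(193,672),(90,105,22)),("scene",S(417,587),(-30,72,25))]
def W(p,q):
    a=p[2];q=np.array(q)/1000.
    return np.array([p[0]+np.cos(a)*q[0]-np.sin(a)*q[1],p[1]+np.sin(a)*q[0]+np.cos(a)*q[1],q[2]])
def res(p,per=False):
    r=np.array([proj(cs[n],W(p,q))[0]-u for n,u,q in obs]); return r if per else r.ravel()
sol=least_squares(res,[.52,.125,np.radians(40)],loss="soft_l1"); p=sol.x
print("comp",p[:2],np.degrees(p[2])); 
for o,r in zip(obs,res(p,True)): print(o[0],o[2],np.round(r,1))
for n,q in dict(anvil=(-30,0,34),pad=(-30,72,25),knob=(50,0,308),lev0=(-30-52*np.sin(.75),-38,274+52*np.cos(.75)),lev1=(-30+52*np.sin(.75),-38,274+52*np.cos(.75))).items(): print(n,np.round(W(p,q),4))
print("ball top",onz(cs["top"],T(592,435),.04),"scene",onz(cs["scene"],S2(155,333),.04))
print("sball top",onz(cs["top"],T(598,552),.04),"scene",onz(cs["scene"],S2(292,422),.04))
for l in [((642,423),(768,480)),((620,470),(750,522))]:
    a,b=[onz(cs["top"],T(*x),.058) for x in l]; d=a-b; print("long edge",a,b,np.linalg.norm(d),np.degrees(np.arctan2(d[1],d[0])))
for l in [((648,548),(737,578)),((628,598),(715,628))]:
    a,b=[onz(cs["top"],T(*x),.058) for x in l]; d=a-b; print("short edge",a,b,np.linalg.norm(d),np.degrees(np.arctan2(d[1],d[0])))
for l in [((652,387),(812,460)),((562,600),(720,675))]:
    a,b=[onz(cs["top"],T(*x),.055) for x in l]; d=a-b; print("plates",a,b,np.linalg.norm(d),np.degrees(np.arctan2(d[1],d[0])))
E
python3 fit.py
```

```text
comp [0.531728   0.13096487] 53.10581060615835
top (90, -105, 22) [-0.4 -0.6]
top (-90, -105, 22) [1.1 0.7]
top (-90, 105, 22) [0.3 0.9]
top (90, 105, 22) [-0.7  0.7]
top (-30, 72, 25) [0.2 0.5]
top (np.float64(-65.44521552121338), -38, np.float64(312.0478211814387)) [0.3 0.6]
scene (90, -105, 22) [-0.6 -0.5]
scene (-90, -105, 22) [-0.4 -0.7]
scene (-90, 105, 22) [ 0.1 -0.4]
scene (90, 105, 22) [-1.3 -0.5]
scene (-30, 72, 25) [-0.3  0.1]
anvil [0.5137 0.107  0.034 ]
pad [0.4561 0.1502 0.025 ]
knob [0.5617 0.171  0.308 ]
lev0 [0.5228 0.0558 0.312 ]
lev1 [0.5654 0.1125 0.312 ]
ball top [ 0.52012849 -0.10809815  0.04      ] scene [ 0.52072224 -0.10965734  0.04      ]
sball top [ 0.43494755 -0.10930536  0.04      ] scene [ 0.43396957 -0.11083105  0.04      ]
long edge [ 0.5255688  -0.14243208  0.058     ] [ 0.48267883 -0.23140963  0.058     ] 0.09877527718728407 64.26447365134027
long edge [ 0.49178989 -0.12518559  0.058     ] [ 0.45277127 -0.21682582  0.058     ] 0.09960112347972828 66.93664191938257
short edge [ 0.43562394 -0.14294702  0.058     ] [ 0.41314781 -0.20546417  0.058     ] 0.06643470861000389 70.22550694804895
short edge [ 0.40056275 -0.12728137  0.058     ] [ 0.37828963 -0.1880763   0.058     ] 0.0647465523760282 69.87894291229865
plates [ 0.55228769 -0.15125637  0.055     ] [ 0.49695137 -0.26479308  0.055     ] 0.12630396478623088 64.01599331472634
plates [ 0.40021559 -0.0807611   0.055     ] [ 0.34549469 -0.19059195  0.055     ] 0.12270774416105369 63.516190195614094
```

```bash
cat >> h.py <<'E'
from scipy.spatial.transform import Rotation as Ro
CP=[0.5317,0.1310,np.radians(53.1)]
def W(q,p=None):
    p=CP if p is None else p
    a=p[2];q=np.array(q,float)/1000.
    return np.array([p[0]+np.cos(a)*q[0]-np.sin(a)*q[1],p[1]+np.sin(a)*q[0]+np.cos(a)*q[1],q[2]])
def RT(az,tilt):
    """az: azimuth (deg) of forward direction; tilt from vertical-down toward forward; x_tool = down-back"""
    a=np.radians(az);t=np.radians(tilt)
    f=np.array([np.cos(a),np.sin(a),0]);u=np.array([0,0,1.])
    z=np.sin(t)*f-np.cos(t)*u; x=-np.cos(t)*f-np.sin(t)*u
    return np.stack([x,np.cross(z,x),z],1)
def plan(pos,R,grasp=None,quiet=False):
    """pos: target TCP, or grasp point if grasp (m ahead of TCP) given"""
    s=manip.state(); R0=s["orientation"]; p0=s["eef_pos"]
    pos=np.array(pos,float)
    if grasp is not None: pos=pos-grasp*R[:,2]
    d=R0.T@(pos-p0)/.25; rv=Ro.from_matrix(R0.T@R).as_rotvec(degrees=True)/45
    n=max(np.linalg.norm(pos-p0)/.0417,np.linalg.norm(rv)*45/7.16)
    print("TCP",np.round(pos,4),"cmd",*np.round(d,3),*np.round(rv,3),"rows>=",round(n,1),"t",round(s["time_s"],2))
def err(pos,R,grasp=None):
    s=manip.state(); pos=np.array(pos,float)
    if grasp is not None: pos=pos-grasp*R[:,2]
    print("err mm (world)",np.round((s["eef_pos"]-pos)*1e3,2),"deg",np.round(Ro.from_matrix(R.T@s["orientation"]).as_rotvec(degrees=True),2),"q",np.round(s["joint_pos"],1),"F",np.round(s["force"],1),"w",round(s["gripper_width"]*1e3,2))
E
python3 - <<'E'
from h import *
plan(W((-154,0,390)),RT(53.1,45))
E
```

```text
TCP [0.4392 0.0078 0.39  ] cmd -1.68 1.684 -0.344 -0.305 -0.968 -0.737 rows>= 14.4 t 1.95
```

>>> arm_command:
  deltas: "-0.9 0.9 -0.2 -0.15 -0.48 -0.37 1; -0.9 0.9 -0.2 -0.15 -0.48 -0.37 1; -0.9 0.9 -0.2 -0.15 -0.48 -0.37 1; -0.9 0.9 -0.2 -0.15 -0.48 -0.37 1; -0.9 0.9 -0.2 -0.15 -0.48 -0.37 1; -0.9 0.9 -0.2 -0.15 -0.48 -0.37 1; -0.9 0.9 -0.2 -0.15 -0.48 -0.37 1; -0.9 0.9 -0.2 -0.15 -0.48 -0.37 1"

```text
time_s: 2.62
eef_pos: [0.3153, -0.2368, 0.3549]
orientation: [[-0.764, -0.582, 0.278], [-0.521, 0.811, 0.266], [-0.38, 0.058, -0.923]]
force: [1.2, -0.3, 0.2]
gripper_width: 0.0858
```

```bash
python3 - <<'E'
from h import *
print(np.round(manip.state()["joint_pos"],1))
plan(W((-154,0,390)),RT(53.1,45))
E
```

```text
[-31.8  -4.1  -2.4 -21.9 -86.1 -22.8]
TCP [0.4392 0.0078 0.39  ] cmd -0.942 0.514 0.268 -0.155 -0.487 -0.366 rows>= 6.6 t 2.62
```

>>> arm_command:
  deltas: "-0.942 0.514 0.268 -0.155 -0.487 -0.366 1; -0.942 0.514 0.268 -0.155 -0.487 -0.366 1; -0.942 0.514 0.268 -0.155 -0.487 -0.366 1; -0.942 0.514 0.268 -0.155 -0.487 -0.366 1; -0.942 0.514 0.268 -0.155 -0.487 -0.366 1; -0.942 0.514 0.268 -0.155 -0.487 -0.366 1; -0.942 0.514 0.268 -0.155 -0.487 -0.366 1; -0.942 0.514 0.268 -0.155 -0.487 -0.366 1; -0.942 0.514 0.268 -0.155 -0.487 -0.366 1; -0.942 0.514 0.268 -0.155 -0.487 -0.366 1"

```text
time_s: 3.45
eef_pos: [0.4389, 0.0079, 0.3899]
orientation: [[-0.424, -0.8, 0.424], [-0.566, 0.6, 0.565], [-0.707, -0.0, -0.708]]
force: [0.1, 0.4, 0.1]
gripper_width: 0.0853
```

```bash
python3 - <<'E'
from h import *
err(W((-154,0,390)),RT(53.1,45))
c=cam("wrist"); cv2.imwrite("pics/w1.png",c["img"])
print(proj(c,[W((-43,0,274)),W((-43,0,304)),W((-30,72,25)),W((50,0,317)),W((-30,0,34)),W((-65.4,-38,312))]))
E
```

```text
err mm (world) [-0.34  0.02 -0.05] deg [-0.03  0.04 -0.06] q [ -6.6  -8.3  -4.  -39.8 -72.4 -25.4] F [0.1 0.4 0.1] w 85.33
[[317.61669453 201.41519141]
 [317.63404561 233.60544616]
 [370.53295782  44.86019526]
 [317.53189645 276.62352169]
 [317.52107113  48.69747677]
 [265.91095537 232.33533443]]
```

View pics/w1.png

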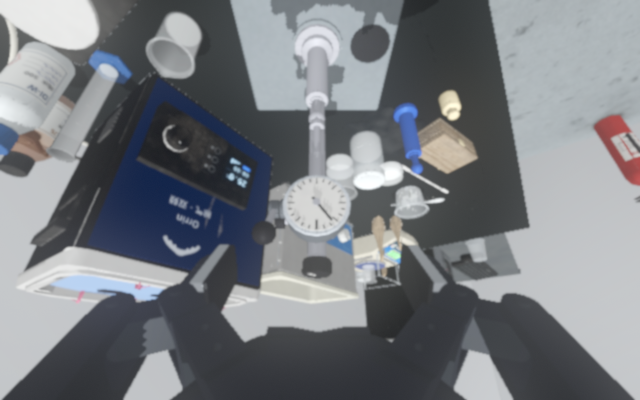

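The wrist view shows the dial face at (316,206), the lever knob at (263,233), the pad at (370,42) and the rod on the anvil at (318,50). All sit within a few pixels of my model. Next I'll rectify the dial and read the pointer.

```bash
cat >> h.py <<'E'
def rect(c,fn,off=(0,0),half=40,S=10,zc=274):
    """dial face rectified, up = up, as seen facing dial (right = -y comp). off px shift observed-predicted"""
    n=2*half*S//2
    src=[];dst=[]
    for yy,zz in [(-half,-half),(half,-half),(half,half),(-half,half)]:
        src.append(proj(c,W((-43,yy,zc+zz)))[0]+np.array(off)); dst.append([ (half-yy)*S/2*1.0,(half-zz)*S/2*1.0])
    H=cv2.getPerspectiveTransform(np.float32(src),np.float32(dst))
    im=cv2.warpPerspective(c["img"],H,(n,n),flags=cv2.INTER_CUBIC); cv2.imwrite(fn,im); return im
E
python3 - <<'E'
from h import *
c=cam("wrist"); im=rect(c,"pics/d1.png")
im2=cv2.resize(im,None,fx=1.6,fy=1.6); cv2.imwrite("pics/d1.png",im2)
E
```

View pics/d1.png

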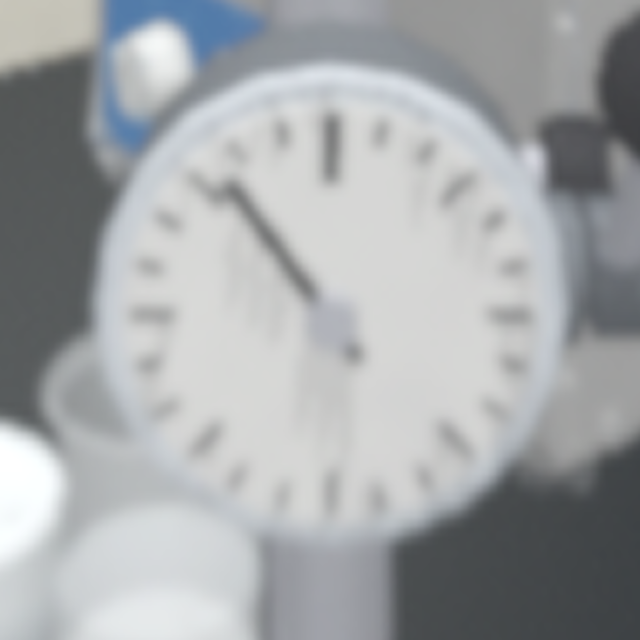

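```bash
cat >> h.py <<'E'
def pointer(im,guess):
    """im rectified 400x400: dark pixels near centre line -> angle (deg, +cw)"""
    g=cv2.cvtColor(im,cv2.COLOR_BGR2GRAY).astype(float)
    yy,xx=np.mgrid[:400,:400]; cx,cy=207,200
    dx=xx-cx;dy=cy-yy; r=np.hypot(dx,dy); a=np.degrees(np.arctan2(dx,dy)); da=(a-guess+180)%360-180
    m=(r>22)&(r<95)&(np.abs(da)<16); bg=np.median(g[m]); w=np.clip(bg-20-g,0,None)*m
    X=np.stack([dx[m],dy[m]],1);ww=w[m]; mu=(X*ww[:,None]).sum(0)/ww.sum(); C=((X-mu)*ww[:,None]).T@(X-mu)
    v=np.linalg.eigh(C)[1][:,1]; 
    if v@mu<0: v=-v
    return np.degrees(np.arctan2(v[0],v[1])),mu
E
python3 - <<'E'
from h import *
im=cv2.resize(cv2.imread("pics/d1.png"),(400,400)); print(pointer(im,-36))
E
```

```text
(np.float64(-36.220109131397855), array([-34.981207  ,  45.72890982]))
```

```bash
python3 - <<'E'
from h import *
c=cam("wrist")
P=dict(knob_grip=(50,0,308),dial=(-43,0,274.6),lever_knob=(-65.4,-38,312.6),park_pad=(-30,72,25),spindle=(-30,0,171))
for k,q in P.items():
    r=manip.mark_of(k,"wrist"); print(k,[(round(x["confidence"],2),np.round(x["centre"],1)) for x in r[:2]],np.round(proj(c,W(q))[0],1))
crop(c,(317,240),70,8,"pics/w1a.png"); crop(c,(330,60),60,8,"pics/w1b.png")
# base front corners & rectified
print(np.round(proj(c,[W((-90,105,22)),W((-90,-105,22)),W((90,105,22)),W((90,-105,22)),W((50,0,317)),W((50,0,299))]),1))
E
```

```text
knob_grip [(0.83, array([314.5, 270. ])), (0.66, array([313.3, 202.4]))] [318.5 268.6]
dial [(0.9, array([314.1, 204.9])), (0.29, array([314.3, 119.5]))] [318.6 202.4]
lever_knob [(0.64, array([263.9, 236.5]))] [267.1 233.6]
park_pad [(0.88, array([371.6,  47. ])), (0.39, array([343. , 163.1]))] [371.1  45.2]
spindle [(0.63, array([317.9, 125. ]))] [318.3 124.9]
[[407.1  -5.1]
 [229.1  -4.9]
 [378.4 110.8]
 [257.8 111. ]
 [318.5 276.8]
 [318.5 260.7]]
```

View pics/w1a.png

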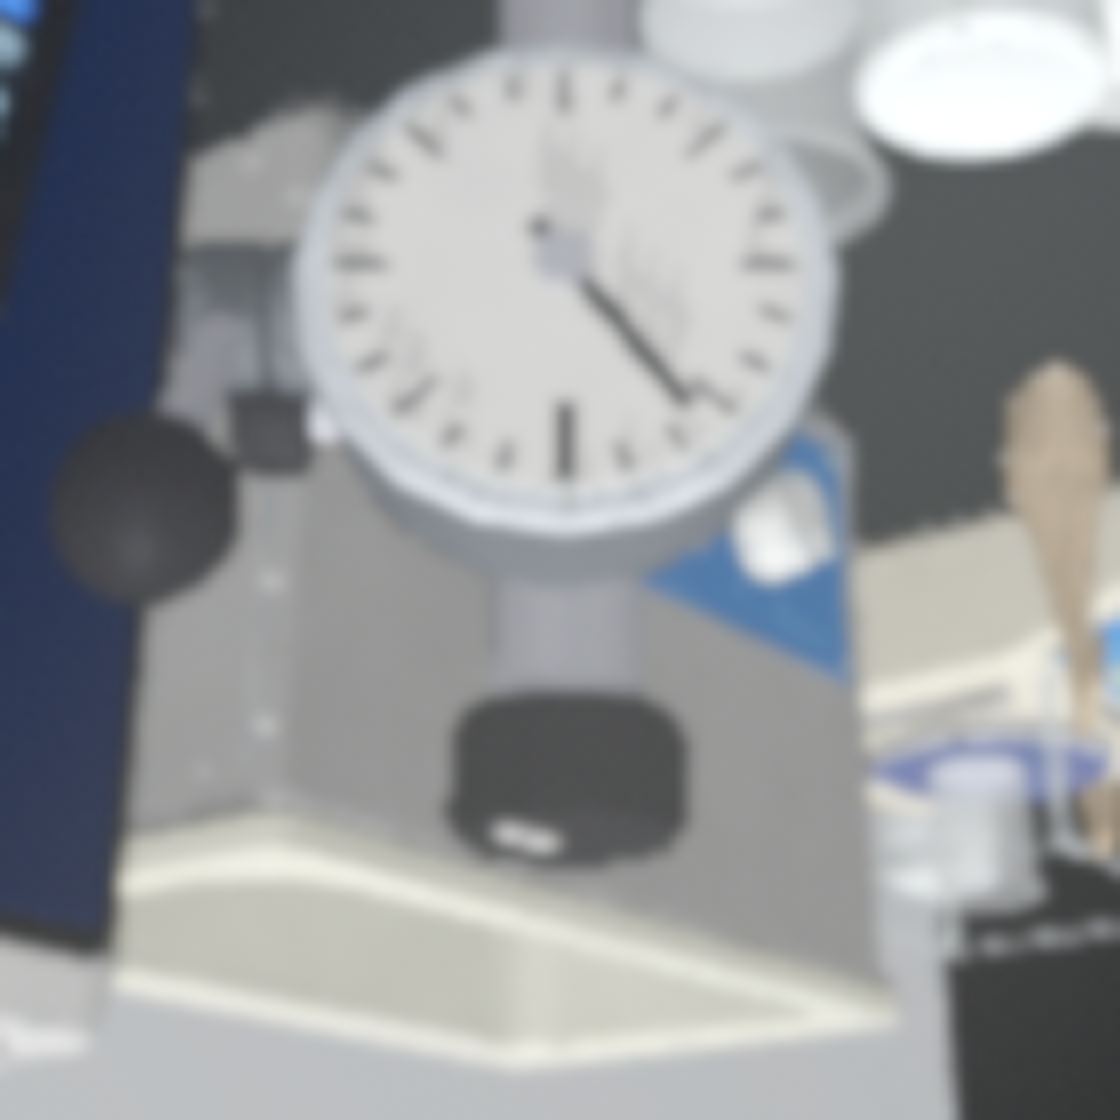

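View pics/w1b.png

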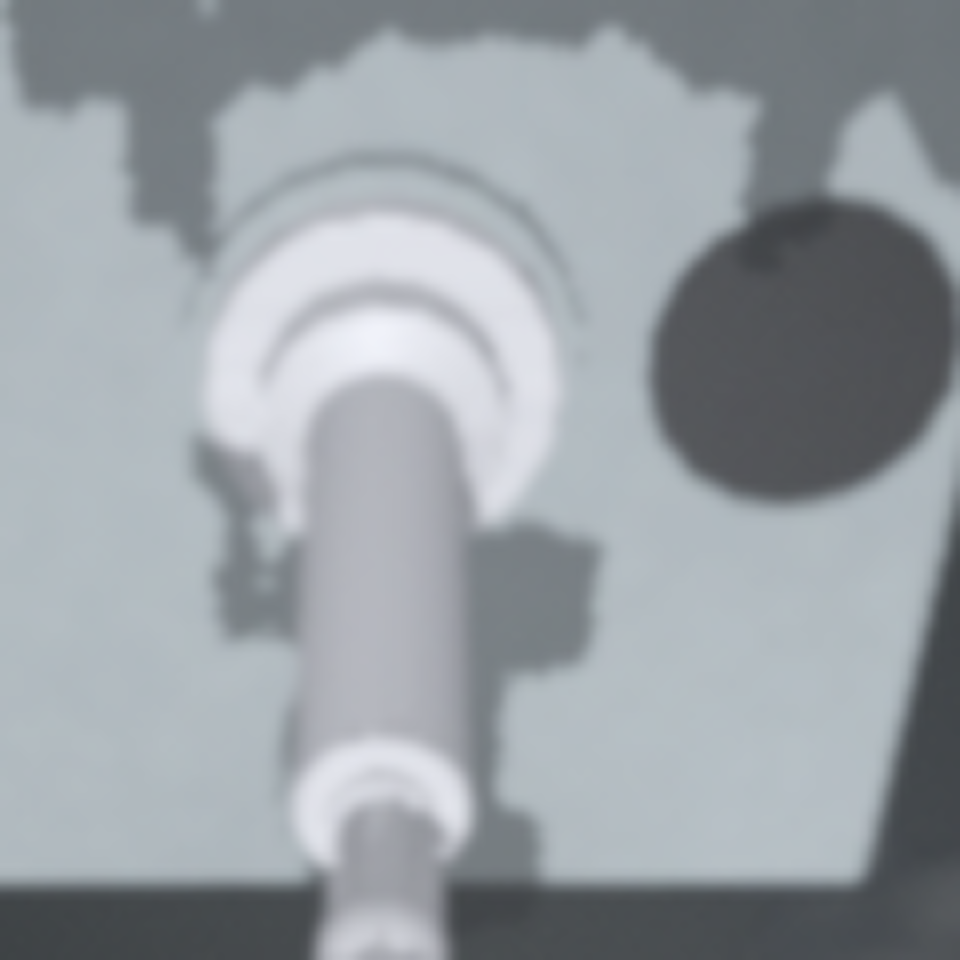

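The pointer reads −36.5° (−0.64 rad), so the knob needs about −46°. The model agrees with the wrist view to about 1 px. Next I go above the knob.

```bash
sed -i 's/^CP=.*/CP=[0.5320,0.1307,np.radians(53.1)]/' h.py; python3 - <<'E'
from h import *
plan(W((50,0,430)),RT(76,0))
E
```

```text
TCP [0.562  0.1707 0.43  ] cmd -0.692 0.0 0.465 -0.2 0.986 -0.484 rows>= 7.0 t 3.85
```

>>> arm_command:
  deltas: "-0.3 0 0 -0.08 0.4 -0.2 1; -0.692 0 0.465 -0.2 0.986 -0.484 1; -0.692 0 0.465 -0.2 0.986 -0.484 1; -0.692 0 0.465 -0.2 0.986 -0.484 1; -0.692 0 0.465 -0.2 0.986 -0.484 1; -0.692 0 0.465 -0.2 0.986 -0.484 1; -0.692 0 0.465 -0.2 0.986 -0.484 1; -0.692 0 0.465 -0.2 0.986 -0.484 1; -0.692 0 0.465 -0.2 0.986 -0.484 1; -0.692 0 0.465 -0.2 0.986 -0.484 0.2"

```text
time_s: 4.68
eef_pos: [0.5623, 0.1705, 0.43]
orientation: [[-0.243, -0.97, 0.001], [-0.97, 0.243, 0.002], [-0.002, -0.001, -1.0]]
force: [-0.0, 0.3, -0.2]
gripper_width: 0.0755
```

```bash
python3 - <<'E'
from h import *
err(W((50,0,430)),RT(76,0))
c=cam("wrist"); cv2.imwrite("pics/w2.png",c["img"])
print(proj(c,[W((50,0,317)),W((50,16,317)),W((50,-16,317)),W((-30-35.4,-38,312))]))
plan(W((50,0,309)),RT(76,0),.054)
E
```

```text
err mm (world) [ 0.29 -0.2   0.03] deg [ 0.04 -0.1   0.06] q [  32.1   19.5   31.1   -0.  -101.5  -46.1] F [-0.   0.3 -0.2] w 75.46
[[318.27440594 224.65883855]
 [338.94824602 232.80197849]
 [297.22221182 216.36087355]
 [334.63765486  34.3592013 ]]
TCP [0.562  0.1707 0.363 ] cmd -0.003 0.001 0.272 -0.002 0.003 -0.002 rows>= 1.6 t 4.73
```

View pics/w2.png

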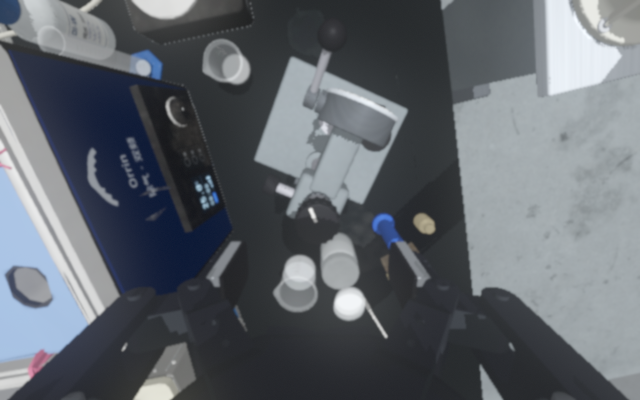

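```bash
python3 - <<'E'
import cv2
im=cv2.imread("pics/w2.png")[120:300,220:420]; cv2.imwrite("pics/w2a.png",cv2.resize(im,None,fx=4,fy=3.3,interpolation=cv2.INTER_CUBIC))
im=cv2.imread("pics/s1.png")[0:350,100:480]; cv2.imwrite("pics/s1a.png",cv2.resize(im,None,fx=2,fy=1.7,interpolation=cv2.INTER_CUBIC))
E
```

```text
(no output)
```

View pics/w2a.png

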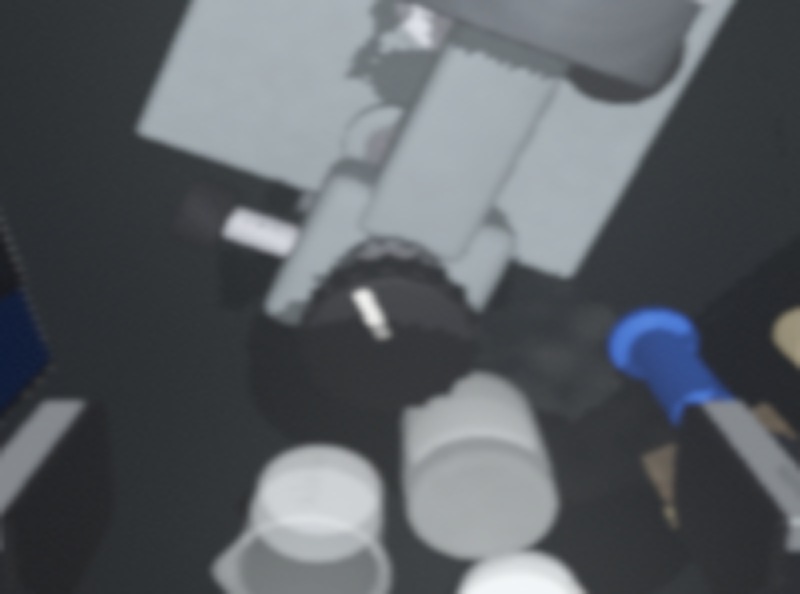

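View pics/s1a.png

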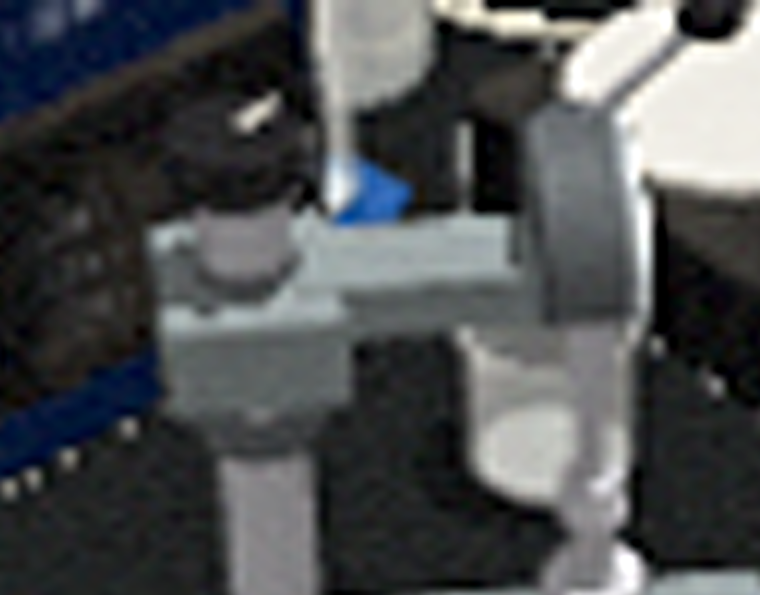

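The knob, with its white index mark, sits centred at (317,225) as predicted, and the clamp screw is off to the side and lower. I descend, close, turn −46° and release.

>>> arm_command:
  deltas: "-0.003 0.001 0.15 0 0 0 0.2; -0.003 0.001 0.272 0 0 0 0.2; -0.003 0.001 0.272 0 0 0 0.2; -0.003 0.001 0.272 0 0 0 0; -0.003 0.001 0.272 0 0 0 -0.6; -0.003 0.001 0.272 0 0 0 -0.6; -0.003 0.001 0.272 0 0 0 -0.6; -0.003 0.001 0.272 0 0 0 -0.6; -0.003 0.001 0.272 0 0 0 -0.6"

```text
time_s: 5.48
eef_pos: [0.5626, 0.1699, 0.3668]
orientation: [[-0.244, -0.97, 0.008], [-0.97, 0.244, 0.003], [-0.005, -0.007, -1.0]]
force: [-3.9, -3.5, 7.1]
gripper_width: 0.0303
```

```bash
python3 - <<'E'
from h import *
err(W((50,0,309)),RT(76,0),.054)
plan(W((50,0,309)),RT(30,0),.054)
E
```

```text
err mm (world) [ 0.6  -0.8   3.83] deg [ 0.4  -0.27  0.14] q [ 32.1  18.4  20.3   0.1 -91.5 -46.2] F [-3.9 -3.5  7.1] w 30.29
TCP [0.562  0.1707 0.363 ] cmd -0.002 0.003 0.015 -0.006 0.009 1.019 rows>= 6.4 t 5.48
```

>>> arm_command:
  deltas: "0 0 -0.004 0 0 0 -0.6; 0 0 -0.004 0 0 0.1 -0.6; 0 0 -0.004 0 0 0.25 -0.6; 0 0 -0.004 0 0 0.4 -0.6; 0 0 -0.004 0 0 0.55 -0.6; 0 0 -0.004 0 0 0.7 -0.6; 0 0 -0.004 0 0 0.85 -0.6; 0 0 -0.004 0 0 1 -0.6; 0 0 -0.004 0 0 1 -0.6; 0 0 -0.004 0 0 1 -0.6"

```text
time_s: 6.32
eef_pos: [0.5618, 0.1705, 0.367]
orientation: [[-0.856, -0.516, 0.004], [-0.516, 0.856, 0.004], [-0.006, 0.001, -1.0]]
force: [-5.9, 0.9, -5.7]
gripper_width: 0.0297
```

```bash
python3 - <<'E'
from h import *
err(W((50,0,309)),RT(30,0),.054); print(manip.state()["wrist_torque"])
c=cam("wrist"); cv2.imwrite("pics/w3.png",c["img"])
E
```

```text
err mm (world) [-0.24 -0.15  4.03] deg [-0.05 -0.32 -1.1 ] q [ 32.1  18.4  20.4  -0.  -91.7 -91. ] F [-5.9  0.9 -5.7] w 29.73
[ 0.2669404   1.83322797 -0.03323592]
```

View pics/w3.png

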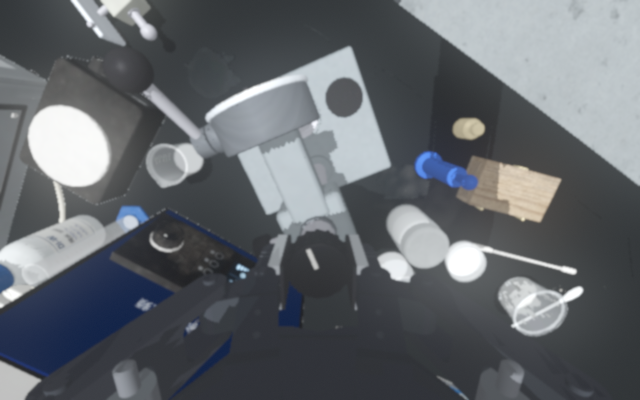

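>>> arm_command:
  deltas: "0 0 -0.004 0 0 0 0.2; 0 0 -0.004 0 0 0 0.2; 0 0 -0.004 0 0 0 0.2; 0 0 -0.1 0 0 0 0.2; 0 0 -0.25 0 0 0 0.4; 0 0 -0.28 0 0 0 0.8; 0 0 -0.28 0 0 0 1"

```text
time_s: 6.95
eef_pos: [0.5624, 0.17, 0.442]
orientation: [[-0.856, -0.517, 0.014], [-0.517, 0.856, 0.007], [-0.016, -0.001, -1.0]]
force: [0.2, -0.1, 0.2]
gripper_width: 0.0814
```

```bash
python3 - <<'E'
from h import *
err(W((50,0,433)),RT(30,0))
plan(W((-154,0,390)),RT(53.1,45))
E
```

```text
err mm (world) [ 0.41 -0.65  9.  ] deg [ 0.06 -0.9  -1.16] q [ 3.210e+01  1.930e+01  3.250e+01  1.000e-01 -1.023e+02 -9.090e+01] F [ 0.2 -0.1  0.2] w 81.41
TCP [0.4395 0.0075 0.39  ] cmd 0.76 -0.302 0.197 -0.196 -0.968 -0.46 rows>= 6.8 t 6.95
```

>>> arm_command:
  deltas: "0.3 -0.1 0 -0.03 -0.1 -0.05 1; 0.5 -0.2 0 -0.05 -0.2 -0.1 1; 0.76 -0.302 0.197 -0.196 -0.968 -0.46 1; 0.76 -0.302 0.197 -0.196 -0.968 -0.46 1; 0.76 -0.302 0.197 -0.196 -0.968 -0.46 1; 0.76 -0.302 0.197 -0.196 -0.968 -0.46 1; 0.76 -0.302 0.197 -0.196 -0.968 -0.46 1; 0.76 -0.302 0.197 -0.196 -0.968 -0.46 1; 0.76 -0.302 0.197 -0.196 -0.968 -0.46 1; 0.76 -0.302 0.197 -0.196 -0.968 -0.46 1"

```text
time_s: 7.78
eef_pos: [0.4397, 0.0059, 0.3901]
orientation: [[-0.427, -0.797, 0.427], [-0.565, 0.604, 0.562], [-0.706, -0.001, -0.708]]
force: [1.7, -0.6, 0.6]
gripper_width: 0.0854
```

```bash
python3 - <<'E'
from h import *
err(W((-154,0,390)),RT(53.1,45))
c=cam("wrist"); im=rect(c,"pics/d2.png"); print(pointer(im,0))
cv2.imwrite("pics/d2.png",cv2.resize(im,None,fx=1.5,fy=1.5)); cv2.imwrite("pics/w4.png",c["img"])
E
```

```text
err mm (world) [ 0.13 -1.69  0.1 ] deg [0.2  0.1  0.14] q [ -6.7  -8.2  -4.  -39.7 -72.3 -25.5] F [ 1.7 -0.6  0.6] w 85.37
(np.float64(-0.3234501627431235), array([-3.57905155, 59.02350515]))
```

View pics/d2.png

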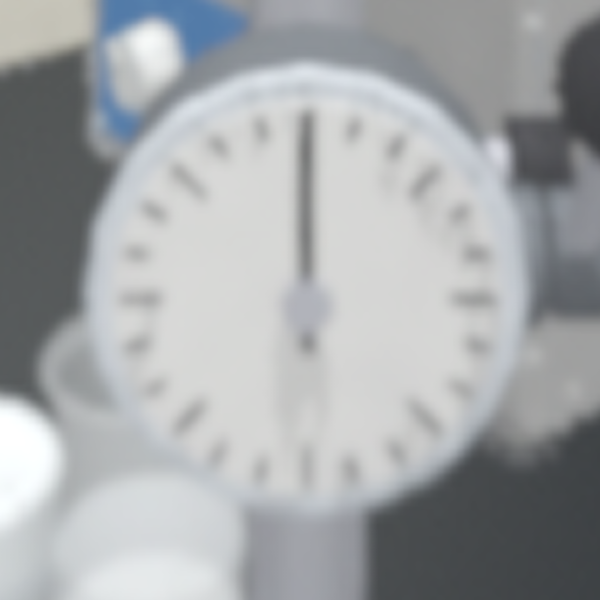

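The dial now reads zero (about −0.3°). Next comes the lever: I close the fingers and move in front of its knob.

```bash
python3 - <<'E'
from h import *
plan(W((-100,-39,379)),RT(53.1,0))
E
```

```text
TCP [0.5031 0.0273 0.379 ] cmd -0.123 -0.152 0.186 -0.002 0.997 -0.002 rows>= 6.3 t 7.83
```

>>> arm_command:
  deltas: "-0.12 -0.05 0 0 0.16 0 -1; -0.12 -0.1 0 0 0.32 0 -1; -0.123 -0.152 0.09 0 0.48 0 -1; -0.123 -0.152 0.1 0 0.64 0 -1; -0.123 -0.152 0.12 0 0.8 0 -1; -0.123 -0.152 0.186 0 0.997 0 -1; -0.123 -0.152 0.186 0 0.997 0 -1; -0.123 -0.152 0.186 0 0.997 0 -1; -0.123 -0.152 0.186 0 0.997 0 -1; -0.123 -0.152 0.186 0 0.997 0 -1"

```text
time_s: 8.67
eef_pos: [0.5033, 0.028, 0.38]
orientation: [[-0.602, -0.799, 0.004], [-0.799, 0.602, 0.0], [-0.002, -0.003, -1.0]]
force: [0.1, 0.1, 0.7]
gripper_width: -0.0001
```

```bash
python3 - <<'E'
from h import *
err(W((-100,-39,379)),RT(53.1,0))
c=cam("scene"); crop(c,(315,185),40,10,"pics/s3.png"); c=cam("wrist"); cv2.imwrite("pics/w5.png",c["img"])
plan(W((-17,-39,379)),RT(53.1,0))
E
```

```text
err mm (world) [0.16 0.67 1.04] deg [ 0.18 -0.14  0.09] q [ 21.1   8.6   9.5   0.1 -90.7 -58. ] F [0.1 0.1 0.7] w -0.14
TCP [0.553  0.0937 0.379 ] cmd -0.333 0.001 0.006 -0.004 0.004 -0.004 rows>= 2.0 t 8.77
```

View pics/s3.png

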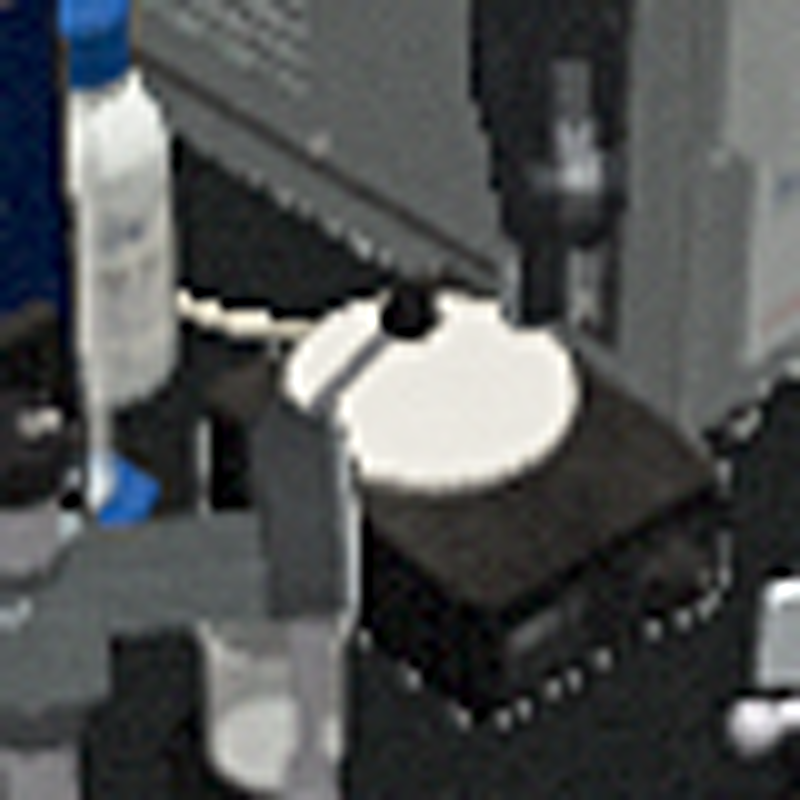

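View pics/w5.png

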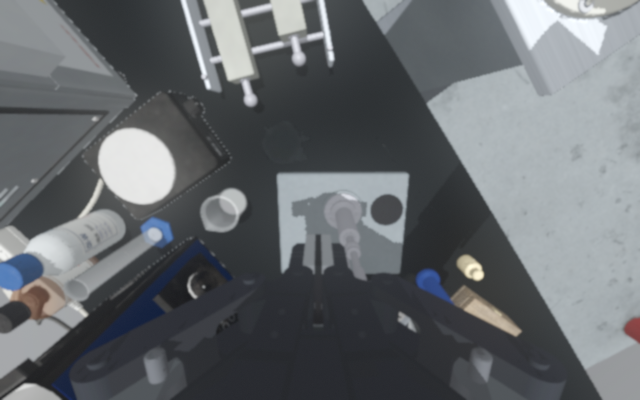

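The closed fingertips stand in front of the lever knob at the right height, so I push the lever back.

>>> arm_command:
  deltas: "-0.04 0 0.004 0 0 0 -1; -0.08 0 0.004 0 0 0 -1; -0.12 0 0.004 0 0 0 -1; -0.16 0 0.004 0 0 0 -1; -0.2 0 0.004 0 0 0 -1; -0.24 0 0.004 0 0 0 -1; -0.28 0 0.004 0 0 0 -1; -0.31 0 0.004 0 0 0 -1; -0.33 0 0.004 0 0 0 -1; -0.33 0 0.004 0 0 0 -1"

```text
time_s: 9.6
eef_pos: [0.5532, 0.094, 0.3783]
orientation: [[-0.602, -0.798, 0.002], [-0.798, 0.602, 0.0], [-0.002, -0.001, -1.0]]
force: [-0.7, -0.7, 0.0]
gripper_width: -0.0002
```

```bash
python3 - <<'E'
from h import *
err(W((-17,-39,379)),RT(53.1,0))
c=cam("scene"); crop(c,(305,190),40,10,"pics/s4.png")
print(proj(c,[W((5.4,-38,312)),W((0,-38,314.5))]), "crop origin 265,150")
E
```

```text
err mm (world) [ 0.21  0.27 -0.71] deg [ 0.09 -0.09  0.13] q [ 25.6  15.4  17.9   0.  -92.4 -62.7] F [-0.7 -0.7  0. ] w -0.22
[[290.66786111 178.50868867]
 [292.55946673 177.6541694 ]] crop origin 265,150
```

View pics/s4.png

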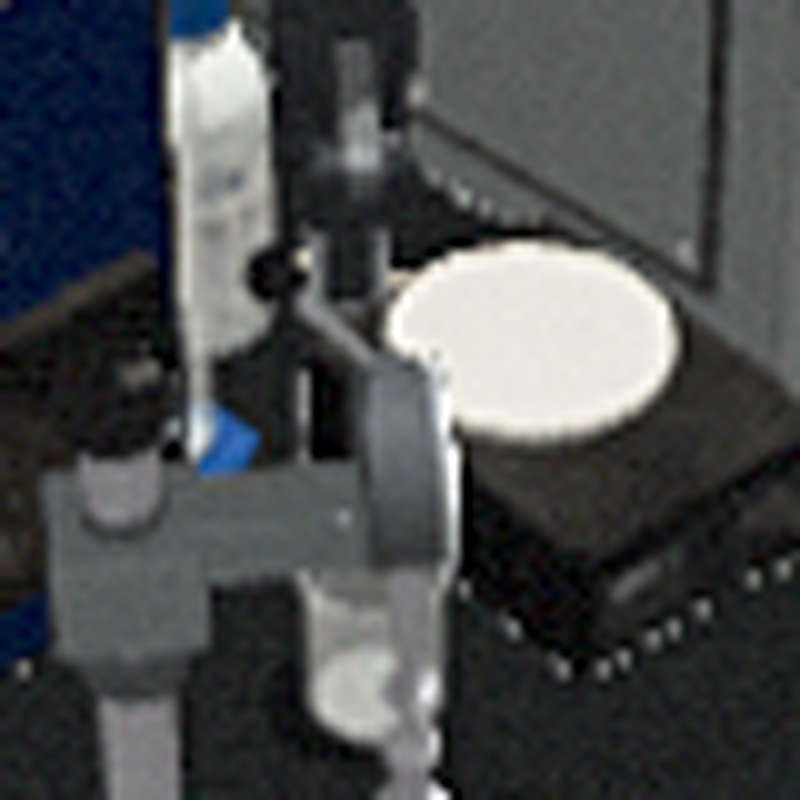

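>>> arm_command:
  deltas: "-0.005 0 0 0 0 0 -1; -0.01 0 0 0 0 0 -1; -0.014 0 0 0 0 0 -1; -0.014 0 0 0 0 0 -1; 0.1 0 0 0 0 0 -1; 0.25 0 0 0 0 0 -1; 0.4 0 0 0 0 0 -0.5; 0.46 0 0 0 0 0 0; 0.46 0 0 0 0 0 0.2; 0.46 0 0 0 0 0 0.2"

```text
time_s: 10.48
eef_pos: [0.4841, 0.0019, 0.3798]
orientation: [[-0.603, -0.798, 0.008], [-0.798, 0.603, 0.003], [-0.007, -0.004, -1.0]]
force: [-0.2, -0.4, 0.5]
gripper_width: 0.048
```

```bash
python3 - <<'E'
from h import *
err(W((-130,-39,379)),RT(53.1,0))
c=cam("scene"); crop(c,(305,205),40,10,"pics/s5.png")
print(proj(c,[W((5.4,-38,312)),W((0,-38,314.5)),W((-30,0,182)),W((-30,0,171))]), "crop origin 265,165")
plan(W((-30,0,109))-.09*RT(53.1,45)[:,2],RT(53.1,45),.054)
E
```

```text
err mm (world) [-1.05 -1.39  0.85] deg [ 0.25 -0.41  0.17] q [ 18.8   6.1   6.6  -0.  -90.  -55.9] F [-0.2 -0.4  0.5] w 48.04
[[290.66786111 178.50868867]
 [292.55946673 177.6541694 ]
 [305.35294221 219.7931239 ]
 [305.39319525 222.43260776]] crop origin 265,165
TCP [0.4529 0.0253 0.2108] cmd 0.007 0.158 0.673 -0.005 -0.992 -0.001 rows>= 6.2 t 10.53
```

View pics/s5.png

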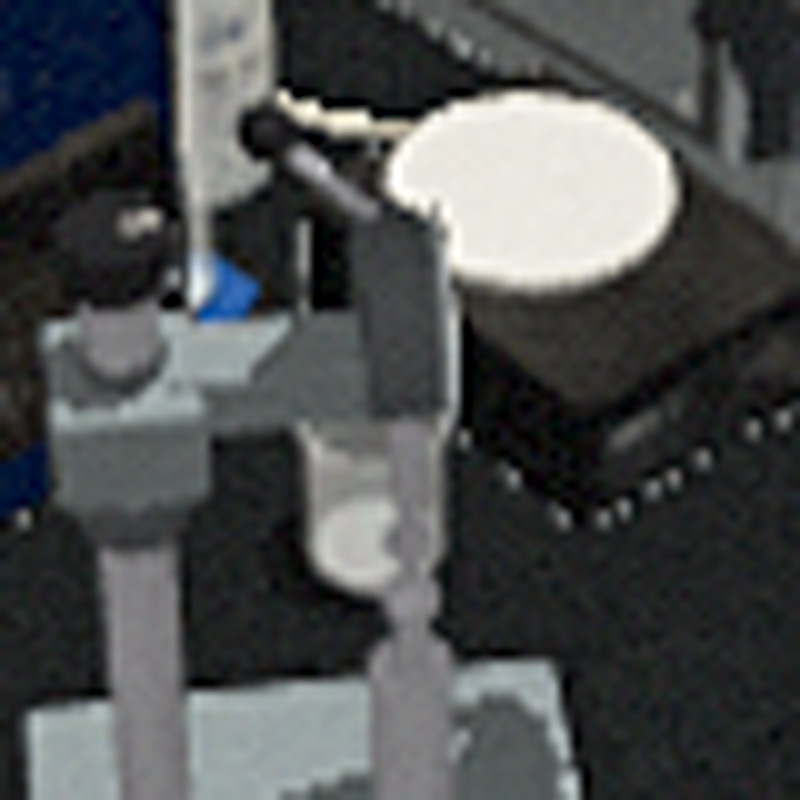

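The lever now leans back to about 1.46 rad, with a gap showing between the spindle foot and the ball. I move to the rod pre-grasp.

>>> arm_command:
  deltas: "0.007 0.04 0.11 0 -0.16 0 0.2; 0.007 0.08 0.22 0 -0.32 0 0.2; 0.007 0.12 0.34 0 -0.48 0 0.2; 0.007 0.158 0.45 0 -0.64 0 0.2; 0.007 0.158 0.56 -0.003 -0.8 0 0.2; 0.007 0.158 0.673 -0.005 -0.992 0 0.2; 0.007 0.158 0.673 -0.005 -0.992 0 0.2; 0.007 0.158 0.673 -0.005 -0.992 0 0.2; 0.007 0.158 0.673 -0.005 -0.992 0 0.2; 0.007 0.158 0.673 -0.005 -0.992 0 0.2"

```text
time_s: 11.37
eef_pos: [0.4541, 0.025, 0.2118]
orientation: [[-0.425, -0.799, 0.425], [-0.567, 0.601, 0.563], [-0.706, -0.001, -0.709]]
force: [-0.3, 0.5, -0.2]
gripper_width: 0.0515
```

```bash
python3 - <<'E'
from h import *
R=RT(53.1,45)
err(W((-30,0,109))-.09*R[:,2],R,.054)
c=cam("wrist"); cv2.imwrite("pics/w6.png",c["img"])
print(proj(c,[W((-30,0,34)),W((-30,0,134)),W((-30,0,162)),W((-30,72,25)),W((-43,0,274))]))
plan(W((-30,0,109)),R,.054)
E
```

```text
err mm (world) [ 1.23 -0.28  0.94] deg [ 0.09  0.12 -0.  ] q [ -6.1   1.2 -19.7 -48.7 -53.7  -6.1] F [-0.3  0.5 -0.2] w 51.54
[[319.48571478 139.50018811]
 [319.87525566 238.92765155]
 [320.01577954 275.35842674]
 [393.91585595 132.41146675]
 [321.03742931 495.13640366]]
TCP [0.4911 0.0762 0.1472] cmd 0.006 0.003 0.361 -0.001 -0.002 0.002 rows>= 2.2 t 11.42
```

View pics/w6.png

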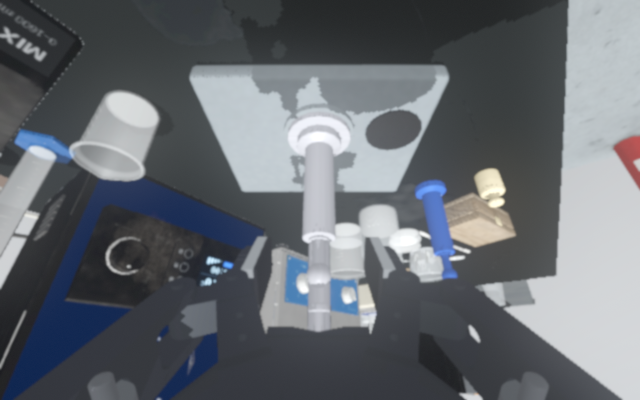

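The rod is centred at (319,238) and the pad sits at (394,130), both matching the model. I advance and grip the rod's body.

>>> arm_command:
  deltas: "0.006 0.003 0.12 0 0 0 0.2; 0.006 0.003 0.24 0 0 0 0.2; 0.006 0.003 0.361 0 0 0 0.2; 0.006 0.003 0.361 0 0 0 0.2; 0.006 0.003 0.361 0 0 0 0; 0.006 0.003 0.361 0 0 0 -0.3; 0.006 0.003 0.361 0 0 0 -0.8; 0.006 0.003 0.361 0 0 0 -0.8; 0.006 0.003 0.361 0 0 0 -0.8; 0.006 0.003 0.361 0 0 0 -0.8"

```text
time_s: 12.25
eef_pos: [0.4917, 0.0762, 0.1485]
orientation: [[-0.422, -0.8, 0.427], [-0.566, 0.6, 0.565], [-0.708, -0.003, -0.706]]
force: [-0.1, 1.1, 5.5]
gripper_width: 0.0249
```

```bash
python3 - <<'E'
from h import *
R=RT(53.1,45)
err(W((-30,0,109)),R,.054)
plan(W((-30,0,114)),R,.054)
plan(W((-30,72,114)),R,.054)
E
```

```text
err mm (world) [ 0.63 -0.02  1.36] deg [ 0.14 -0.05 -0.14] q [  0.3   9.2 -20.7 -54.7 -43.5  -1.3] F [-0.1  1.1  5.5] w 24.88
TCP [0.4911 0.0762 0.1522] cmd -0.009 0.002 -0.011 -0.003 0.001 0.003 rows>= 0.1 t 12.25
TCP [0.4335 0.1194 0.1522] cmd -0.01 0.29 -0.012 -0.003 0.001 0.003 rows>= 1.7 t 12.25
```

>>> arm_command:
  deltas: "-0.007 0 -0.007 0 0 0 -0.8; -0.015 0 -0.015 0 0 0 -0.8; -0.016 0 -0.016 0 0 0 -0.8; -0.016 0.05 -0.016 0 0 0 -0.8; -0.016 0.12 -0.016 0 0 0 -0.8; -0.016 0.19 -0.016 0 0 0 -0.8; -0.016 0.25 -0.016 0 0 0 -0.8; -0.016 0.288 -0.016 0 0 0 -0.8; -0.016 0.288 -0.016 0 0 0 -0.8; -0.016 0.288 -0.016 0 0 0 -0.8"

```text
time_s: 13.08
eef_pos: [0.4335, 0.1196, 0.1538]
orientation: [[-0.422, -0.8, 0.426], [-0.567, 0.599, 0.565], [-0.707, -0.004, -0.707]]
force: [-0.4, 0.3, -4.9]
gripper_width: 0.0244
```

```bash
python3 - <<'E'
from h import *
R=RT(53.1,45)
err(W((-30,72,114.5)),R,.054)
c=cam("wrist"); crop(c,(320,160),100,5,"pics/w7.png")
print(proj(c,[W((-30,72,25)),W((-30,72,25+100))]),"origin 220,60")
c=cam("scene"); crop(c,(305,255),50,9,"pics/s7.png")
E
```

```text
err mm (world) [0.06 0.21 1.16] deg [ 0.1  -0.03 -0.2 ] q [  8.7   1.9 -28.4 -54.3 -37.5  -7.3] F [-0.4  0.3 -4.9] w 24.37
[[318.69928816 131.35862825]
 [318.50136501 286.71275755]] origin 220,60
```

View pics/w7.png

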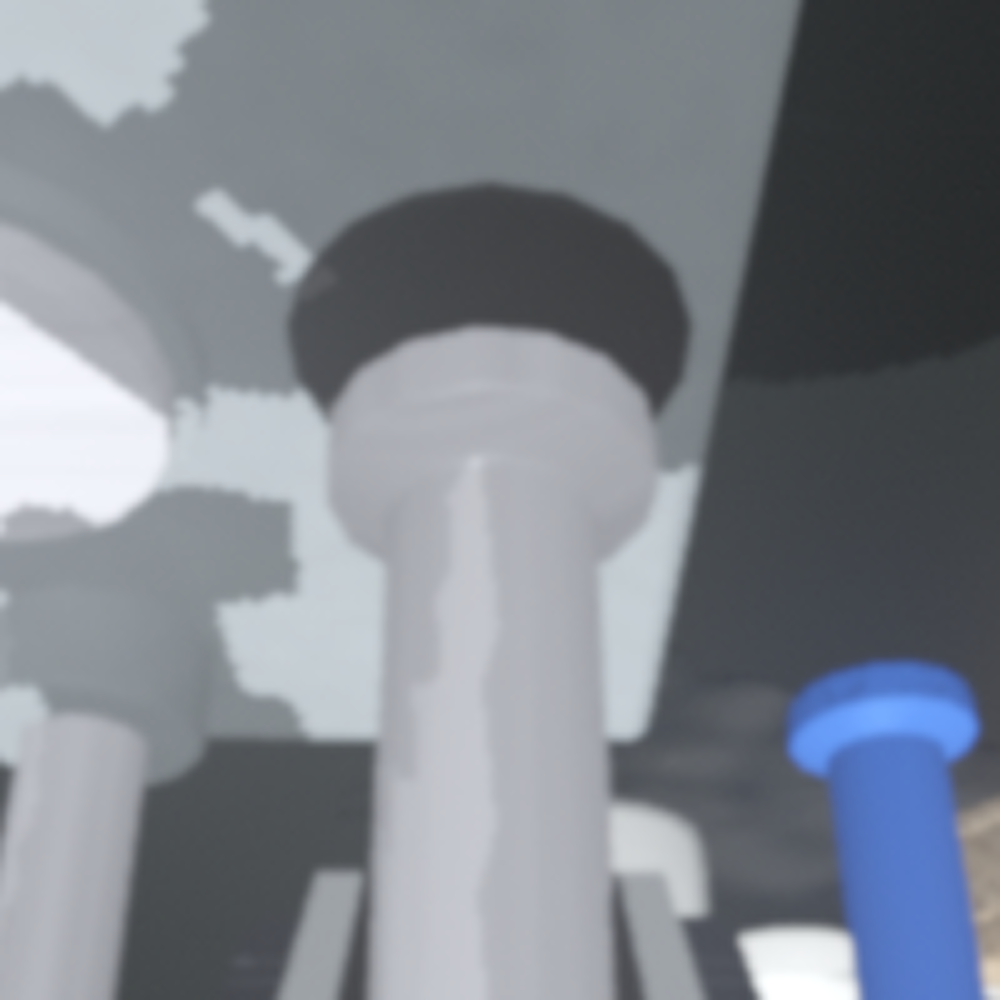

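View pics/s7.png

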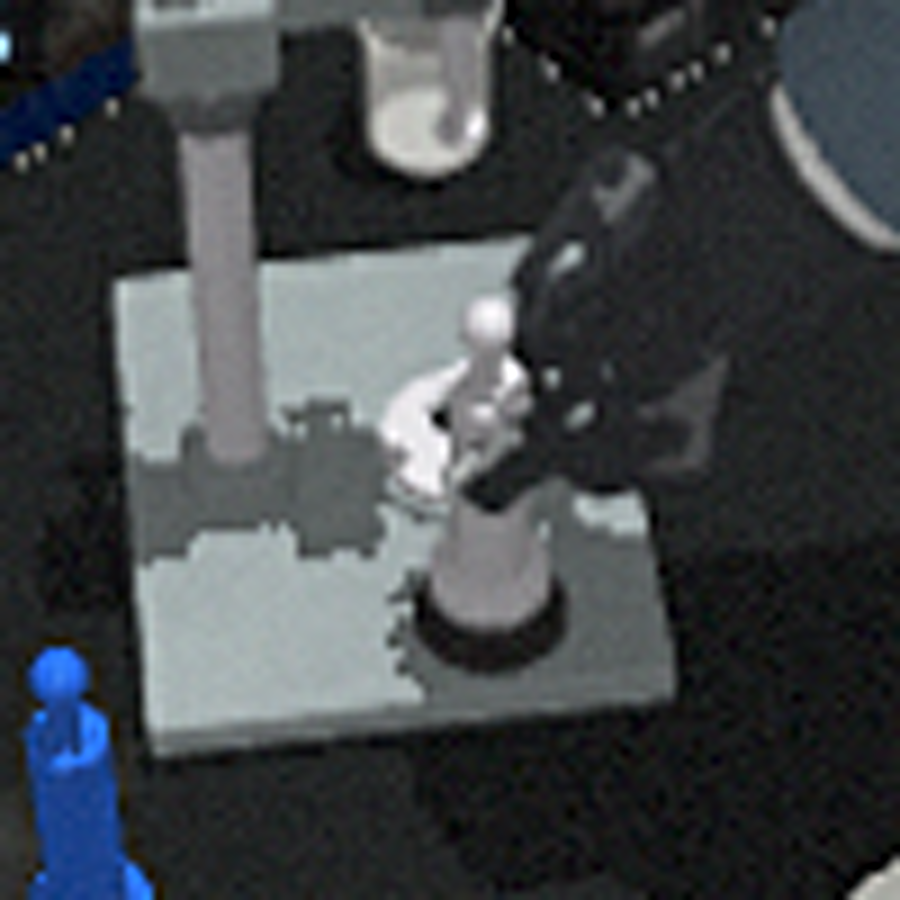

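The rod hovers over the pad, laterally centred on it. I lower it about 14 mm.

>>> arm_command:
  deltas: "0.01 0 0.01 0 0 0 -0.8; 0.02 0 0.02 0 0 0 -0.8; 0.03 0 0.03 0 0 0 -0.8; 0.034 0 0.034 0 0 0 -0.8; 0.037 0 0.037 0 0 0 -0.8; 0.039 0 0.039 0 0 0 -0.8; 0.039 0 0.039 0 0 0 -0.8"

```text
time_s: 13.77
eef_pos: [0.4346, 0.1191, 0.14]
orientation: [[-0.422, -0.8, 0.427], [-0.567, 0.601, 0.564], [-0.707, -0.004, -0.707]]
force: [-0.1, 0.5, -4.5]
gripper_width: 0.0245
```

```bash
python3 - <<'E'
from h import *
R=RT(53.1,45)
err(W((-30,72,100)),R,.054)
c=cam("wrist"); crop(c,(320,160),80,5,"pics/w8.png")
E
```

```text
err mm (world) [ 1.13 -0.33  1.85] deg [ 0.16 -0.03 -0.15] q [  7.6   3.6 -28.7 -56.6 -37.   -3.7] F [-0.1  0.5 -4.5] w 24.53
```

View pics/w8.png

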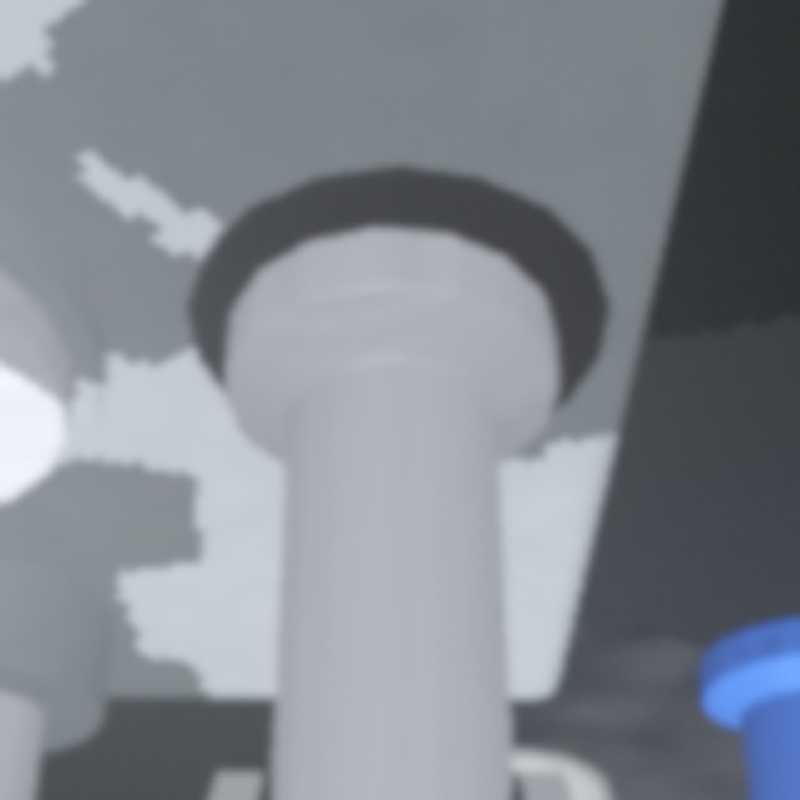

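>>> arm_command:
  deltas: "0.002 0.004 0.002 0 0 0 -0.8; 0.004 0.005 0.004 0 0 0 -0.8; 0.005 0.005 0.005 0 0 0 -0.8; 0.005 0.005 0.005 0 0 0 -0.8"

```text
time_s: 14.15
eef_pos: [0.4342, 0.12, 0.1395]
orientation: [[-0.42, -0.8, 0.428], [-0.566, 0.6, 0.565], [-0.709, -0.005, -0.705]]
force: [-3.6, -2.6, 4.8]
gripper_width: 0.0246
```

Contact is made: the force went from −4.5 to +4.8 N. I release gently and back away along the fingers.

>>> arm_command:
  deltas: "-0.003 0 -0.003 0 0 0 -0.35; -0.003 0 -0.003 0 0 0 -0.2; -0.003 0 -0.003 0 0 0 0.1; -0.003 0 -0.003 0 0 0 0.2; -0.003 0 -0.06 0 0 0 0.2; -0.003 0 -0.2 0 0 0 0.2; -0.003 0 -0.32 0 0 0 0.2; -0.003 0 -0.4 0 0 0 0.2; -0.003 0 -0.4 0 0 0 0.2"

```text
time_s: 14.9
eef_pos: [0.3918, 0.0626, 0.2137]
orientation: [[-0.417, -0.799, 0.433], [-0.567, 0.601, 0.563], [-0.711, -0.011, -0.703]]
force: [0.8, -1.1, 0.3]
gripper_width: 0.0511
```

```bash
python3 - <<'E'
from h import *
R=RT(53.1,45)
err(W((-30,72,100))-.1*R[:,2],R,.054)
c=cam("wrist"); crop(c,(320,160),100,5,"pics/w9.png");print(proj(c,[W((-30,72,25)),W((-30,72,153)),W((-30,0,34))]),"o 220,60")
c=cam("scene"); crop(c,(305,255),50,9,"pics/s9.png"); print(manip.state()["time_s"])
E
```

```text
err mm (world) [ 0.77 -0.27  4.78] deg [ 0.47 -0.29 -0.42] q [  0.7  -7.8 -28.2 -47.8 -48.9 -11.4] F [ 0.8 -1.1  0.3] w 51.06
[[320.86380348 134.52883622]
 [320.12164227 262.23483551]
 [247.04878132 141.097655  ]] o 220,60
15.0
```

View pics/w9.png

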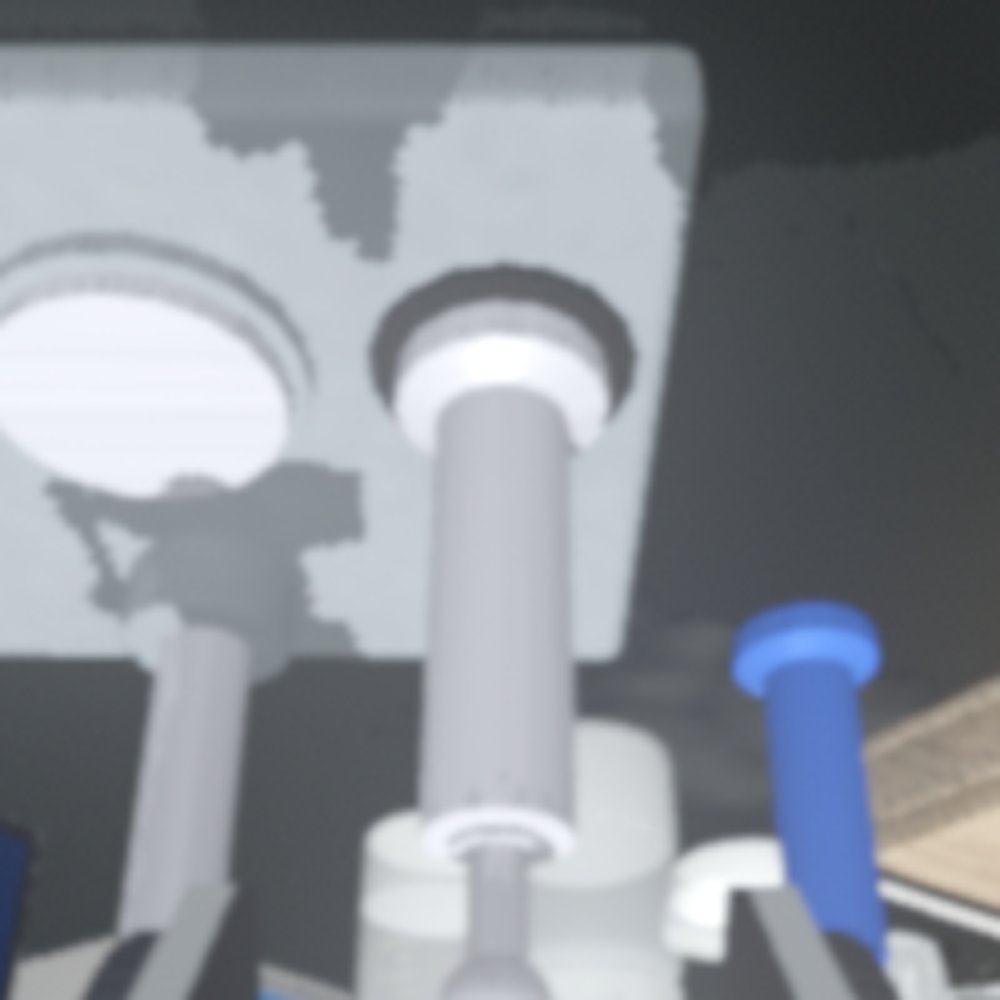

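View pics/s9.png

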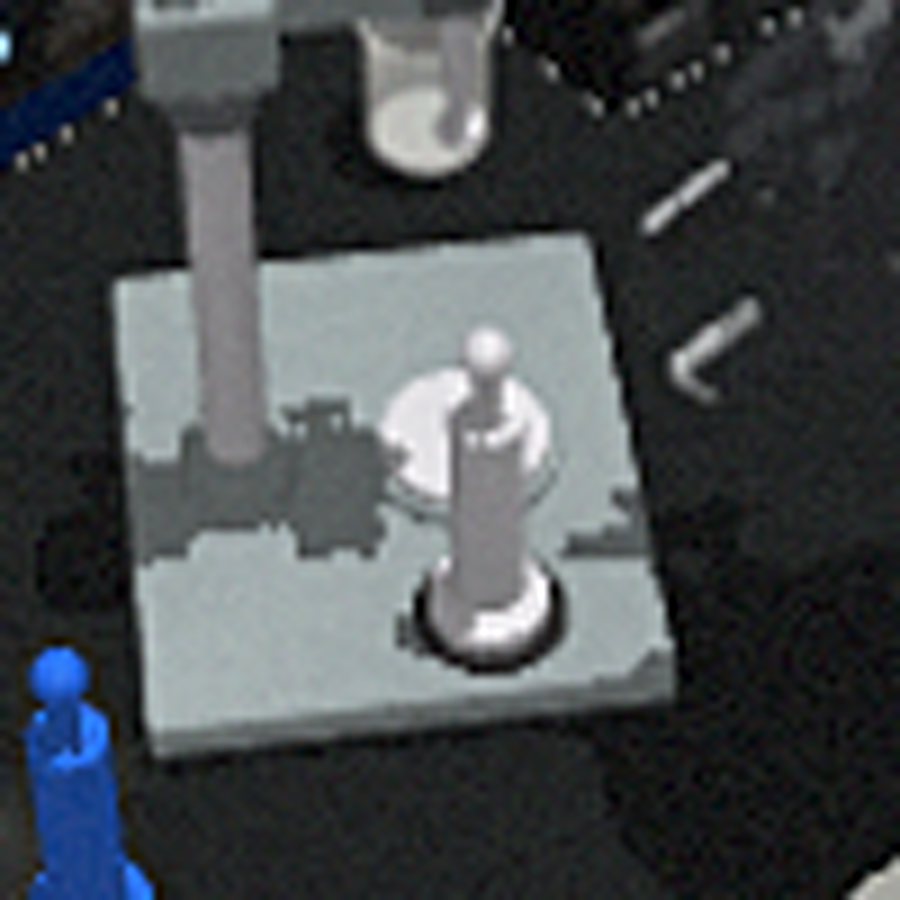

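The rod stands upright and centred on the pad. Next I go to hover over the long prism's ball.

```bash
python3 - <<'E'
from h import *
plan((.5204,-.1088,.25),RT(64.5,0))
E
```

```text
TCP [ 0.5204 -0.1088  0.25  ] cmd 0.065 -0.827 -0.278 -0.108 1.001 -0.238 rows>= 6.5 t 15.0
```

>>> arm_command:
  deltas: "0.02 -0.15 -0.1 -0.01 0.1 -0.02 0.4; 0.065 -0.3 -0.2 -0.03 0.25 -0.08 0.4; 0.065 -0.827 -0.278 -0.108 1 -0.238 0.4; 0.065 -0.827 -0.278 -0.108 1 -0.238 0.4; 0.065 -0.827 -0.278 -0.108 1 -0.238 0.4; 0.065 -0.827 -0.278 -0.108 1 -0.238 0.4; 0.065 -0.827 -0.278 -0.108 1 -0.238 0.4; 0.065 -0.827 -0.278 -0.108 1 -0.238 0.4; 0.065 -0.827 -0.278 -0.108 1 -0.238 0.4; 0.065 -0.827 -0.278 -0.108 1 -0.238 0.4"

```text
time_s: 15.83
eef_pos: [0.5201, -0.108, 0.2487]
orientation: [[-0.43, -0.903, -0.0], [-0.903, 0.43, 0.003], [-0.002, 0.002, -1.0]]
force: [-0.8, 0.2, 0.5]
gripper_width: 0.06
```

```bash
python3 - <<'E'
from h import *
err((.5204,-.1088,.25),RT(64.5,0))
c=cam("wrist"); cv2.imwrite("pics/w10.png",c["img"])
print(proj(c,(.5204,-.1088,.04)))
for k in ["long_prism_ball","long_prism"]:
    r=manip.mark_of(k,"wrist"); print(k,[(round(x["confidence"],2),np.round(x["centre"],1),np.round(onz(c,x["centre"],.04),4)) for x in r[:3]])
E
```

```text
err mm (world) [-0.29  0.78 -1.28] deg [-0.09 -0.13 -0.04] q [  5.1  13.9  -2.8  -0.2 -73.3 -30.5] F [-0.8  0.2  0.5] w 60.0
[[316.8643459  190.06599655]]
long_prism_ball [(0.74, array([319.5, 188.5]), array([ 0.5172, -0.1091,  0.04  ])), (0.72, array([307.4,  52.5]), array([ 0.4725, -0.2293,  0.04  ]))]
long_prism [(0.77, array([311.9,  55.8]), array([ 0.47  , -0.2251,  0.04  ]))]
```

View pics/w10.png

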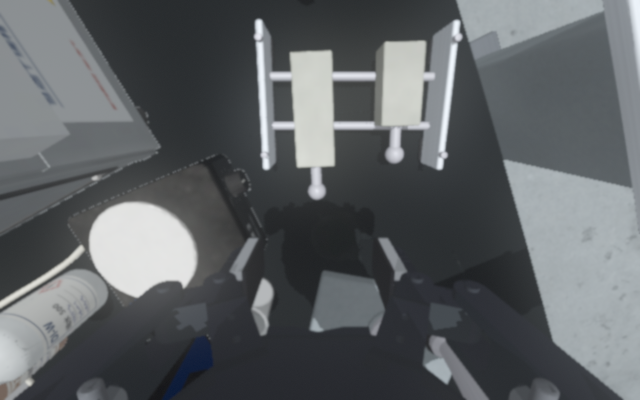

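```bash
python3 - <<'E'
import cv2
im=cv2.imread("pics/w10.png")[35:210,270:360]; cv2.imwrite("pics/w10a.png",cv2.resize(im,None,fx=6.6,fy=3.4 if 0 else 3.4,interpolation=cv2.INTER_CUBIC))
im=cv2.imread("pics/w10.png")[140:210,280:360]; cv2.imwrite("pics/w10b.png",cv2.resize(im,None,fx=8,fy=8,interpolation=cv2.INTER_CUBIC))
E
```

```text
(no output)
```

View pics/w10b.png

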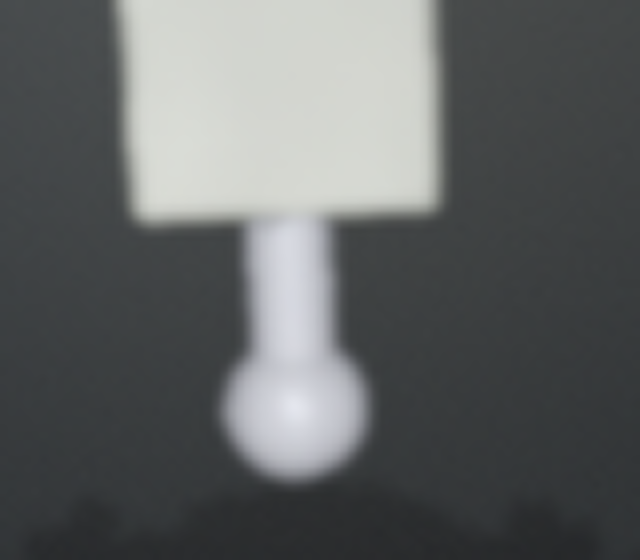

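View pics/w10a.png

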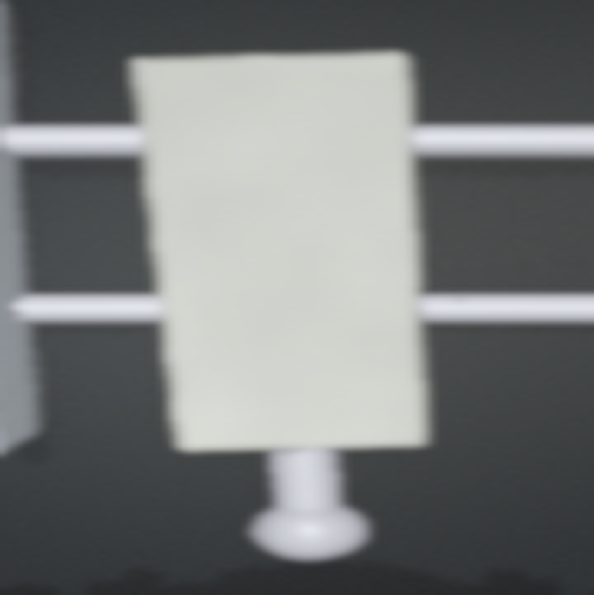

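```bash
python3 - <<'E'
from h import *
c=cam("wrist")
f=lambda X,Y:(270+(X+.5)/6.6-.5,35+(Y+.5)/3.4-.5)
P=[onz(c,f(*p),.058) for p in [(128,60),(410,52),(430,443),(176,450)]]
for a,b in [(0,3),(1,2)]:
    d=P[b]-P[a]; print(np.round(d,4),np.linalg.norm(d),np.degrees(np.arctan2(d[1],d[0])))
m0=(P[0]+P[1])/2;m1=(P[2]+P[3])/2;d=m1-m0;print(np.degrees(np.arctan2(d[1],d[0])),m0,m1)
u=d/np.linalg.norm(d); print("ball from axis",m1[:2]+u[:2]*.028, "ball obs",onz(c,(316.4,190.8),.04))
plan((.5203,-.1092,.041),RT(65.8,0),.054)
E
```

```text
[0.039  0.0913 0.    ] 0.09926252730015983 66.88369435471138
[0.0388 0.0912 0.    ] 0.09911298868266197 66.92794561516439
66.90580330628528 [ 0.47083333 -0.22702719  0.058     ] [ 0.50973913 -0.13578823  0.058     ]
ball from axis [ 0.52072196 -0.11003211] ball obs [ 0.52156467 -0.10921975  0.04      ]
TCP [ 0.5203 -0.1092  0.095 ] cmd 0.001 -0.001 0.621 -0.001 0.003 -0.03 rows>= 3.7 t 16.03
```

```bash
python3 - <<'E'
from h import *
plan((.521,-.1095,.040),RT(66.9,0),.055)
E
```

```text
TCP [ 0.521  -0.1095  0.095 ] cmd 0.001 -0.004 0.621 -0.001 0.003 -0.054 rows>= 3.7 t 16.03
```

>>> arm_command:
  deltas: "0 0 0.12 0 0 -0.03 -0.06; 0.001 -0.004 0.25 0 0.003 -0.054 -0.06; 0.001 -0.004 0.38 0 0.003 -0.054 -0.06; 0.001 -0.004 0.5 0 0.003 -0.054 -0.06; 0.001 -0.004 0.58 0 0.003 -0.054 -0.06; 0.001 -0.004 0.61 0 0.003 -0.054 -0.06; 0.001 -0.004 0.621 0 0.003 -0.054 -0.06; 0.001 -0.004 0.621 0 0.003 -0.054 -0.06"

```text
time_s: 16.7
eef_pos: [0.5213, -0.1099, 0.0957]
orientation: [[-0.393, -0.92, 0.002], [-0.92, 0.393, -0.001], [-0.0, -0.002, -1.0]]
force: [0.9, -0.2, 0.7]
gripper_width: 0.0397
```

```bash
python3 - <<'E'
from h import *
err((.521,-.1095,.040),RT(66.9,0),.055)
c=cam("wrist"); cv2.imwrite("pics/w11.png",c["img"]); print(proj(c,(.521,-.1095,.04)))
E
```

```text
err mm (world) [ 0.32 -0.4   0.71] deg [ 0.12 -0.    0.04] q [  5.   21.8 -16.2   0.1 -51.9 -28.2] F [ 0.9 -0.2  0.7] w 39.71
[[319.15114912 266.53718029]]
```

View pics/w11.png

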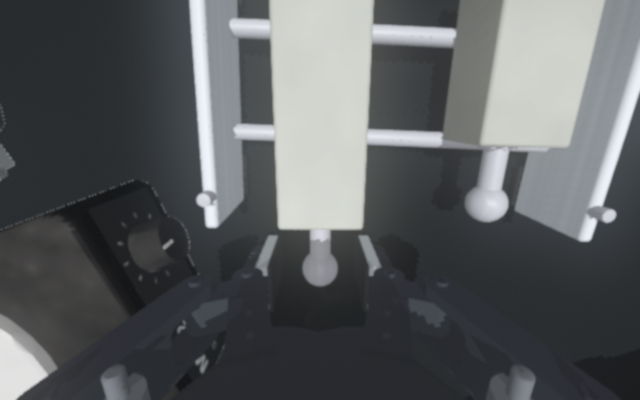

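The ball sits between the pads at (319,268) as predicted. I close on it, then lift slowly.

>>> arm_command:
  deltas: "0 0 0 0 0 0 -0.4; 0 0 0 0 0 0 -0.9; 0 0 0 0 0 0 -0.9; 0 0 0 0 0 0 -0.9; 0 0 0 0 0 0 -0.9"

```text
time_s: 17.17
eef_pos: [0.5229, -0.1096, 0.0973]
orientation: [[-0.392, -0.92, 0.006], [-0.92, 0.392, -0.001], [-0.002, -0.006, -1.0]]
force: [2.0, 2.2, 0.8]
gripper_width: 0.014
```

```bash
python3 - <<'E'
from h import *
c=cam("wrist"); crop(c,(319,262),40,10,"pics/w12.png"); s=manip.state(); print(s["gripper_width"],s["force"],s["eef_pos"])
E
```

```text
0.014192993836412494 [2.88823411 2.59392134 1.39095156] [ 0.52285453 -0.1095608   0.09721582]
```

View pics/w12.png

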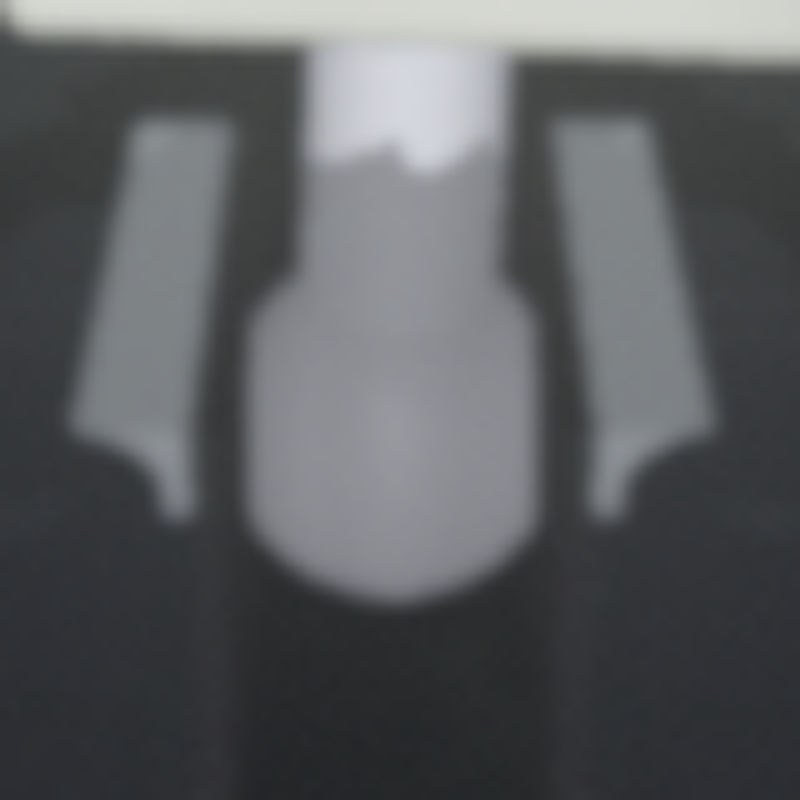

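The ball is held centrally (soft pads, width 14 mm). I lift straight up.

>>> arm_command:
  deltas: "0 0 -0.02 0 0 0 -0.9; 0 0 -0.06 0 0 0 -0.9; 0 0 -0.1 0 0 0 -0.9; 0 0 -0.15 0 0 0 -0.9; 0 0 -0.2 0 0 0 -0.9; 0 0 -0.26 0 0 0 -0.9; 0 0 -0.34 0 0 0 -0.9; 0 0 -0.42 0 0 0 -0.9; 0 0 -0.5 0 0 0 -0.9; 0 0 -0.56 0 0 0 -0.9"

```text
time_s: 18.05
eef_pos: [0.5216, -0.1095, 0.2394]
orientation: [[-0.393, -0.92, 0.007], [-0.92, 0.393, -0.0], [-0.003, -0.006, -1.0]]
force: [0.3, -0.9, -3.0]
gripper_width: 0.0144
```

```bash
python3 - <<'E'
from h import *
print(manip.state()["force"],manip.state()["wrist_torque"],manip.state()["gripper_width"])
c=cam("wrist"); cv2.imwrite("pics/w13.png",c["img"]); c=cam("scene"); crop(c,(375,190),60,8,"pics/s13.png")
E
```

```text
[ 0.29138645 -0.90639074 -2.95861365] [ 0.19156894 -0.1453402   0.00760327] 0.014420165564341886
```

View pics/w13.png

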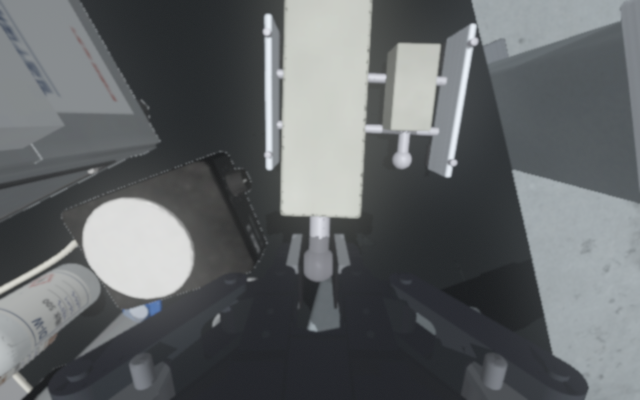

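View pics/s13.png

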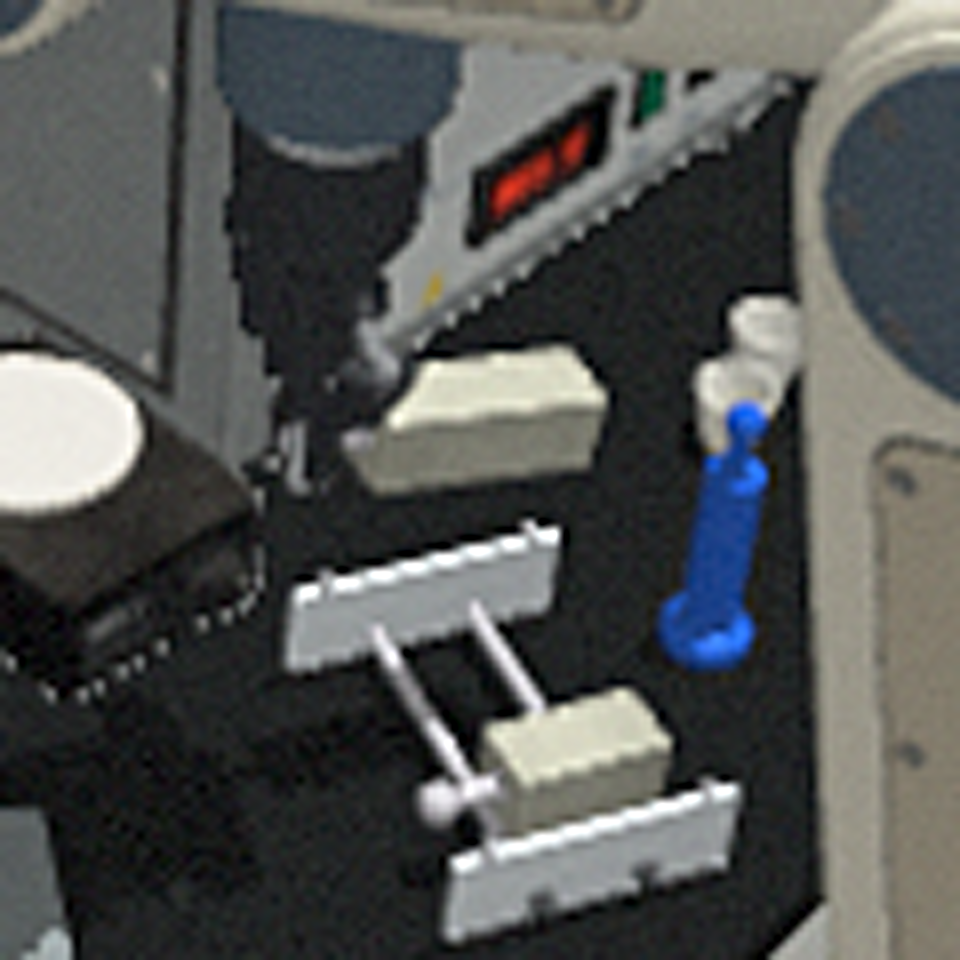

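The prism came up cleanly, still lying about 80° off plumb. The short prism and the rack are undisturbed. I carry it to a clear place and tilt to the 45° placing attitude.

```bash
python3 - <<'E'
from h import *
plan((.43,-.03,.33),RT(53.1,45),.055)
E
```

```text
TCP [ 0.4066 -0.0611  0.3689] cmd 0.002 0.498 -0.519 0.108 -0.989 0.296 rows>= 6.5 t 18.15
```

>>> arm_command:
  deltas: "0 0.02 -0.1 0 -0.05 0.02 -0.9; 0 0.08 -0.22 0.02 -0.15 0.06 -0.9; 0 0.16 -0.32 0.04 -0.28 0.1 -0.9; 0 0.25 -0.4 0.05 -0.42 0.15 -0.9; 0 0.34 -0.46 0.07 -0.56 0.2 -0.9; 0.002 0.42 -0.5 0.09 -0.7 0.24 -0.9; 0.002 0.47 -0.519 0.1 -0.84 0.28 -0.9; 0.002 0.498 -0.519 0.108 -0.94 0.296 -0.9; 0.002 0.498 -0.519 0.108 -0.989 0.296 -0.9; 0.002 0.498 -0.519 0.108 -0.989 0.296 -0.9"

```text
time_s: 18.98
eef_pos: [0.405, -0.0619, 0.367]
orientation: [[-0.428, -0.798, 0.424], [-0.562, 0.603, 0.566], [-0.707, 0.004, -0.707]]
force: [-0.6, 0.0, -3.3]
gripper_width: 0.0139
```

```bash
python3 - <<'E'
from h import *
err((.43,-.03,.33),RT(53.1,45),.055); print(manip.state()["wrist_torque"])
c=cam("wrist"); cv2.imwrite("pics/w14.png",c["img"]); c=cam("scene"); cv2.imwrite("pics/s14.png",c["img"]); 
print(proj(c,(.43,-.03,.33)))
E
```

```text
err mm (world) [-1.66 -0.79 -1.88] deg [-0.04 -0.02  0.29] q [-20.6  -6.6  -4.8 -43.6 -79.9 -13.2] F [-0.6  0.  -3.3] w 13.9
[-2.47644268  1.8282614  -0.0266807 ]
[[361.0195142  172.85242596]]
```

View pics/w14.png

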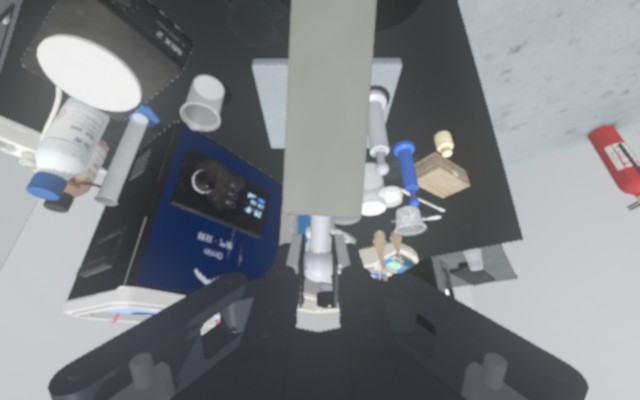

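View pics/s14.png

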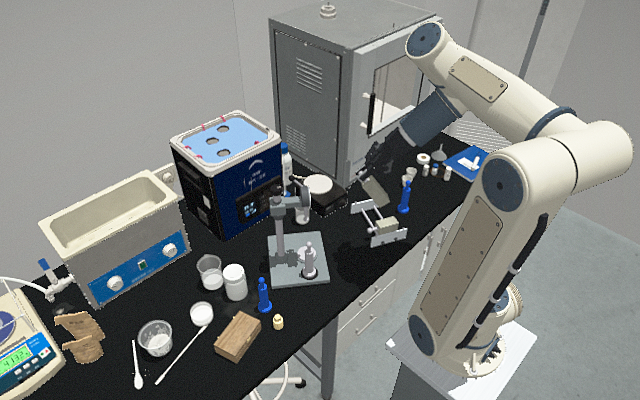

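The prism is clear, with its tail about 45° off plumb toward the camera. I ease the grip in small steps and watch the width.

>>> arm_command:
  deltas: "0 0 0 0 0 0 -0.65; 0 0 0 0 0 0 -0.65; 0 0 0 0 0 0 -0.63; 0 0 0 0 0 0 -0.63; 0 0 0 0 0 0 -0.63"

```text
time_s: 19.5
eef_pos: [0.4062, -0.0615, 0.3677]
orientation: [[-0.427, -0.799, 0.423], [-0.566, 0.601, 0.565], [-0.705, 0.002, -0.709]]
force: [-0.3, 0.1, -3.8]
gripper_width: 0.0159
```

```bash
python3 - <<'E'
from h import *
s=manip.state();print(s["gripper_width"],s["force"],s["wrist_torque"])
c=cam("wrist"); cv2.imwrite("pics/w15.png",c["img"][:300])
E
```

```text
0.0158805222628693 [-0.33440626  0.05752687 -3.82007848] [-2.27085094  1.70293243  0.04220294]
```

View pics/w15.png

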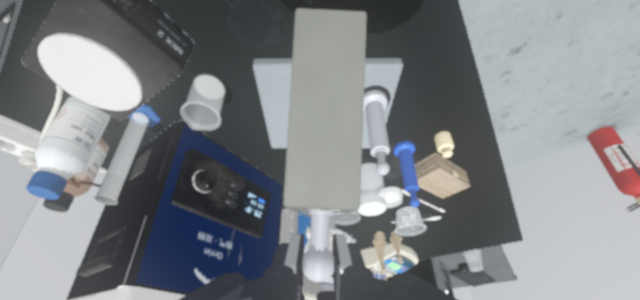

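The width follows the command (15.9 mm) and the prism is sliding toward plumb, so I continue.

>>> arm_command:
  deltas: "0 0 0 0 0 0 -0.62; 0 0 0 0 0 0 -0.61; 0 0 0 0 0 0 -0.605; 0 0 0 0 0 0 -0.605; 0 0 0 0 0 0 -0.605"

```text
time_s: 19.97
eef_pos: [0.4063, -0.0615, 0.3678]
orientation: [[-0.427, -0.799, 0.423], [-0.565, 0.601, 0.565], [-0.706, 0.002, -0.709]]
force: [-0.0, 0.7, -4.0]
gripper_width: 0.0171
```

```bash
cat >> h.py <<'E'
def hang(c,B,A,thetas=range(-10,61,2)):
    """overlay-free check: print predicted pixel of prism underside centre for tilts (toward -x comp)"""
    f=np.array([np.cos(np.radians(A)),np.sin(np.radians(A)),0])
    return {t:np.round(proj(c,np.array(B)+.128*(-np.sin(np.radians(t))*f+np.array([0,0,-np.cos(np.radians(t))])))[0],0) for t in thetas}
E
python3 - <<'E'
from h import *
s=manip.state();print(s["gripper_width"],s["force"])
c=cam("wrist"); cv2.imwrite("pics/w16.png",c["img"][:300])
B=s["eef_pos"]+.055*s["orientation"][:,2]
print(hang(c,B,53.1,[0,4,10,20,30,40,50]))
E
```

```text
0.01706102867014493 [-0.04780191  0.69423357 -3.96361039]
{0: array([318.,  93.]), 4: array([318.,  83.]), 10: array([318.,  68.]), 20: array([318.,  41.]), 30: array([318.,  13.]), 40: array([318., -17.]), 50: array([318., -47.])}
```

View pics/w16.png

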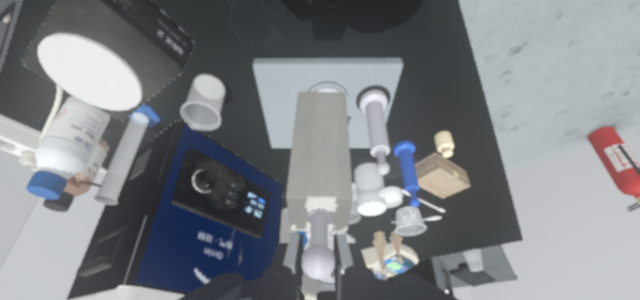

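```bash
cat >> h.py <<'E'
def edges(c,B,A,t):
    f=np.array([np.cos(np.radians(A)),np.sin(np.radians(A)),0]);u=np.array([0,0,1.])
    dn=-np.sin(np.radians(t))*f-np.cos(np.radians(t))*u; n=-np.cos(np.radians(t))*f+np.sin(np.radians(t))*u
    return np.round([proj(c,B+.128*dn+.018*n)[0][1],proj(c,B+.028*dn+.018*n)[0][1],proj(c,B+.128*dn-.018*n)[0][1]],1)
E
python3 - <<'E'
from h import *
c=cam("wrist"); s=c["s"]
B=s["eef_pos"]+.055*s["orientation"][:,2]
for t in [-6,-3,0,3,6,10,15,20]: print(t,edges(c,B,53.1,t))
crop(c,(320,160),90,5,"pics/w17.png")
E
```

```text
-6 [ 87.2 201.2 126.5]
-3 [ 79.5 201.2 119.3]
0 [ 71.7 201.4 112.1]
3 [ 63.8 201.7 104.7]
6 [ 55.8 202.3  97.3]
10 [ 44.8 203.3  87.2]
15 [ 30.8 205.1  74.4]
20 [ 16.3 207.5  61.2]
```

View pics/w17.png

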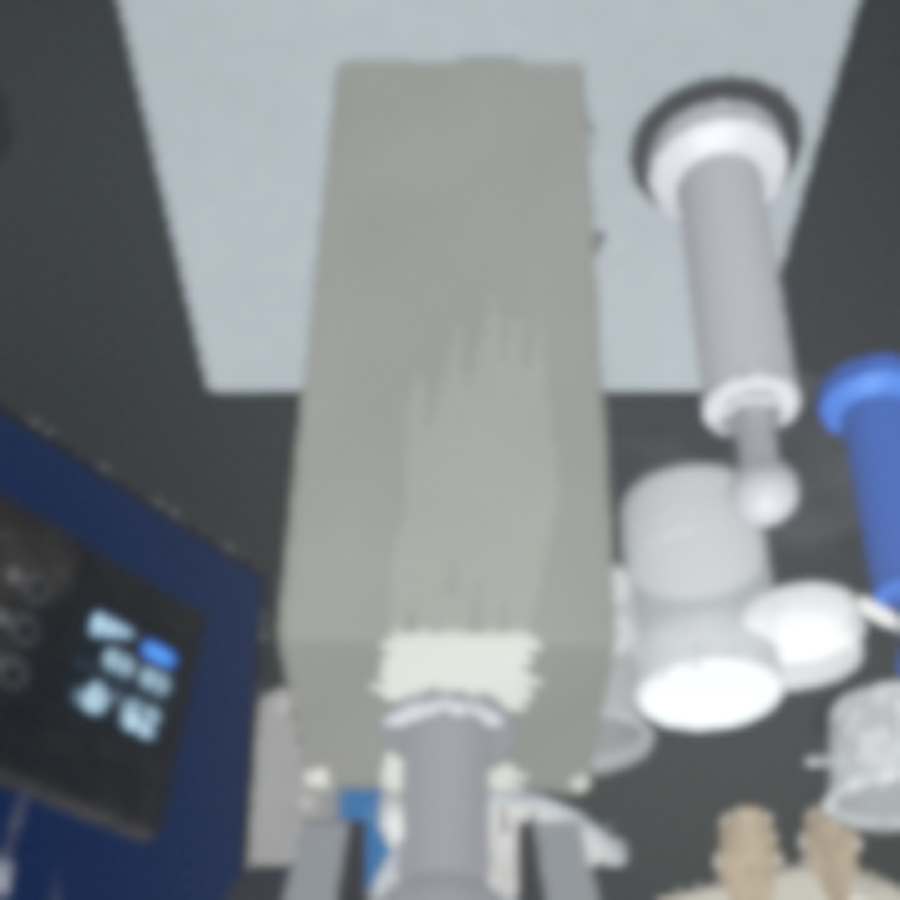

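The prism has swung to near plumb and is still swinging slightly. I ease a little more and let it settle.

>>> arm_command:
  deltas: "0 0 0 0 0 0 -0.6; 0 0 0 0 0 0 -0.596; 0 0 0 0 0 0 -0.596; 0 0 0 0 0 0 -0.596; 0 0 0 0 0 0 -0.596; 0 0 0 0 0 0 -0.596; 0 0 0 0 0 0 -0.596; 0 0 0 0 0 0 -0.596; 0 0 0 0 0 0 -0.596; 0 0 0 0 0 0 -0.596"

```text
time_s: 20.9
eef_pos: [0.4062, -0.0615, 0.3677]
orientation: [[-0.427, -0.799, 0.423], [-0.565, 0.601, 0.565], [-0.706, 0.002, -0.709]]
force: [-0.2, -0.7, -4.3]
gripper_width: 0.0171
```

```bash
python3 - <<'E'
from h import *
for i in range(2):
    c=cam("wrist"); s=c["s"]
    crop(c,(320,160),90,4,f"pics/w18_{i}.png"); print(s["time_s"],s["gripper_width"],s["force"],s["wrist_torque"])
B=s["eef_pos"]+.055*s["orientation"][:,2]
for t in [-6,-3,0,3,6]: print(t,edges(c,B,53.1,t))
a=np.hstack([cv2.imread(f"pics/w18_{i}.png")[:, 160:560] for i in range(2)]); cv2.imwrite("pics/w18.png",cv2.resize(a,(800,600) if a.shape[0]>600 else None,fx=1,fy=1)); print(a.shape)
E
```

```text
20.9 0.017133700127452488 [-0.18200075 -0.71411827 -4.25818861] [-2.35124595  1.77019038  0.02893789]
20.95 0.017113615258315933 [-0.79379836  0.03971029 -3.79235884] [-2.36765128  1.71765277  0.02015545]
-6 [ 87.2 201.2 126.5]
-3 [ 79.5 201.2 119.3]
0 [ 71.7 201.4 112.1]
3 [ 63.8 201.7 104.7]
6 [ 55.8 202.3  97.3]
(720, 800, 3)
```

View pics/w18_1.png

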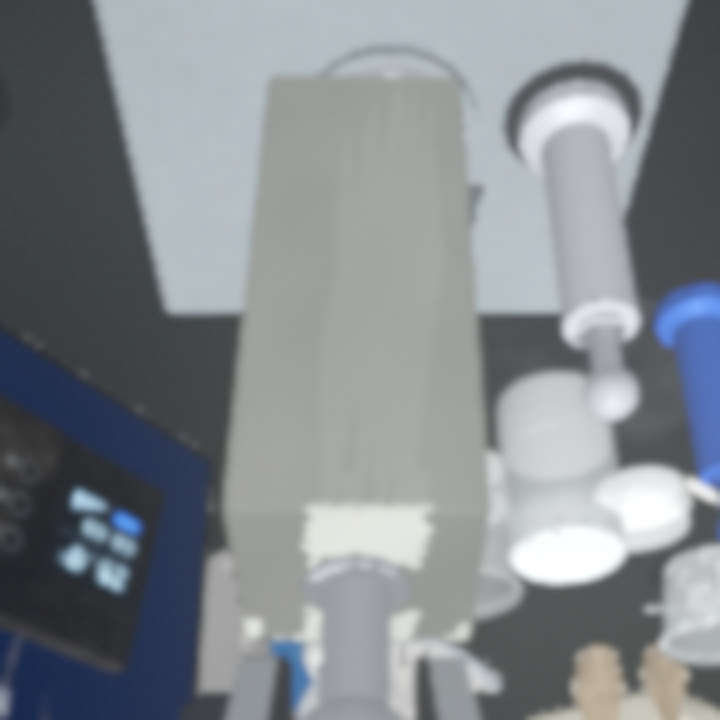

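```bash
python3 - <<'E'
from h import *
c=cam("wrist"); s=c["s"]; cv2.imwrite("pics/w19.png",c["img"])
for g in [.05,.055,.06]: print(g,proj(c,s["eef_pos"]+g*s["orientation"][:,2]))
crop(c,(320,230),70,8,"pics/w19a.png"); c=cam("scene"); crop(c,(365,185),35,11,"pics/s19.png")
B=s["eef_pos"]+.055*s["orientation"][:,2]
for t in [-8,-4,0,4]:
    f=np.array([np.cos(np.radians(53.1)),np.sin(np.radians(53.1)),0]);print(t,(proj(c,[B,B+.128*(-np.sin(np.radians(t))*f+np.array([0,0,-np.cos(np.radians(t))]))])-[330,150])*11)
E
```

```text
0.05 [[318.53480351 272.03310783]]
0.055 [[318.49711113 266.8136109 ]]
0.06 [[318.46190381 261.93861551]]
-8 [[343.27424069 255.25051152]
 [243.53678846 627.39126361]]
-4 [[343.27424069 255.25051152]
 [275.39464125 626.92517145]]
0 [[343.27424069 255.25051152]
 [307.48473925 624.76949568]]
4 [[343.27424069 255.25051152]
 [339.6807107  620.93783152]]
```

View pics/w19a.png

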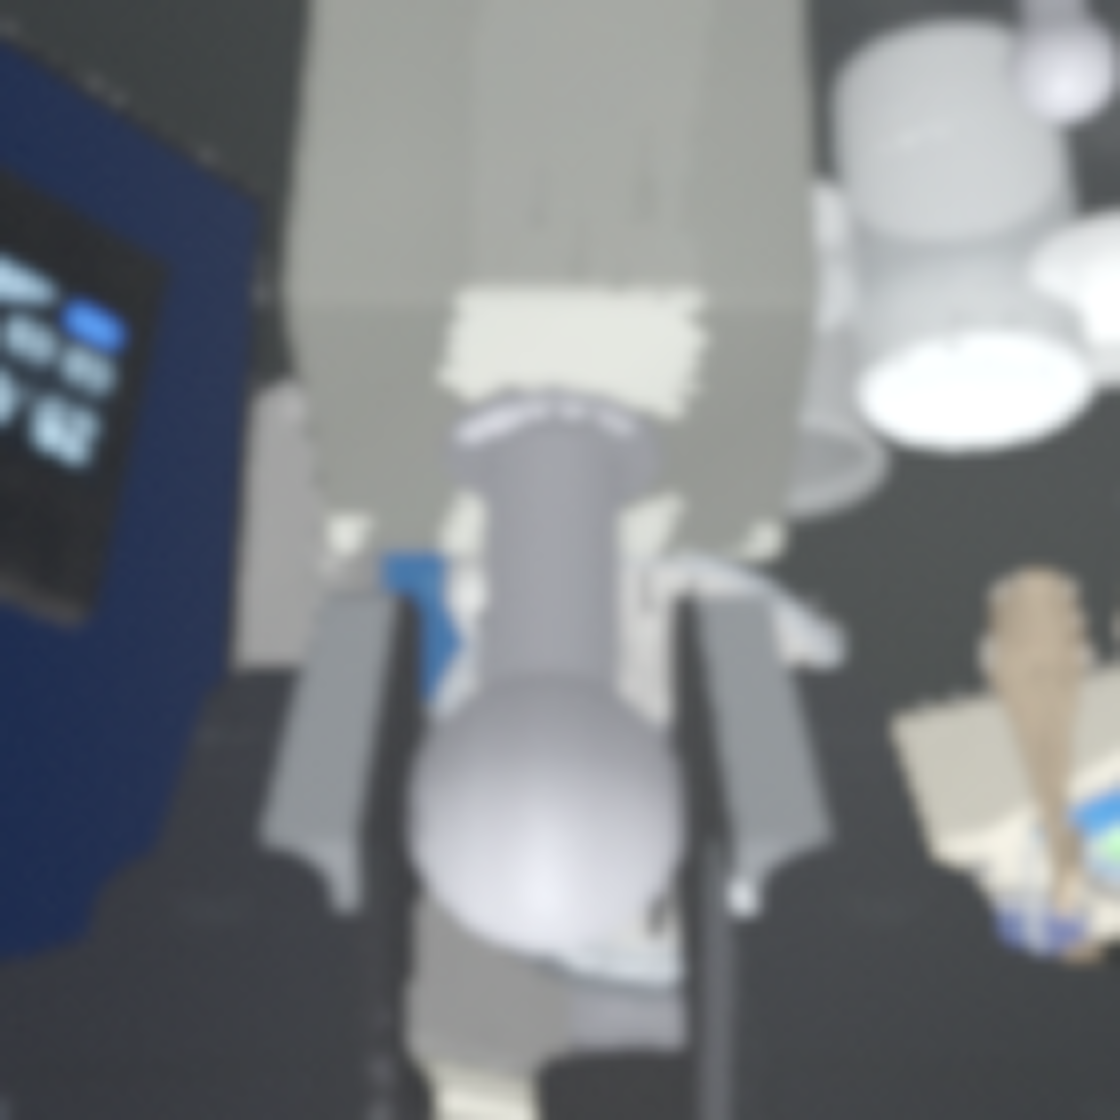

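View pics/s19.png

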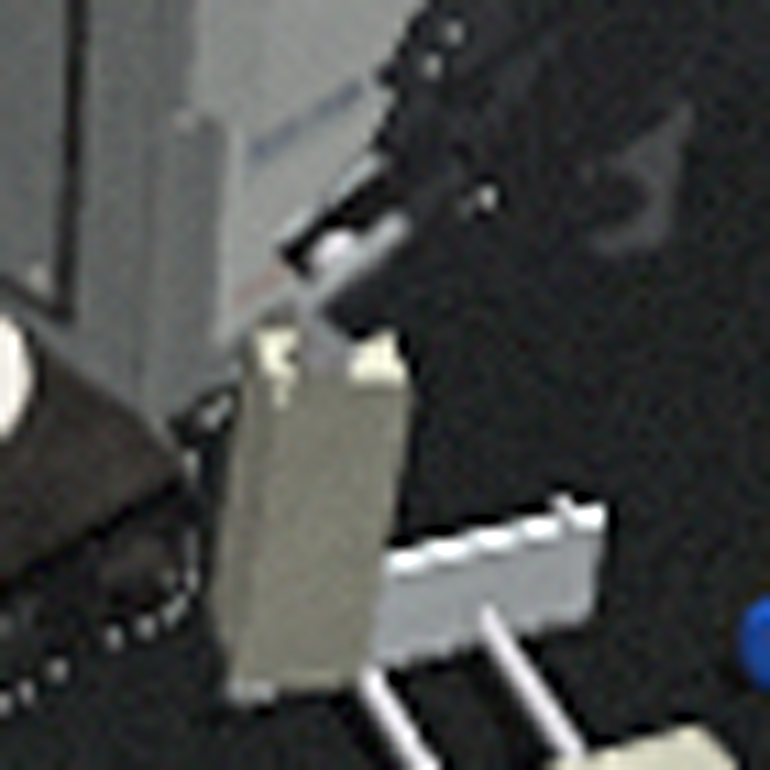

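```bash
python3 - <<'E'
from h import *
c=cam("wrist"); s=c["s"]
B=s["eef_pos"]+.0605*s["orientation"][:,2]
print(proj(c,B))
for t in [-9,-6,-3,0,3]: print(t,edges(c,B,53.1,t))
g=cv2.cvtColor(c["img"],cv2.COLOR_BGR2GRAY)
col=g[75:105,300:335].mean(1); print(np.round(col).astype(int),s["time_s"],s["gripper_width"])
col=g[190:205,292:302].mean(1); print(np.round(col).astype(int))
cs=cam("scene")
f=np.array([np.cos(np.radians(53.1)),np.sin(np.radians(53.1)),0]);l=np.array([-f[1],f[0],0]);u=np.array([0,0,1.])
for t in [-6,-3,0,3]:
    r=np.radians(t);dn=-np.sin(r)*f-np.cos(r)*u;n=-np.cos(r)*f+np.sin(r)*u
    P=[B]+[B+d*dn+.018*a*n+.018*b*l for d,a,b in [(.128,1,1),(.128,-1,1),(.128,1,-1),(.028,1,1),(.028,1,-1),(.028,-1,1)]]
    print(t,np.round((proj(cs,P)-[330,150])*11).astype(int).tolist())
E
```

```text
[[318.45843075 261.46891114]]
-9 [ 95.4 198.5 133.3]
-6 [ 88.1 198.3 126.4]
-3 [ 80.6 198.2 119.4]
0 [ 73.1 198.4 112.3]
3 [ 65.4 198.7 105.1]
[156 156 156 156 156 156 157 157 157 157 158 158 158 159 159 159 159 159
 159 159 159 159 159 159 159 159 158 158 158 158] 21.1 0.017382467541041228
[166 166 166 166 166 166 165 161 157 154 153 152 153 152 152]
-6 [[328, 269], [323, 684], [193, 686], [295, 594], [391, 398], [360, 310], [255, 399]]
-3 [[328, 269], [347, 680], [217, 687], [319, 591], [397, 395], [366, 307], [260, 402]]
0 [[328, 269], [372, 676], [241, 688], [343, 587], [403, 392], [372, 304], [265, 404]]
3 [[328, 269], [396, 670], [266, 688], [367, 581], [409, 389], [378, 301], [271, 406]]
```

```bash
python3 - <<'E'
from h import *
c=cam("wrist"); s=c["s"]; crop(c,(320,170),100,5,"pics/w20.png"); print(s["time_s"],s["gripper_width"],"o 220,70"); c=cam("scene"); crop(c,(365,185),35,11,"pics/s20.png")
E
```

```text
21.2 0.01750324851626814 o 220,70
```

View pics/w20.png

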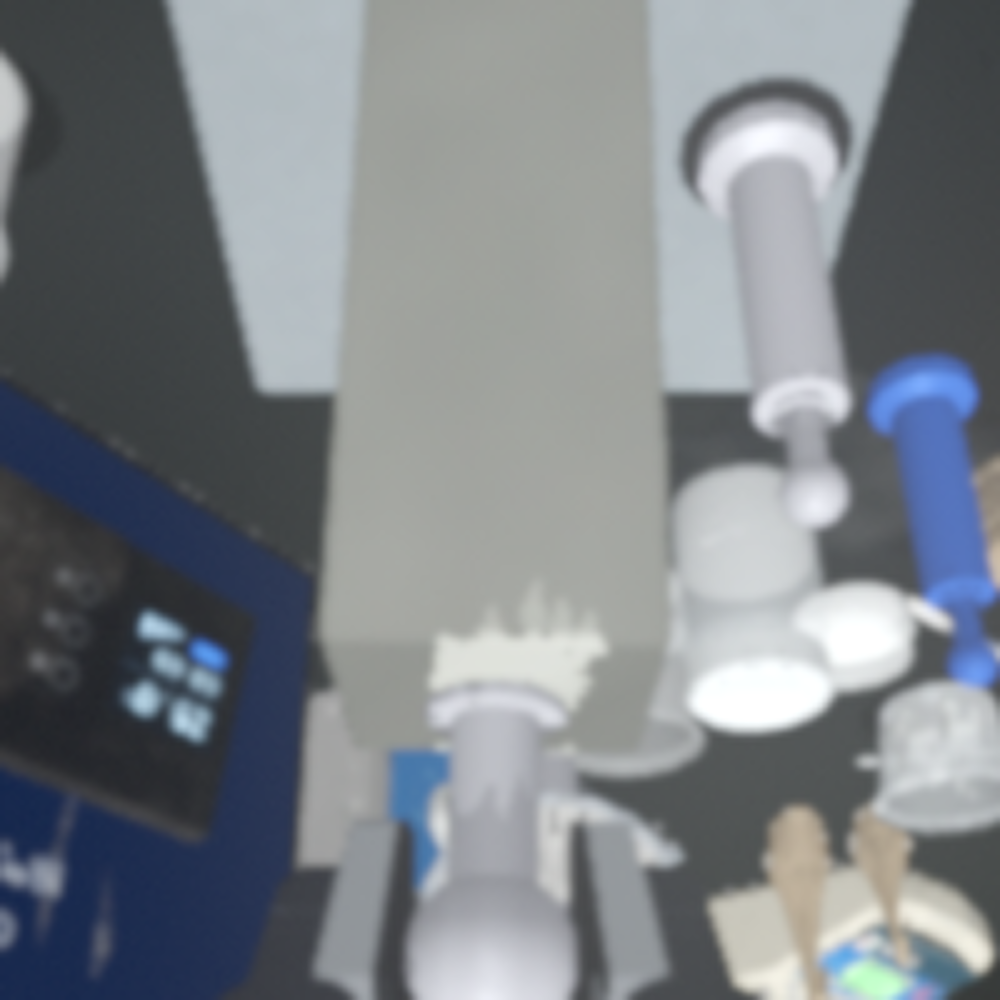

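View pics/s20.png

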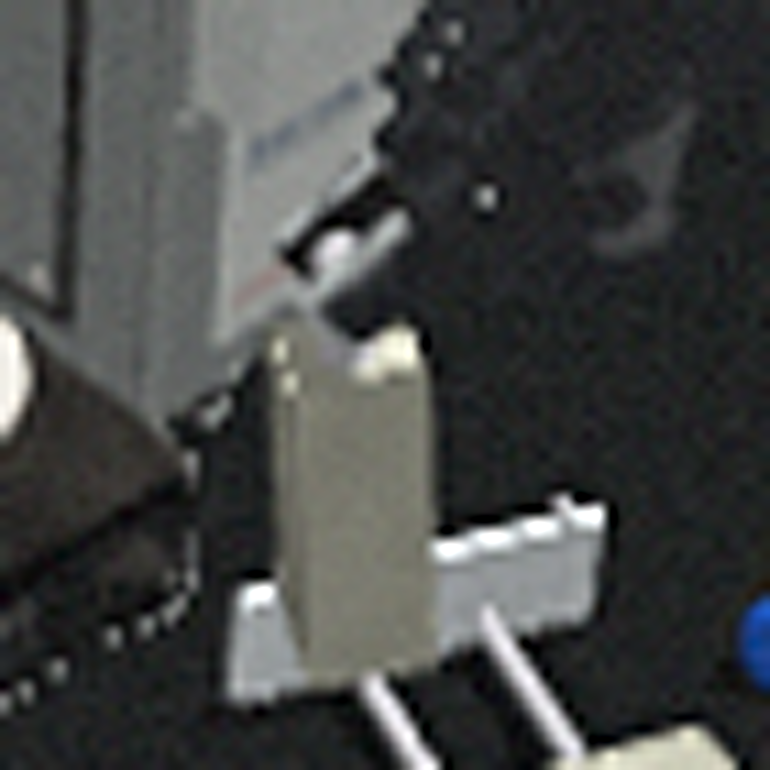

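The prism is still swinging by about ±8° and the width crept up to 17.5 mm. I tighten a hair and let friction damp it.

>>> arm_command:
  deltas: "0 0 0 0 0 0 -0.598; 0 0 0 0 0 0 -0.598; 0 0 0 0 0 0 -0.598; 0 0 0 0 0 0 -0.598; 0 0 0 0 0 0 -0.598; 0 0 0 0 0 0 -0.598; 0 0 0 0 0 0 -0.598; 0 0 0 0 0 0 -0.598"

```text
time_s: 21.97
eef_pos: [0.4062, -0.0616, 0.3677]
orientation: [[-0.428, -0.799, 0.423], [-0.565, 0.601, 0.565], [-0.705, 0.002, -0.709]]
force: [1.0, -0.3, -3.9]
gripper_width: 0.0171
```

```bash
python3 - <<'E'
from h import *
ims=[]
for i in range(3):
    c=cam("wrist"); s=c["s"]; ims.append(cv2.resize(c["img"][60:290,260:380],None,fx=2.2,fy=2.2,interpolation=cv2.INTER_CUBIC)); print(s["time_s"],s["gripper_width"])
cv2.imwrite("pics/w21.png",np.hstack(ims)); c=cam("scene"); crop(c,(365,185),35,11,"pics/s21.png")
E
```

```text
21.9667 0.017050146444787143
22.0167 0.017113412842097213
22.0667 0.01702073085043618
```

View pics/w21.png

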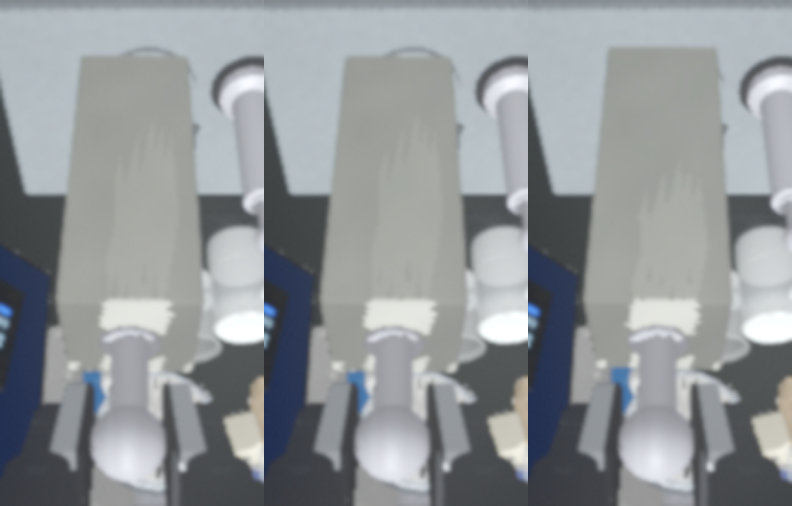

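View pics/s21.png

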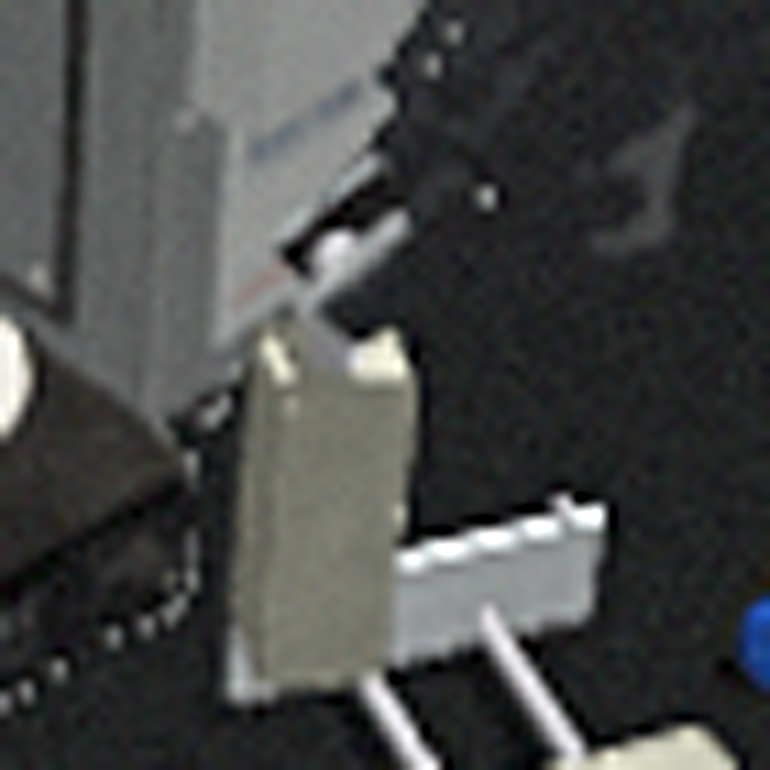

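>>> arm_command:
  deltas: "0 0 0 0 0 0 -0.6; 0 0 0 0 0 0 -0.6; 0 0 0 0 0 0 -0.6; 0 0 0 0 0 0 -0.6; 0 0 0 0 0 0 -0.6; 0 0 0 0 0 0 -0.6; 0 0 0 0 0 0 -0.6; 0 0 0 0 0 0 -0.6; 0 0 0 0 0 0 -0.6; 0 0 0 0 0 0 -0.6"

```text
time_s: 23.0
eef_pos: [0.4062, -0.0616, 0.3677]
orientation: [[-0.427, -0.799, 0.423], [-0.565, 0.601, 0.565], [-0.705, 0.002, -0.709]]
force: [0.6, 1.2, -3.4]
gripper_width: 0.0171
```

```bash
cat > tr.py <<'E'
from h import *
import sys
n=int(sys.argv[1]); fn=sys.argv[2]
ims=[]
for i in range(n):
    c=cam("wrist"); s=c["s"]; ims.append(cv2.resize(c["img"][60:230,270:370],None,fx=1.6,fy=3,interpolation=cv2.INTER_CUBIC)); print(round(s["time_s"],3),round(s["gripper_width"]*1e3,2),np.round(s["force"],2))
cv2.imwrite(fn,np.hstack(ims))
E
python3 tr.py 5 pics/w22.png
```

```text
23.0 17.06 [ 0.62  1.18 -3.42]
23.05 16.99 [-0.47  0.1  -3.98]
23.1 16.75 [-0.13 -0.19 -4.25]
23.15 17.73 [-0.55  0.41 -3.5 ]
23.2 16.67 [ 0.42  0.79 -3.48]
```

View pics/w22.png

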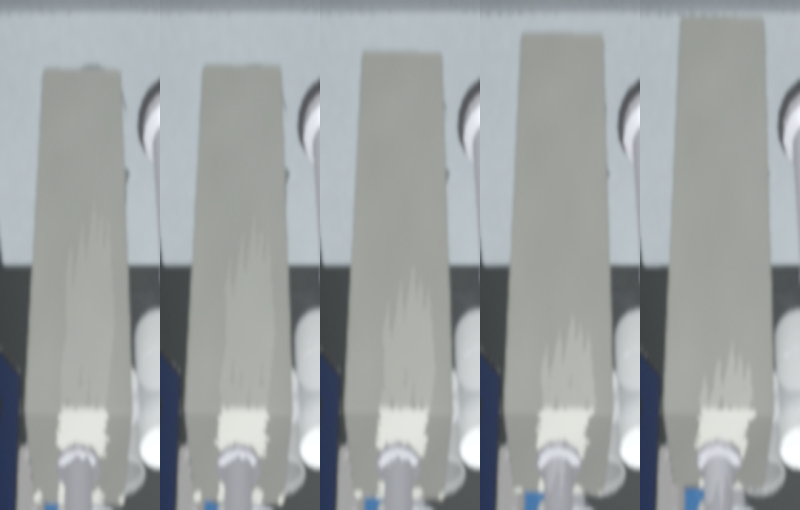

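The swing amplitude is down to about ±5°. I tighten slightly to raise the friction damping.

>>> arm_command:
  deltas: "0 0 0 0 0 0 -0.608; 0 0 0 0 0 0 -0.608; 0 0 0 0 0 0 -0.608; 0 0 0 0 0 0 -0.608; 0 0 0 0 0 0 -0.608; 0 0 0 0 0 0 -0.608; 0 0 0 0 0 0 -0.608; 0 0 0 0 0 0 -0.608"

```text
time_s: 23.92
eef_pos: [0.4061, -0.0617, 0.3677]
orientation: [[-0.428, -0.799, 0.423], [-0.566, 0.601, 0.564], [-0.705, 0.002, -0.709]]
force: [-0.2, -0.6, -3.8]
gripper_width: 0.0169
```

```bash
python3 tr.py 5 pics/w23.png
```

```text
23.917 16.87 [-0.2  -0.58 -3.85]
23.967 16.86 [ 0.22  0.39 -3.47]
24.017 16.82 [-0.11  0.36 -4.01]
24.067 16.74 [ 1.16  0.75 -3.44]
24.117 16.54 [-0.92 -0.44 -3.44]
```

View pics/w23.png

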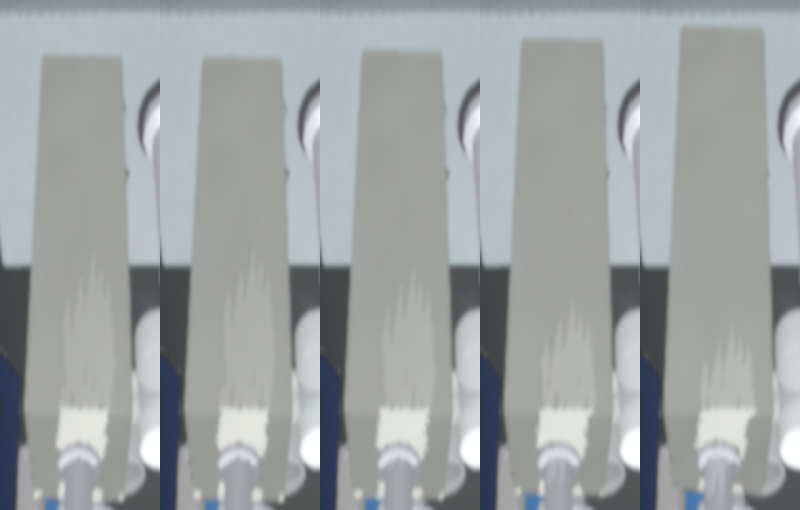

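>>> arm_command:
  deltas: "0 0 0 0 0 0 -0.61; 0 0 0 0 0 0 -0.61; 0 0 0 0 0 0 -0.61; 0 0 0 0 0 0 -0.61; 0 0 0 0 0 0 -0.61; 0 0 0 0 0 0 -0.61; 0 0 0 0 0 0 -0.61; 0 0 0 0 0 0 -0.61; 0 0 0 0 0 0 -0.61; 0 0 0 0 0 0 -0.61"

```text
time_s: 25.0
eef_pos: [0.4061, -0.0617, 0.3676]
orientation: [[-0.428, -0.799, 0.423], [-0.566, 0.601, 0.564], [-0.705, 0.002, -0.709]]
force: [0.7, 0.1, -3.4]
gripper_width: 0.0164
```

>>> arm_command:
  deltas: "0 0 0 0 0 0 -0.61; 0 0 0 0 0 0 -0.61; 0 0 0 0 0 0 -0.61; 0 0 0 0 0 0 -0.61; 0 0 0 0 0 0 -0.61; 0 0 0 0 0 0 -0.61; 0 0 0 0 0 0 -0.61; 0 0 0 0 0 0 -0.61; 0 0 0 0 0 0 -0.61; 0 0 0 0 0 0 -0.61"

```text
time_s: 25.83
eef_pos: [0.4061, -0.0617, 0.3676]
orientation: [[-0.428, -0.799, 0.423], [-0.566, 0.601, 0.564], [-0.705, 0.002, -0.709]]
force: [-0.3, -0.1, -3.4]
gripper_width: 0.0169
```

```bash
python3 tr.py 5 pics/w24.png
```

```text
25.833 16.93 [-0.34 -0.1  -3.36]
25.883 16.87 [-1.1   0.52 -3.36]
25.933 16.66 [-0.66  0.23 -3.9 ]
25.983 16.5 [-0.46 -1.23 -4.77]
26.033 16.75 [-0.17  0.02 -4.12]
```

View pics/w24.png

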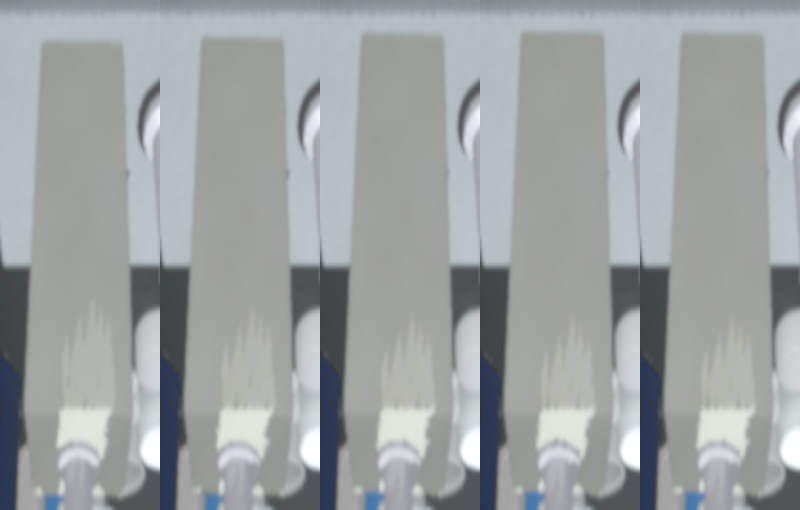

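The swing has died to under 1° around plumb (edge rows 74 to 71, with plumb about 73). I hold another second so that it is truly still.

>>> arm_command:
  deltas: "0 0 0 0 0 0 -0.61; 0 0 0 0 0 0 -0.61; 0 0 0 0 0 0 -0.61; 0 0 0 0 0 0 -0.61; 0 0 0 0 0 0 -0.61; 0 0 0 0 0 0 -0.61; 0 0 0 0 0 0 -0.61; 0 0 0 0 0 0 -0.61; 0 0 0 0 0 0 -0.61; 0 0 0 0 0 0 -0.61"

```text
time_s: 26.92
eef_pos: [0.4061, -0.0617, 0.3677]
orientation: [[-0.428, -0.799, 0.423], [-0.566, 0.601, 0.564], [-0.705, 0.002, -0.709]]
force: [-0.2, -0.8, -2.6]
gripper_width: 0.0165
```

```bash
python3 tr.py 3 pics/w25.png; python3 - <<'E'
from h import *
c=cam("scene"); crop(c,(365,185),35,11,"pics/s25.png")
E
```

```text
26.917 16.48 [-0.16 -0.81 -2.64]
26.967 17.21 [-0.34  0.82 -4.18]
27.017 16.84 [-0.17  0.28 -3.9 ]
```

View pics/w25.png

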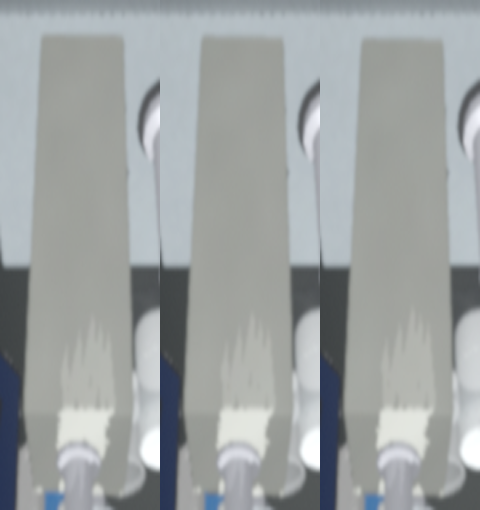

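View pics/s25.png

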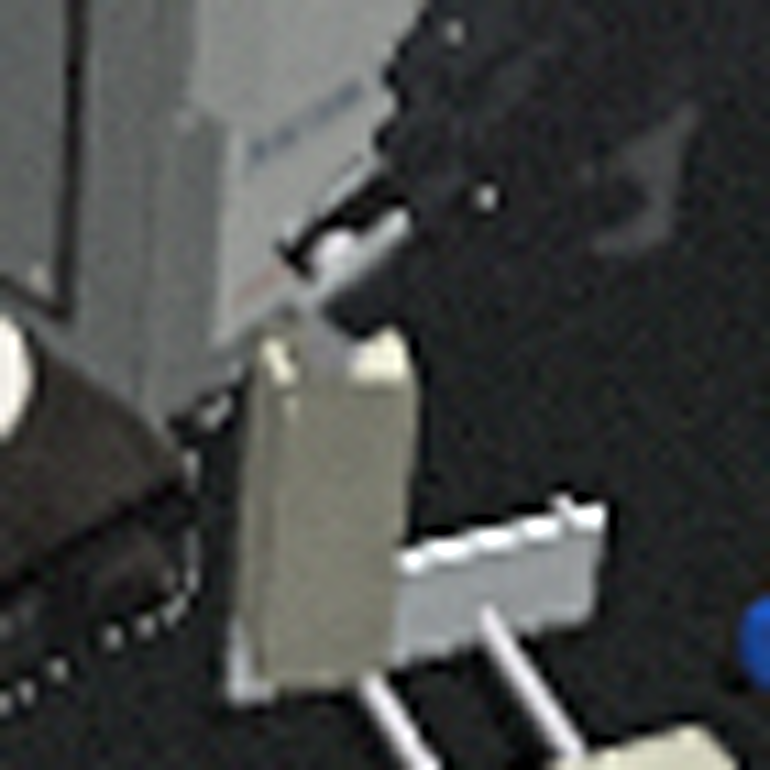

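The prism hangs plumb and still. I grip it again and then carry it to the pre-place pose in front of the anvil.

>>> arm_command:
  deltas: "0 0 0 0 0 0 -0.63; 0 0 0 0 0 0 -0.66; 0 0 0 0 0 0 -0.9; 0 0 0 0 0 0 -0.9; 0 0 0 0 0 0 -0.9"

```text
time_s: 27.53
eef_pos: [0.4061, -0.0617, 0.3676]
orientation: [[-0.428, -0.799, 0.423], [-0.566, 0.601, 0.564], [-0.705, 0.002, -0.709]]
force: [0.2, 0.0, -3.5]
gripper_width: 0.0141
```

```bash
python3 - <<'E'
from h import *
c=cam("wrist"); s=c["s"]; cv2.imwrite("pics/w26.png",c["img"][40:300,200:440]); crop(c,(320,180),90,5,"pics/w26a.png")
for g in [.055,.058,.06,.062]:
    B=s["eef_pos"]+g*s["orientation"][:,2]; print(g,proj(c,B),[edges(c,B,53.1,t).tolist() for t in (-3,0,3)])
g=.06
plan(W((-150,0,200)),RT(53.1,45),g); err((0,0,0),RT(53.1,45))
E
```

```text
0.055 [[318.49686494 266.81422488]] [[79.6, 201.2, 119.4], [71.9, 201.4, 112.2], [63.9, 201.7, 104.8]]
0.058 [[318.47546125 263.85005835]] [[80.2, 199.6, 119.4], [72.6, 199.7, 112.3], [64.8, 200.0, 105.0]]
0.06 [[318.46166264 261.93917983]] [[80.6, 198.5, 119.4], [73.1, 198.6, 112.3], [65.4, 198.9, 105.2]]
0.062 [[318.44822336 260.07811792]] [[81.0, 197.5, 119.5], [73.5, 197.6, 112.4], [65.9, 197.9, 105.3]]
TCP [ 0.4165 -0.0232  0.2424] cmd 0.248 0.059 0.46 0.001 -0.004 -0.003 rows>= 3.2 t 27.58
err mm (world) [406.11 -61.73 367.64] deg [-0.05  0.17  0.13] q [-20.4  -6.6  -4.7 -43.4 -79.9 -13.4] F [ 0.1  0.1 -3.3] w 14.49
```

View pics/w26a.png

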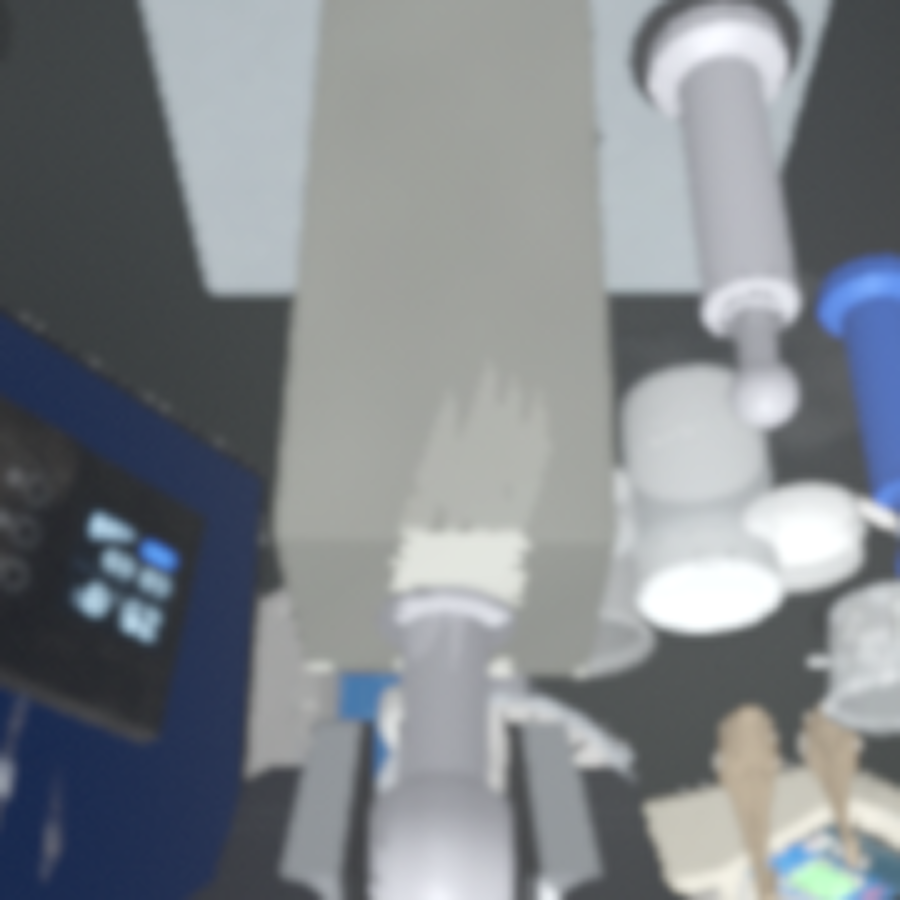

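>>> arm_command:
  deltas: "0.02 0.01 0.05 0 0 0 -0.9; 0.06 0.02 0.12 0 0 0 -0.9; 0.11 0.03 0.2 0 0 0 -0.9; 0.16 0.04 0.3 0 0 0 -0.9; 0.2 0.05 0.38 0 0 0 -0.9; 0.23 0.059 0.43 0 0 0 -0.9; 0.248 0.059 0.46 0 0 0 -0.9; 0.248 0.059 0.46 0 0 0 -0.9; 0.248 0.059 0.46 0 0 0 -0.9"

```text
time_s: 28.33
eef_pos: [0.4168, -0.0233, 0.2428]
orientation: [[-0.427, -0.799, 0.423], [-0.566, 0.601, 0.564], [-0.705, 0.002, -0.709]]
force: [-0.7, 0.5, -3.7]
gripper_width: 0.0143
```

```bash
python3 - <<'E'
from h import *
R=RT(53.1,45); g=.061
err(W((-150,0,200)),R,g)
c=cam("scene"); crop(c,(320,220),50,9,"pics/s27.png")
s=manip.state(); B=s["eef_pos"]+g*s["orientation"][:,2]; print("ball",B)
l=np.array([-np.sin(CP[2]),np.cos(CP[2]),0]);f=np.array([np.cos(CP[2]),np.sin(CP[2]),0]);u=np.array([0,0,1])
print(np.round((proj(c,[B]+[B-.128*u-.018*a*f+.018*b*l for a,b in [(1,1),(-1,1),(1,-1)]])-[270,170])*9))
plan(W((-100,0,167)),R,g)
plan(W((-30,0,167)),R,g)
E
```

```text
err mm (world) [ 0.75  0.44 -0.29] deg [-0.03  0.17  0.11] q [-14.8  -2.3 -18.5 -47.1 -63.1  -3.9] F [-0.7  0.5 -3.7] w 14.33
ball [0.44291403 0.010882   0.20020341]
[[678. 373.]
 [720. 670.]
 [618. 681.]
 [700. 595.]]
TCP [0.4461 0.0162 0.2101] cmd -0.046 0.003 0.233 -0.001 -0.003 -0.001 rows>= 1.4 t 28.38
TCP [0.4881 0.0722 0.2101] cmd -0.244 0.003 0.431 -0.001 -0.003 -0.001 rows>= 3.0 t 28.38
```

View pics/s27.png

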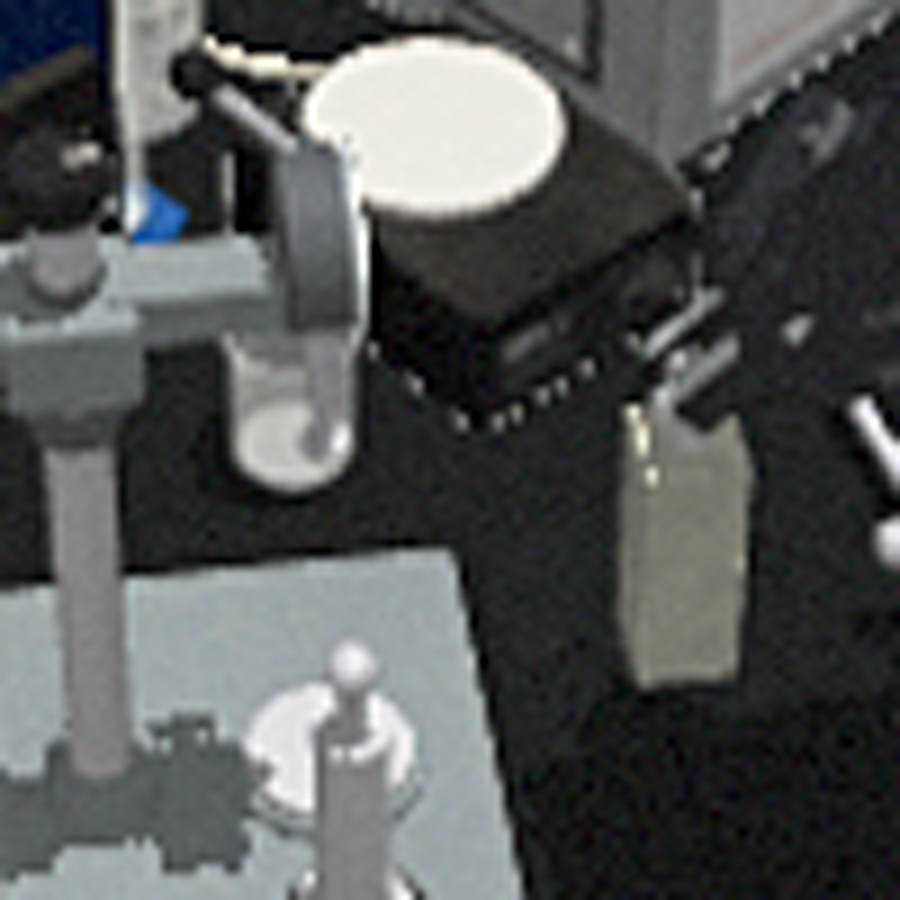

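```bash
python3 - <<'E'
from h import *
c=cam("scene")
P=proj(c,[W((50,0,z)) for z in (22,100,150,200,240)]); print(np.round((P-[270,170])*9))
c=cam("wrist"); s=c["s"]; cv2.imwrite("pics/w27.png",c["img"]); crop(c,(320,130),100,5,"pics/w27a.png")
B=s["eef_pos"]+.061*s["orientation"][:,2]
for t in (-3,0,3): print(t,edges(c,B,53.1,t))
E
```

```text
[[ 98. 792.]
 [ 87. 642.]
 [ 79. 540.]
 [ 71. 432.]
 [ 64. 341.]]
-3 [ 80.7 198.  119.4]
0 [ 73.2 198.1 112.3]
3 [ 65.6 198.4 105.2]
```

View pics/w27a.png

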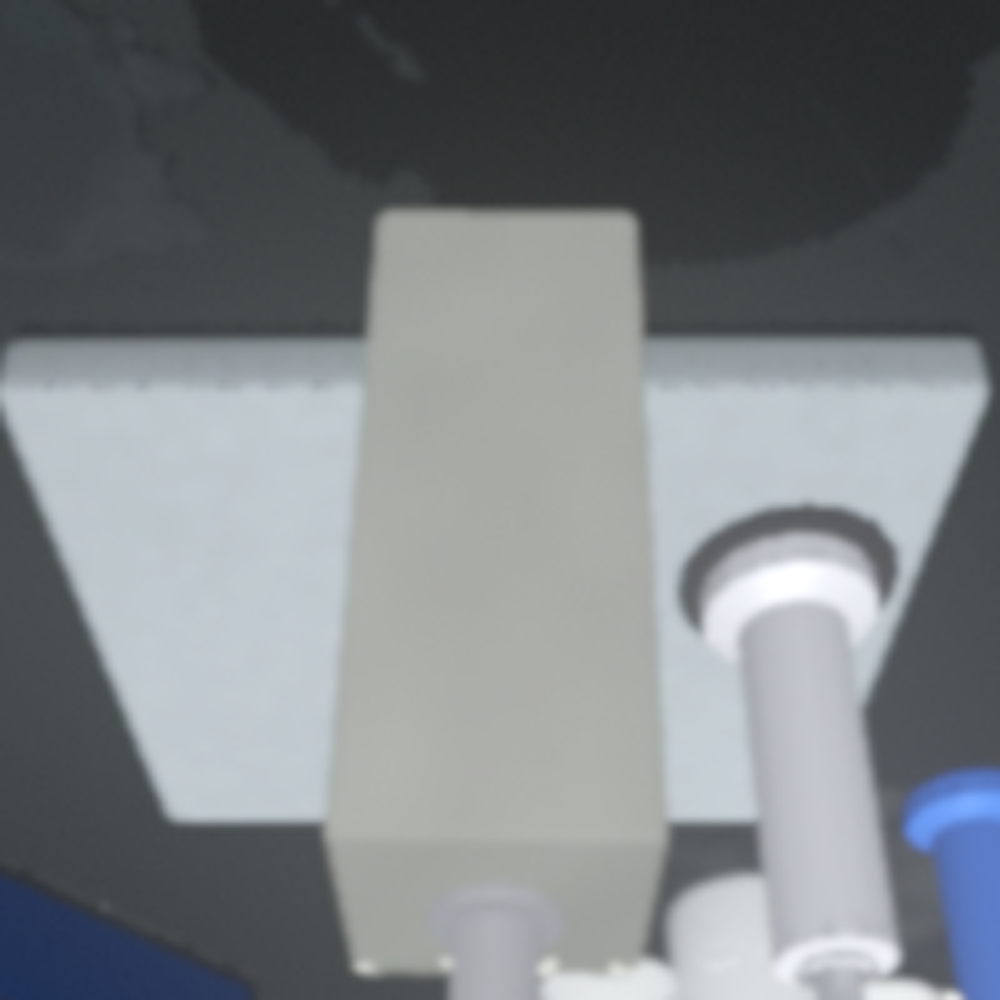

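By the wrist view the prism is plumb to within about 1°. I move closer with the prism's underside just above anvil height.

```bash
python3 - <<'E'
from h import *
R=RT(53.1,45); g=.061
plan(W((-85,0,168)),R,g)
E
```

```text
TCP [0.4551 0.0282 0.2111] cmd -0.09 0.003 0.273 -0.001 -0.003 -0.001 rows>= 1.7 t 28.48
```

>>> arm_command:
  deltas: "0.01 0.001 0.05 0 0 0 -0.9; 0.01 0.002 0.1 0 0 0 -0.85; 0 0.003 0.15 0 0 0 -0.8; -0.03 0.003 0.2 0 0 0 -0.7; -0.06 0.003 0.24 0 0 0 -0.65; -0.08 0.003 0.265 0 0 0 -0.63; -0.09 0.003 0.273 0 0 0 -0.63; -0.09 0.003 0.273 0 0 0 -0.63; -0.09 0.003 0.273 0 0 0 -0.63"

```text
time_s: 29.23
eef_pos: [0.455, 0.0279, 0.2116]
orientation: [[-0.425, -0.799, 0.425], [-0.567, 0.601, 0.563], [-0.706, -0.001, -0.709]]
force: [-0.2, -0.9, -3.4]
gripper_width: 0.016
```

```bash
python3 - <<'E'
from h import *
R=RT(53.1,45); g=.061
err(W((-85,0,168)),R,g)
c=cam("scene"); crop(c,(310,220),50,9,"pics/s28.png")
c=cam("wrist"); crop(c,(320,150),100,5,"pics/w28.png")
s=c["s"];B=s["eef_pos"]+g*s["orientation"][:,2]
for t in (-3,0,3): print(t,edges(c,B,53.1,t))
print("anvil",(proj(c,[W((-30,0,34)),W((-60,0,34)),W((0,0,34)),W((-30,-30,34)),W((-30,30,34))])-[220,50])*5)
plan(W((-30,0,166)),R,g)
E
```

```text
err mm (world) [-0.08 -0.29  0.47] deg [ 0.08  0.12 -0.01] q [ -5.6   1.2 -19.8 -48.7 -53.3  -6.4] F [-0.2 -0.9 -3.4] w 16.04
-3 [ 80.7 198.  119.4]
0 [ 73.2 198.1 112.3]
3 [ 65.6 198.4 105.2]
anvil [[492.0488161  439.14181816]
 [492.27231127 318.80445983]
 [491.86552234 537.5524072 ]
 [332.65986937 439.315412  ]
 [651.4543157  439.11088185]]
TCP [0.4881 0.0722 0.2091] cmd -0.151 0.001 0.163 -0.002 -0.003 -0.001 rows>= 1.3 t 29.33
```

View pics/s28.png

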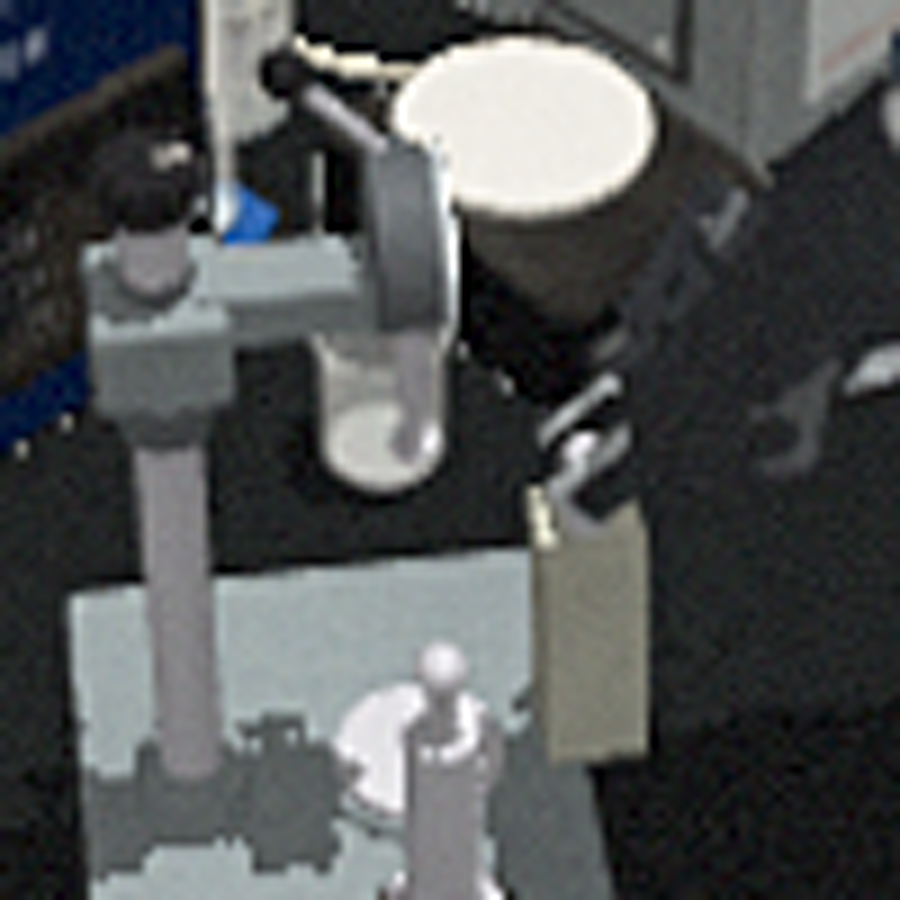

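View pics/w28.png

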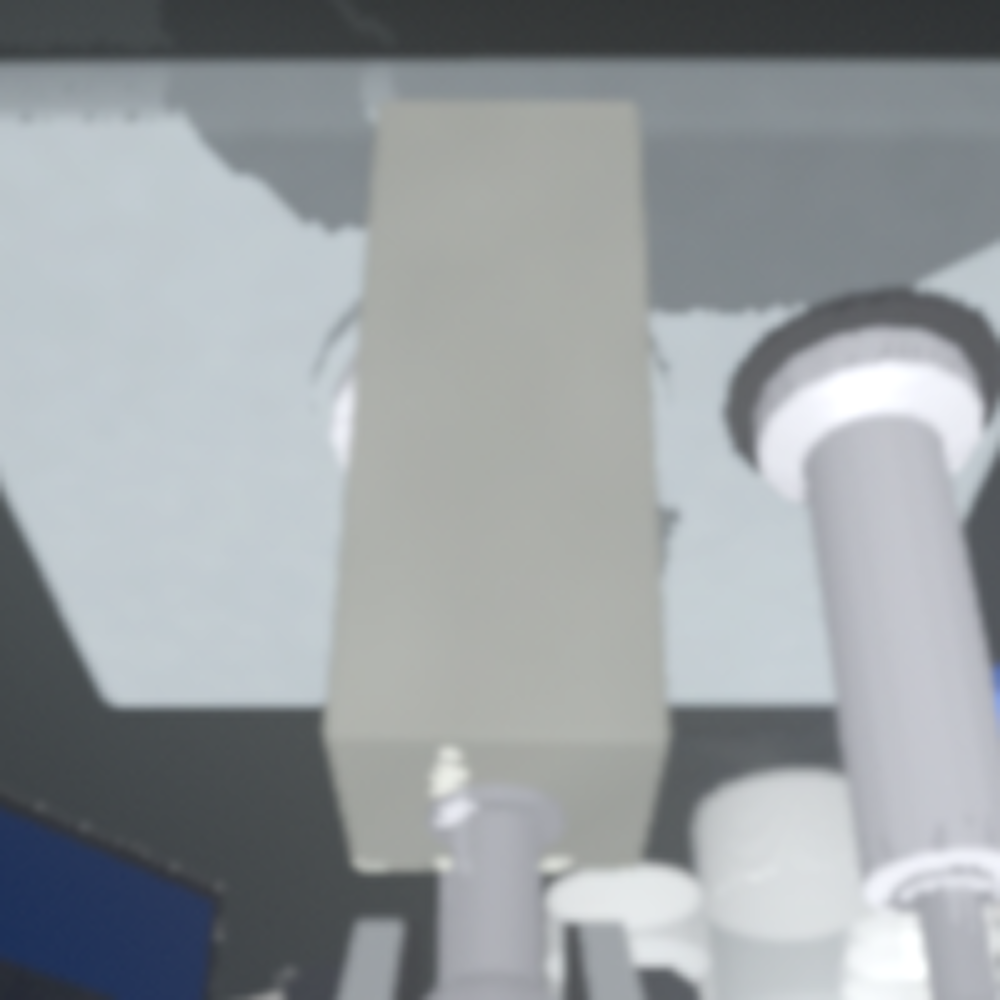

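>>> arm_command:
  deltas: "-0.02 0 0.02 0 0 0 -0.63; -0.04 0 0.042 0 0 0 -0.63; -0.06 0 0.065 0 0 0 -0.63; -0.08 0 0.088 0 0 0 -0.63; -0.1 0 0.11 0 0 0 -0.63; -0.12 0.001 0.13 0 0 0 -0.63; -0.135 0.001 0.146 0 0 0 -0.63; -0.146 0.001 0.158 0 0 0 -0.63; -0.151 0.001 0.163 0 0 0 -0.63; -0.151 0.001 0.163 0 0 0 -0.63"

```text
time_s: 30.17
eef_pos: [0.4882, 0.0725, 0.2091]
orientation: [[-0.426, -0.799, 0.425], [-0.567, 0.601, 0.563], [-0.705, -0.001, -0.709]]
force: [-0.4, -0.6, -3.8]
gripper_width: 0.0159
```

```bash
python3 - <<'E'
from h import *
R=RT(53.1,45); g=.061
err(W((-30,0,166)),R,g)
c=cam("scene"); crop(c,(305,220),45,10,"pics/s29.png")
c=cam("wrist"); cv2.imwrite("pics/w29.png",c["img"])
s=c["s"];B=s["eef_pos"]+g*s["orientation"][:,2]
for t in (-3,0,3): print(t,edges(c,B,53.1,t))
print("anvil",proj(c,[W((-30,0,34)),W((-60,0,34)),W((-30,-30,34)),W((-30,30,34))]))
plan(W((-30,0,162)),R,g)
E
```

```text
err mm (world) [ 0.08  0.32 -0.03] deg [0.07 0.13 0.02] q [  2.1   3.4 -18.1 -47.8 -47.6 -12.2] F [-0.4 -0.6 -3.8] w 15.88
-3 [ 80.8 198.  119.4]
0 [ 73.2 198.1 112.3]
3 [ 65.6 198.4 105.2]
anvil [[318.13355786  90.84585116]
 [318.15383524  53.80511682]
 [278.78146222  90.91599764]
 [357.48956908  90.85282487]]
TCP [0.4881 0.0722 0.2051] cmd 0.011 -0.0 0.012 -0.002 -0.003 -0.001 rows>= 0.1 t 30.27
```

View pics/s29.png

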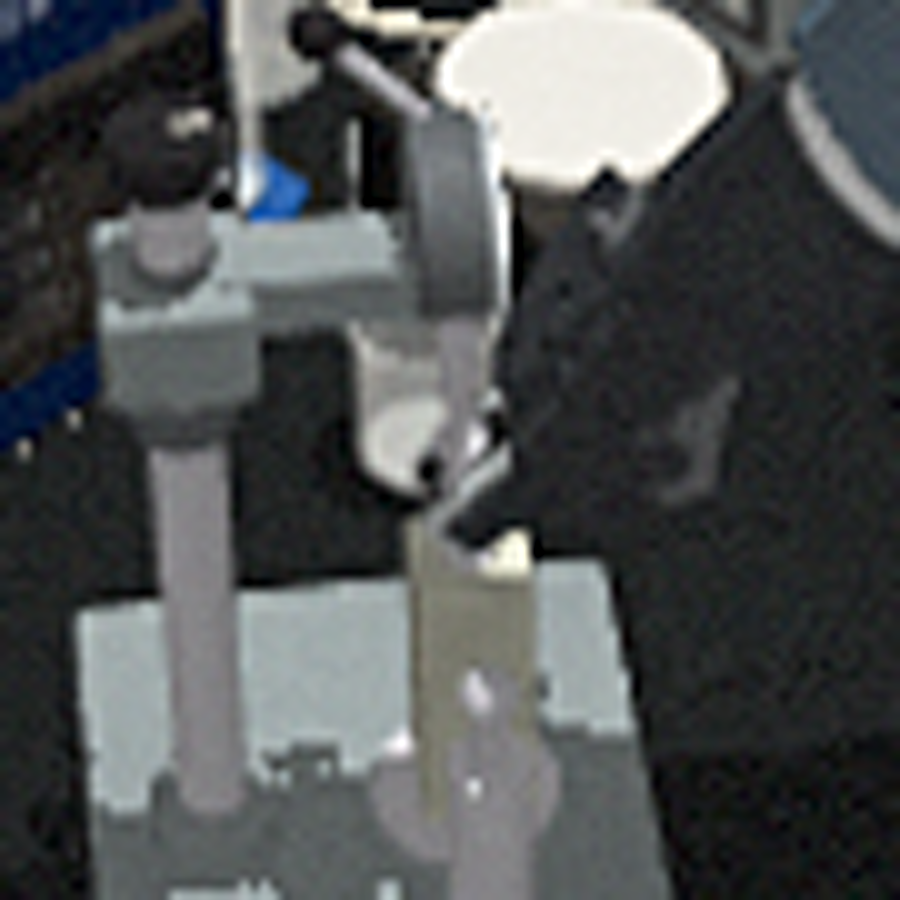

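View pics/w29.png

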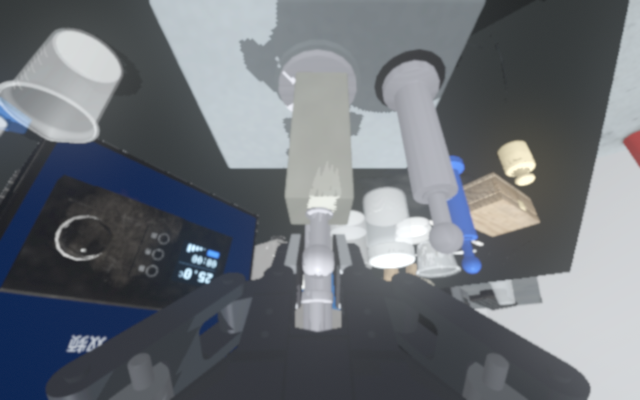

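The prism hovers over the anvil with the spindle foot above its ball. I lower it gently.

>>> arm_command:
  deltas: "0.001 0 0.006 0 0 0 -0.63; 0.004 0 0.01 0 0 0 -0.63; 0.006 0 0.012 0 0 0 -0.63; 0.008 0 0.014 0 0 0 -0.63; 0.008 0 0.014 0 0 0 -0.63; 0.008 0 0.014 0 0 0 -0.63"

```text
time_s: 30.77
eef_pos: [0.4886, 0.0729, 0.2052]
orientation: [[-0.426, -0.799, 0.425], [-0.566, 0.602, 0.563], [-0.705, -0.001, -0.709]]
force: [0.6, 0.2, -3.4]
gripper_width: 0.016
```

>>> arm_command:
  deltas: "0.002 0 0.002 0 0 0 -0.63; 0.004 0 0.004 0 0 0 -0.63; 0.005 0 0.005 0 0 0 -0.63; 0.005 0 0.005 0 0 0 -0.63"

```text
time_s: 31.1
eef_pos: [0.4891, 0.073, 0.2042]
orientation: [[-0.425, -0.799, 0.426], [-0.566, 0.602, 0.563], [-0.706, -0.002, -0.708]]
force: [-0.2, 0.7, 1.2]
gripper_width: 0.0156
```

Contact is felt (force −3.4 → +1.2 N). I ease the grip so that the prism settles flat, then open.

>>> arm_command:
  deltas: "0 0 0 0 0 0 -0.615; 0 0 0 0 0 0 -0.605; 0 0 0 0 0 0 -0.6; 0 0 0 0 0 0 -0.59; 0 0 0 0 0 0 -0.57; 0 0 0 0 0 0 -0.5; 0 0 0 0 0 0 -0.4; 0 0 0 0 0 0 -0.4"

```text
time_s: 31.77
eef_pos: [0.4894, 0.073, 0.2045]
orientation: [[-0.425, -0.798, 0.427], [-0.566, 0.602, 0.563], [-0.707, -0.002, -0.708]]
force: [0.1, -1.7, 0.0]
gripper_width: 0.0255
```

```bash
python3 - <<'E'
from h import *
c=cam("wrist"); s=c["s"]; print(s["force"],s["gripper_width"],s["eef_pos"]);crop(c,(320,150),100,5,"pics/w30.png")
E
```

```text
[ 0.11886718 -1.72675521  0.00665653] 0.025537648602792236 [0.48939068 0.07299536 0.20454946]
```

View pics/w30.png

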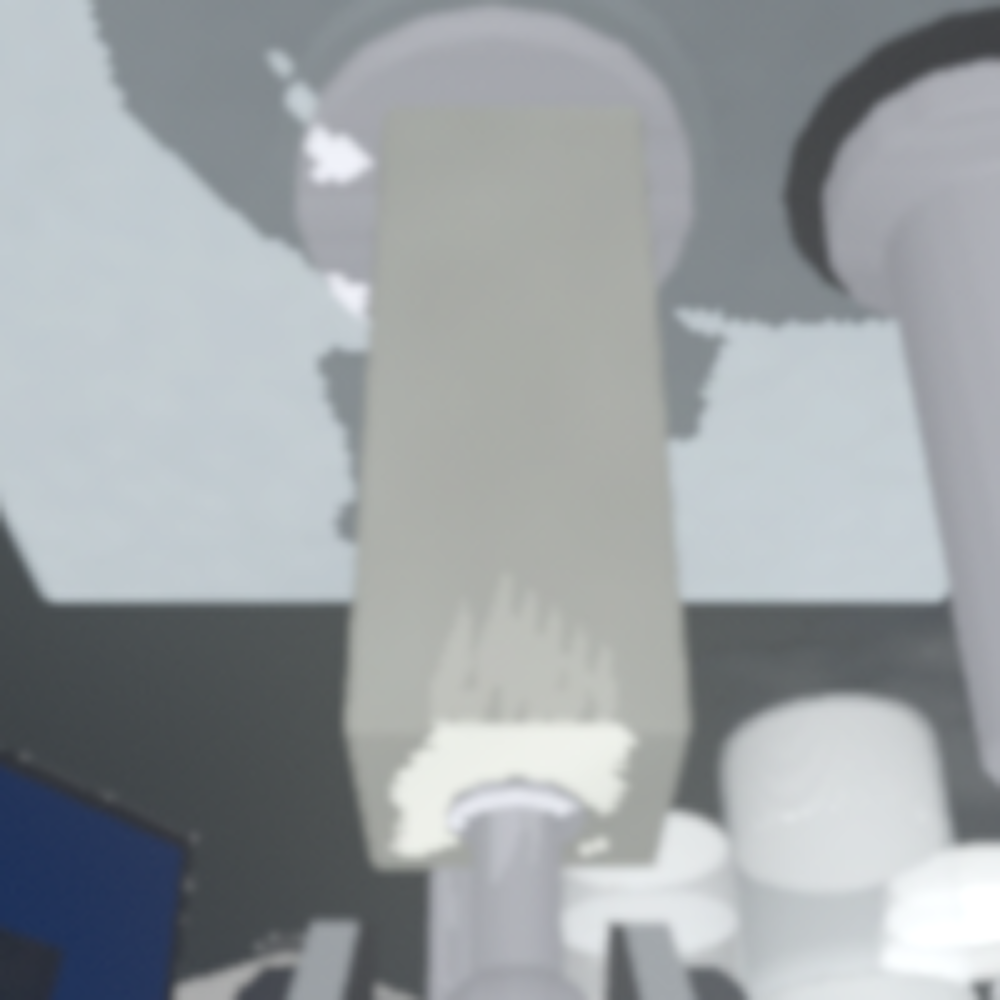

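```bash
python3 - <<'E'
from h import *
c=cam("wrist"); s=c["s"]
P=lambda q:np.round((proj(c,W(q))[0]-[220,50])*5,0)
print("anvil front",P((-60,0,34)),"L",P((-30,-30,34)),"R",P((-30,30,34)))
for x in (-52,-50,-48,-46): print(x,P((x,0,34)),P((x,-18,34)),P((x,18,34)))
print("top near edge",P((-48,0,134)),P((-48,-18,134)),P((-48,18,134)), "ball",P((-30,0,162)))
print("tool axis",np.round((proj(c,s["eef_pos"]+.061*s["orientation"][:,2])-[220,50])*5))
cv2.imwrite("pics/w31.png",c["img"]); crop(c,(320,230),70,8,"pics/w31a.png")
E
```

```text
anvil front [498.  28.] L [297. 216.] R [697. 216.]
-52 [498.  83.] [365.  83.] [630.  83.]
-50 [498.  96.] [367.  96.] [629.  96.]
-48 [498. 109.] [368. 109.] [628. 109.]
-46 [498. 122.] [369. 122.] [626. 122.]
top near edge [499. 739.] [325. 739.] [674. 739.] ball [ 499. 1057.]
tool axis [[ 492. 1055.]]
```

View pics/w31a.png

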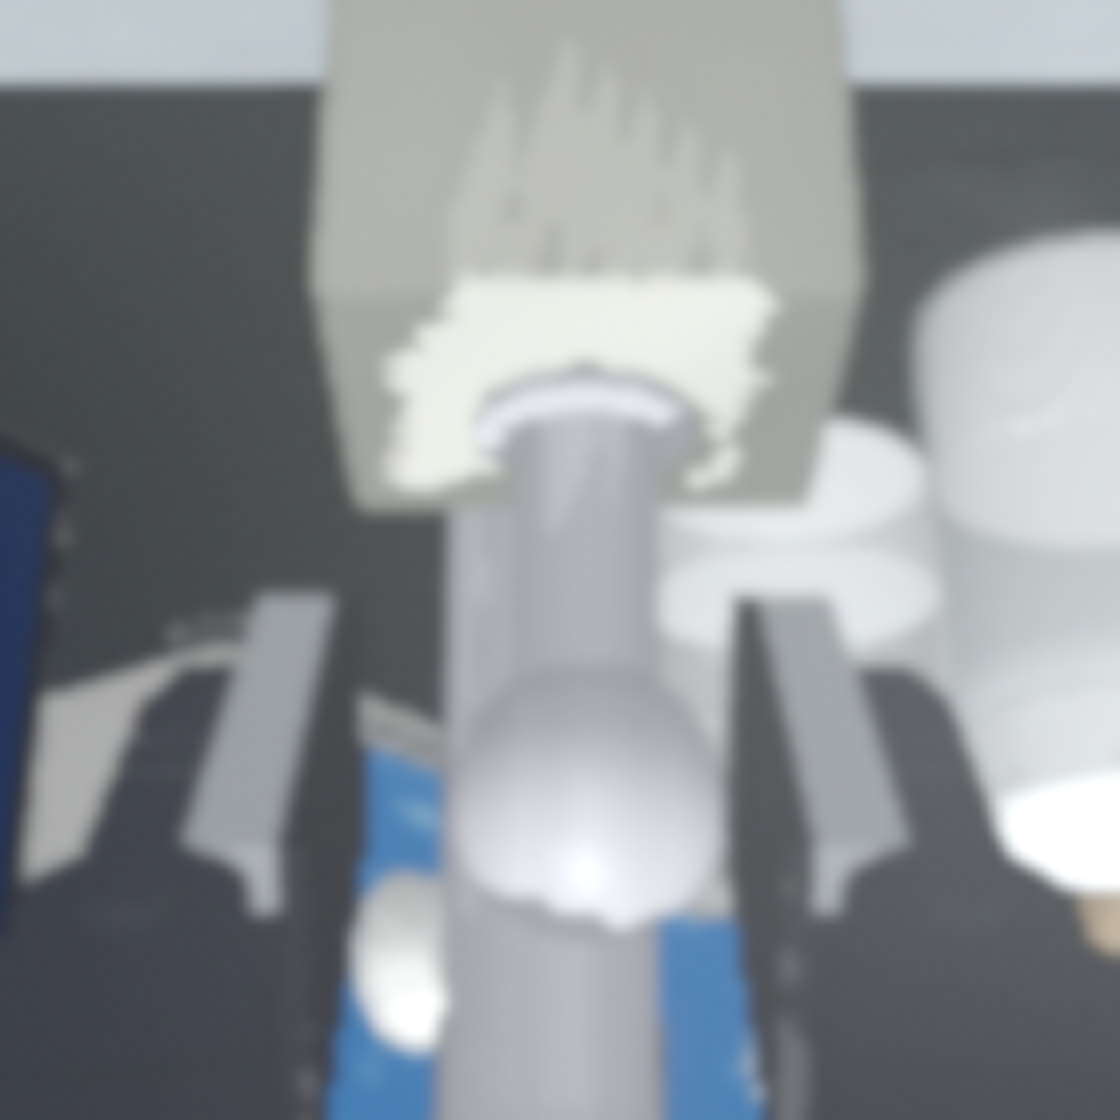

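After release the prism stands upright, but it settled about 2.5 mm to +y of the anvil/spindle axis (base centre at 512 against the anvil's 495 in the crop). I'll mend that: regrip, lift slightly, shift −2.5 mm in y and set it down again.

>>> arm_command:
  deltas: "0 0 0 0 0 0 -0.55; 0 0 0 0 0 0 -0.6; 0 0 0 0 0 0 -0.63; 0 0 0 0 0 0 -0.63; 0 0 0 0 0 0 -0.63; -0.005 0 -0.005 0 0 0 -0.63; -0.01 0 -0.01 0 0 0 -0.63; -0.01 -0.005 -0.01 0 0 0 -0.63; -0.01 -0.01 -0.01 0 0 0 -0.63; -0.01 -0.01 -0.01 0 0 0 -0.63"

```text
time_s: 32.7
eef_pos: [0.491, 0.0714, 0.2074]
orientation: [[-0.426, -0.799, 0.425], [-0.566, 0.602, 0.563], [-0.706, -0.001, -0.708]]
force: [-1.1, 0.1, -3.6]
gripper_width: 0.0163
```

```bash
python3 - <<'E'
from h import *
c=cam("wrist"); s=c["s"]; print(s["force"],s["gripper_width"],s["eef_pos"]);crop(c,(320,150),100,5,"pics/w32.png")
E
```

```text
[-1.10163004  0.09727611 -3.61350012] 0.016317233766419085 [0.49096972 0.0714383  0.20741291]
```

View pics/w32.png

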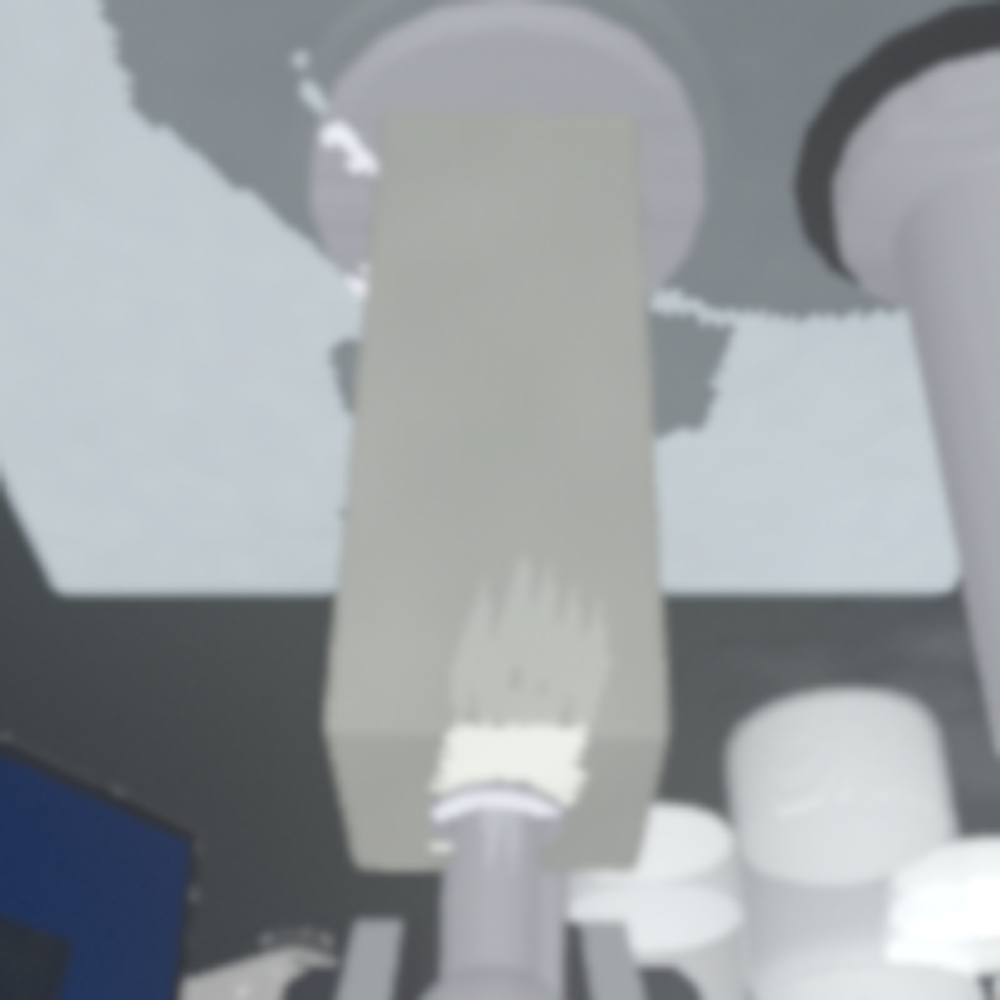

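The base is now centred over the anvil (510 against 508). I lower and release.

>>> arm_command:
  deltas: "0.003 0 0.003 0 0 0 -0.63; 0.006 0 0.006 0 0 0 -0.63; 0.009 0 0.009 0 0 0 -0.63; 0.01 0 0.01 0 0 0 -0.63; 0.01 0 0.01 0 0 0 -0.63"

```text
time_s: 33.17
eef_pos: [0.4916, 0.0715, 0.2047]
orientation: [[-0.424, -0.798, 0.427], [-0.566, 0.602, 0.564], [-0.707, -0.002, -0.707]]
force: [-0.7, 1.0, 1.5]
gripper_width: 0.0165
```

Contact again at +1.5 N. I ease and open, then look.

>>> arm_command:
  deltas: "0 0 0 0 0 0 -0.615; 0 0 0 0 0 0 -0.605; 0 0 0 0 0 0 -0.6; 0 0 0 0 0 0 -0.59; 0 0 0 0 0 0 -0.57; 0 0 0 0 0 0 -0.45; 0 0 0 0 0 0 -0.3; 0 0 0 0 0 0 -0.3"

```text
time_s: 33.83
eef_pos: [0.4918, 0.0715, 0.205]
orientation: [[-0.424, -0.798, 0.428], [-0.566, 0.602, 0.563], [-0.707, -0.003, -0.707]]
force: [-0.2, 0.5, 0.5]
gripper_width: 0.03
```

```bash
python3 - <<'E'
from h import *
c=cam("wrist"); s=c["s"]; print(s["force"],s["gripper_width"],s["eef_pos"]);crop(c,(320,150),100,5,"pics/w33.png"); crop(c,(320,230),70,7,"pics/w33a.png")
P=lambda q:np.round((proj(c,W(q))[0]-[220,50])*5,0)
print("anvil front",P((-60,0,34)),"L",P((-30,-30,34)),"R",P((-30,30,34)),P((-48,0,34)),P((-48,0,134)))
E
```

```text
[-0.20392834  0.48460393  0.45844285] 0.029957800241653502 [0.49181409 0.07153276 0.20500071]
anvil front [521.  23.] L [316. 211.] R [717. 211.] [519. 104.] [528. 734.]
```

View pics/w33.png

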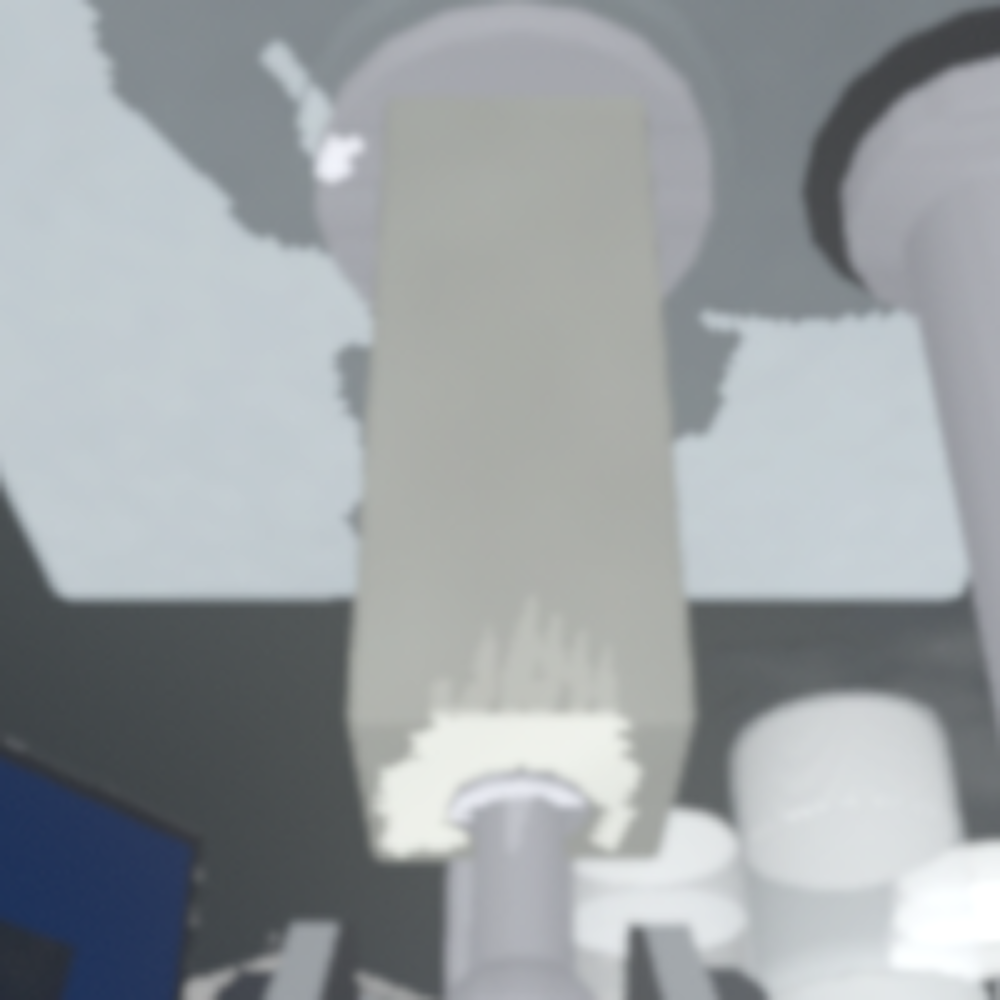

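View pics/w33a.png

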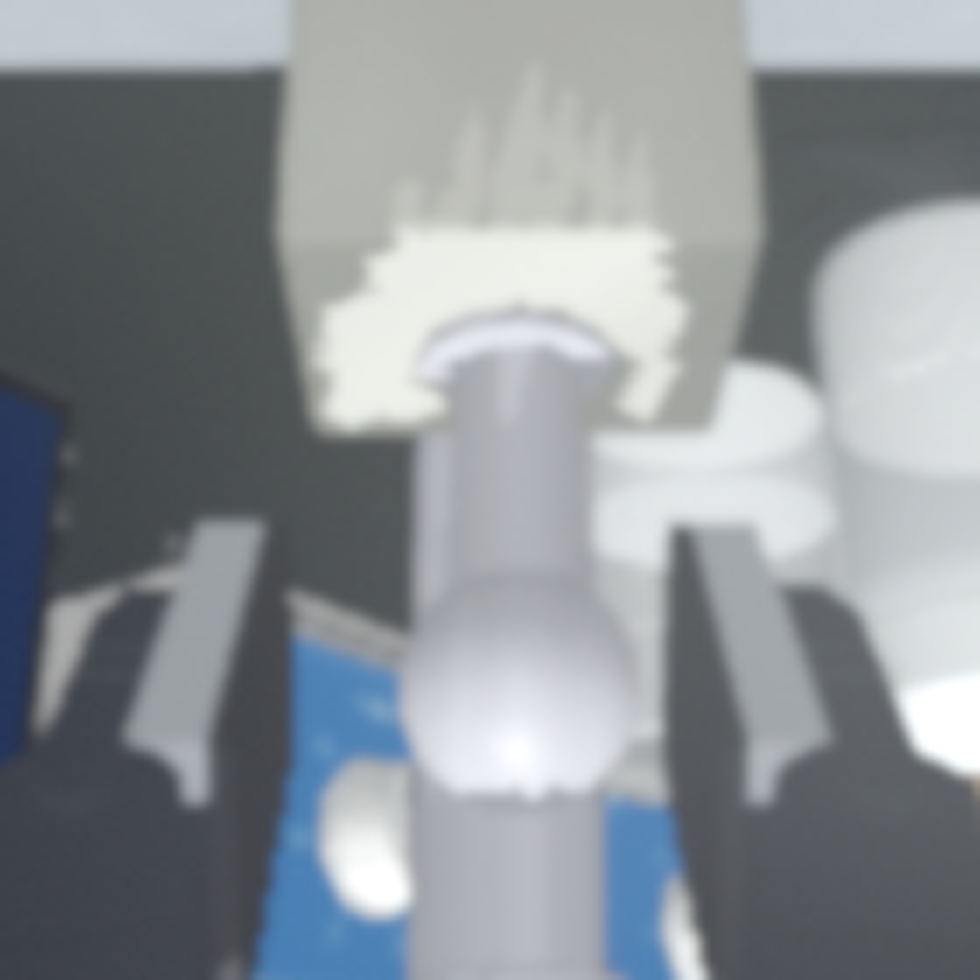

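```bash
python3 - <<'E'
from h import *
c=cam("wrist"); s=c["s"]; o=np.array([270,30]);k=8
crop(c,(325,85),55,8,"pics/w34.png")
P=lambda q:np.round((proj(c,W(q))[0]-[270,30])*8,0)
for q in [(-60,0,34),(-60,0,22),(-48,0,34),(-48,18,34),(-48,-18,34),(-30,30,34),(-30,-30,34)]: print(q,P(q))
E
```

```text
(-60, 0, 34) [432. 197.]
(-60, 0, 22) [431. 110.]
(-48, 0, 34) [430. 327.]
(-48, 18, 34) [638. 327.]
(-48, -18, 34) [222. 327.]
(-30, 30, 34) [747. 498.]
(-30, -30, 34) [106. 498.]
```

View pics/w34.png

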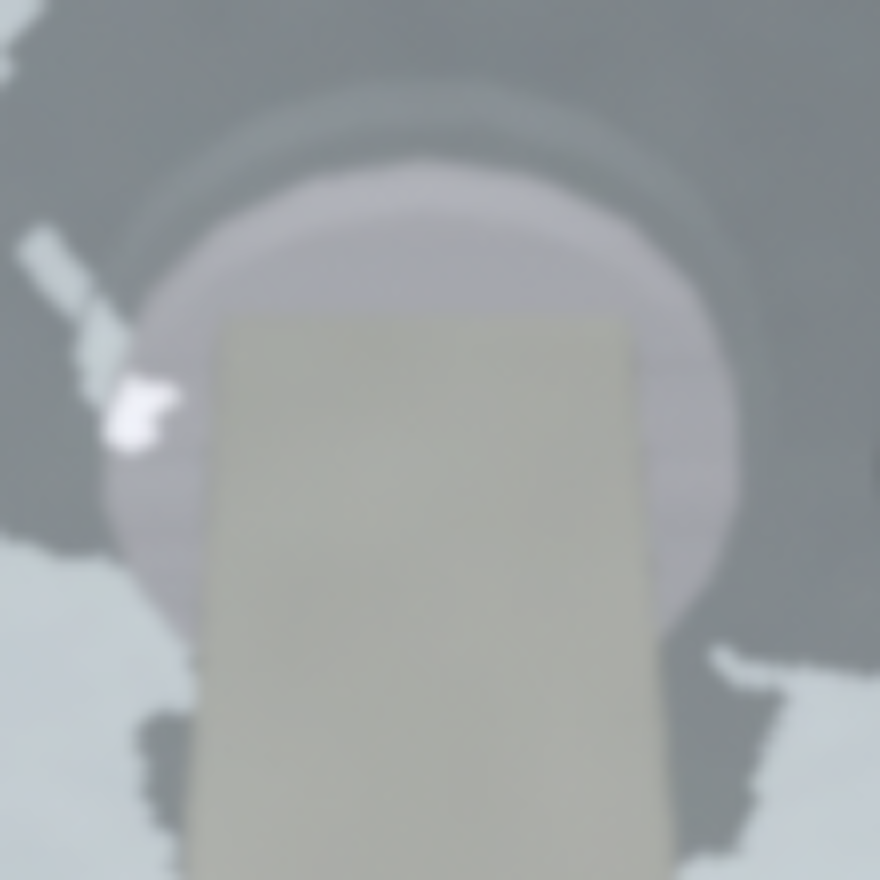

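Laterally the base is now centred to about 0.3 mm (425 against 421), and front-to-back it is within 1–2 mm. I retreat along the fingers and check from the scene camera.

>>> arm_command:
  deltas: "0 0 -0.06 0 0 0 -0.2; 0 0 -0.16 0 0 0 -0.2; 0 0 -0.3 0 0 0 -0.2; 0 0 -0.44 0 0 0 -0.4; 0 0 -0.5 0 0 0 -0.6; 0 0 -0.5 0 0 0 -1; 0 0 -0.5 0 0 0 -1"

```text
time_s: 34.52
eef_pos: [0.4385, 0.0008, 0.2939]
orientation: [[-0.424, -0.798, 0.43], [-0.565, 0.603, 0.563], [-0.708, -0.004, -0.706]]
force: [0.0, 0.0, 0.4]
gripper_width: 0.0003
```

```bash
python3 - <<'E'
from h import *
c=cam("scene"); crop(c,(305,225),50,9,"pics/s35.png")
c=cam("wrist"); crop(c,(320,150),100,5,"pics/w35.png")
s=manip.state(); print(s["time_s"],s["eef_pos"])
P=lambda q:np.round((proj(c,W(q))[0]-[220,50])*5,0)
for q in [(-30,0,34),(-60,0,34),(-48,0,34),(-48,0,134),(-30,0,162),(-30,0,182),(-30,-30,34),(-30,30,34)]: print(q,P(q))
plan(W((30,-41,400)),RT(53.1,0))
E
```

```text
34.6167 [0.43822848 0.00153833 0.29239657]
(-30, 0, 34) [505. 262.]
(-60, 0, 34) [506. 154.]
(-48, 0, 34) [506. 199.]
(-48, 0, 134) [508. 558.]
(-30, 0, 162) [508. 733.]
(-30, 0, 182) [509. 828.]
(-30, -30, 34) [378. 262.]
(-30, 30, 34) [632. 262.]
TCP [0.5828 0.1301 0.4   ] cmd -0.841 -0.153 0.232 -0.002 1.0 -0.002 rows>= 6.3 t 34.62
```

View pics/s35.png

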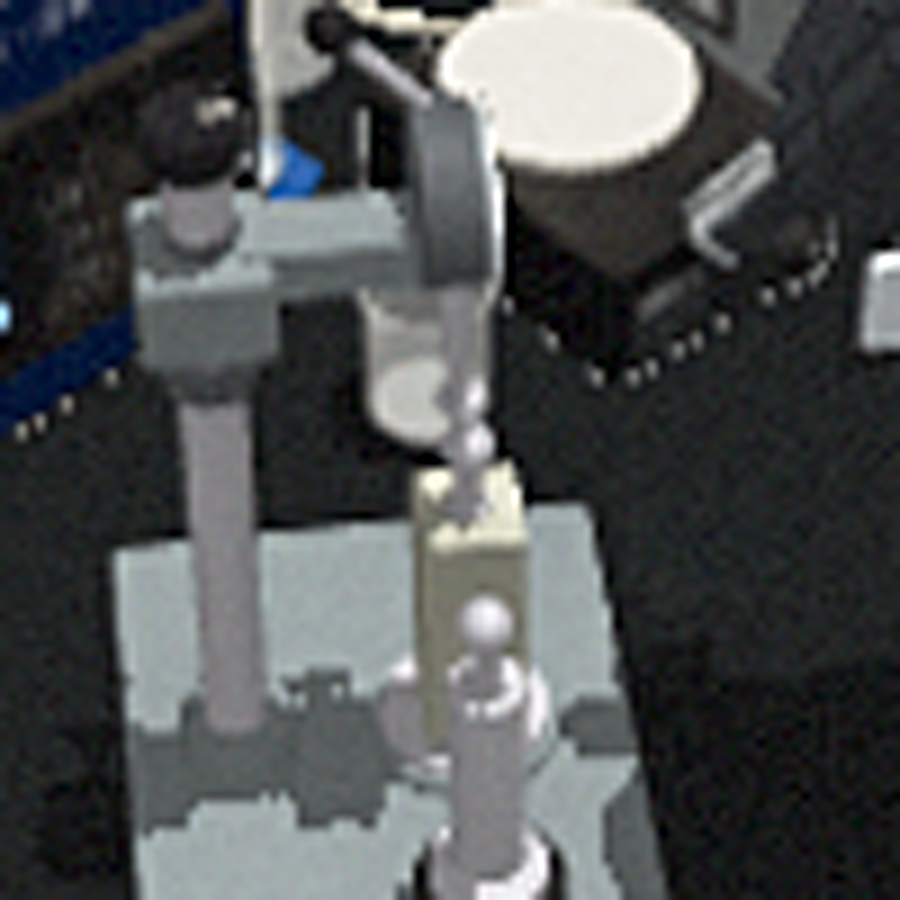

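View pics/w35.png

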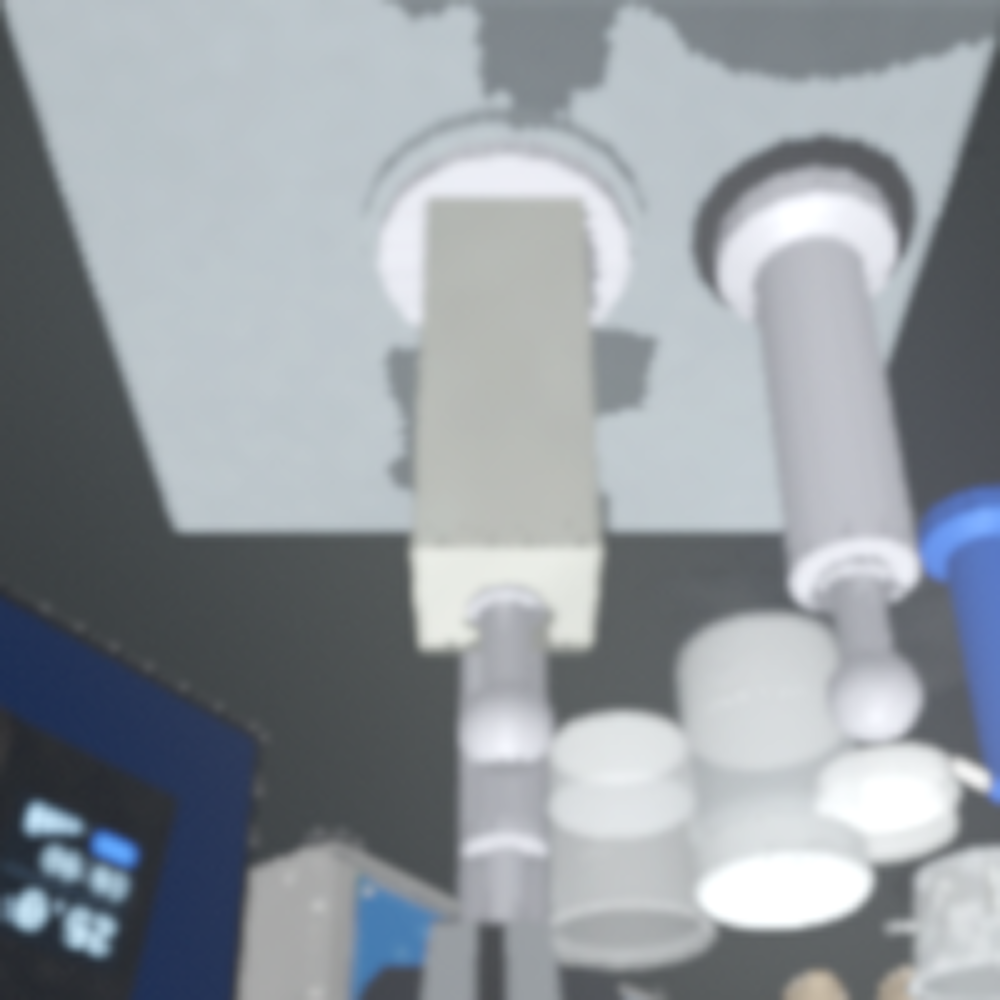

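The prism stands upright and centred on the anvil: near-edge row 198 against 199 expected, and ball at 508 on the axis at 508. The rod is untouched. Next I rise and go round behind the lever knob.

```bash
python3 - <<'E'
from h import *
plan(W((-130,-42,435)),RT(53.1,0))
E
```

```text
TCP [0.4875 0.0015 0.435 ] cmd -0.487 -0.158 -0.319 -0.002 1.0 -0.002 rows>= 6.3 t 34.62
```

>>> arm_command:
  deltas: "-0.1 -0.03 -0.1 0 0.1 0 -1; -0.2 -0.06 -0.2 0 0.25 0 -1; -0.3 -0.1 -0.28 0 0.4 0 -1; -0.4 -0.14 -0.319 0 0.56 0 -1; -0.487 -0.158 -0.319 0 0.72 0 -1; -0.487 -0.158 -0.319 0 0.88 0 -1; -0.487 -0.158 -0.319 0 1 0 -1; -0.487 -0.158 -0.319 0 1 0 -1; -0.487 -0.158 -0.319 0 1 0 -1"

```text
time_s: 35.37
eef_pos: [0.4885, 0.0037, 0.4324]
orientation: [[-0.599, -0.801, -0.003], [-0.801, 0.599, -0.0], [0.002, 0.002, -1.0]]
force: [-1.0, -0.1, -0.1]
gripper_width: -0.0004
```

```bash
python3 - <<'E'
from h import *
err(W((-130,-42,435)),RT(53.1,0))
plan(W((35,-42,435)),RT(53.1,0))
E
```

```text
err mm (world) [ 0.93  2.14 -2.59] deg [-0.12  0.12 -0.08] q [ 18.8   7.5  15.7  -0.  -98.4 -55.7] F [-1.  -0.1 -0.1] w -0.44
TCP [0.5866 0.1335 0.435 ] cmd -0.651 -0.003 -0.012 0.003 -0.003 0.002 rows>= 3.9 t 35.37
```

>>> arm_command:
  deltas: "-0.12 -0.003 -0.012 0 0 0 -1; -0.27 -0.003 -0.012 0 0 0 -1; -0.42 -0.003 -0.012 0 0 0 -1; -0.55 -0.003 -0.012 0 0 0 -1; -0.63 -0.003 -0.012 0 0 0 -1; -0.651 -0.003 -0.012 0 0 0 -1; -0.651 -0.003 -0.012 0 0 0 -1; -0.651 -0.003 -0.012 0 0 0 -1"

```text
time_s: 36.03
eef_pos: [0.5864, 0.1327, 0.4353]
orientation: [[-0.6, -0.8, -0.002], [-0.8, 0.6, 0.0], [0.001, 0.002, -1.0]]
force: [-0.1, -0.1, 0.2]
gripper_width: -0.0001
```

```bash
python3 - <<'E'
from h import *
err(W((35,-42,435)),RT(53.1,0))
c=cam("wrist"); cv2.imwrite("pics/w36.png",c["img"]); c2=cam("scene"); crop(c2,(300,180),40,10,"pics/s36.png")
print(proj(c,[W((3,-38,312)),W((50,0,317))]))
plan(W((35,-42,379)),RT(53.1,0))
E
```

```text
err mm (world) [-0.19 -0.75  0.33] deg [-0.12  0.06 -0.05] q [ 2.760e+01  2.160e+01  3.500e+01 -1.000e-01 -1.035e+02 -6.450e+01] F [-0.1 -0.1  0.2] w -0.06
[[323.86214272 178.39730626]
 [374.7511283  242.04419607]]
TCP [0.5866 0.1335 0.379 ] cmd -0.005 0.001 0.229 0.002 -0.0 0.0 rows>= 1.4 t 36.13
```

View pics/w36.png

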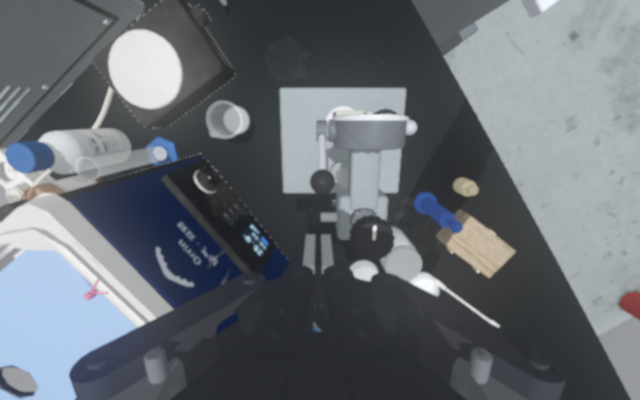

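View pics/s36.png

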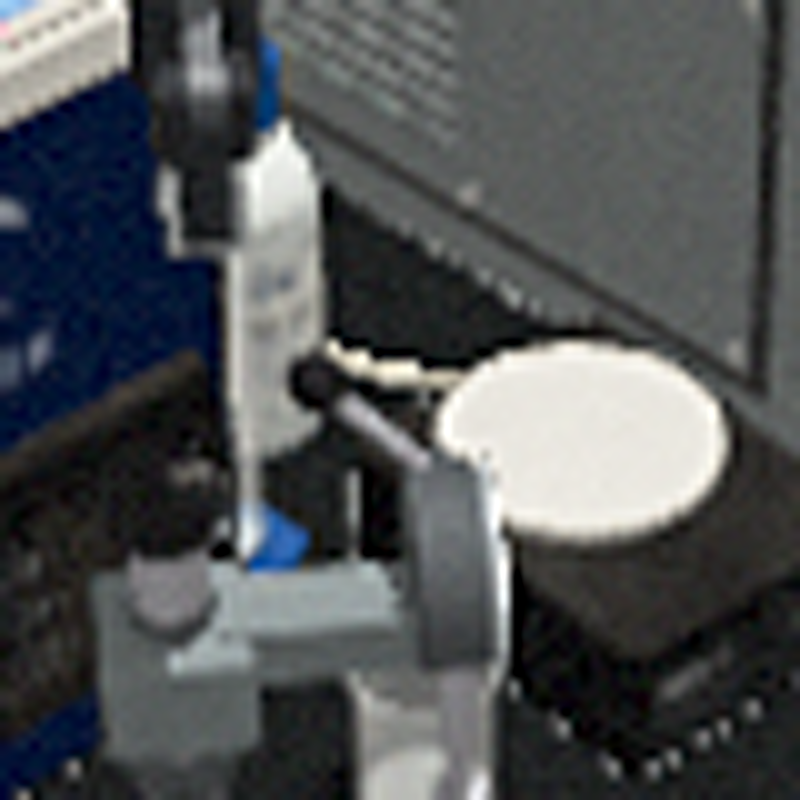

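>>> arm_command:
  deltas: "-0.005 0.001 0.1 0 0 0 -1; -0.005 0.001 0.2 0 0 0 -1; -0.003 0.001 0.225 0 0 0 -1; -0.003 0.001 0.225 0 0 0 -1; -0.003 0.001 0.225 0 0 0 -1"

```text
time_s: 36.55
eef_pos: [0.5861, 0.1322, 0.3815]
orientation: [[-0.601, -0.799, 0.001], [-0.799, 0.601, 0.001], [-0.001, -0.0, -1.0]]
force: [-0.1, -0.4, 0.2]
gripper_width: -0.0001
```

```bash
python3 - <<'E'
from h import *
err(W((35,-42,380)),RT(53.1,0))
plan(W((-44,-42,380)),RT(53.1,0))
E
```

```text
err mm (world) [-0.49 -1.28  1.52] deg [ 0.01 -0.05  0.02] q [ 27.6  20.4  25.3  -0.  -94.9 -64.5] F [-0.1 -0.4  0.2] w -0.06
TCP [0.5392 0.0703 0.38  ] cmd 0.311 0.001 0.006 -0.0 0.001 -0.0 rows>= 1.9 t 36.55
```

>>> arm_command:
  deltas: "0.04 0 0.006 0 0 0 -1; 0.08 0 0.006 0 0 0 -1; 0.12 0 0.006 0 0 0 -1; 0.16 0 0.006 0 0 0 -1; 0.2 0 0.006 0 0 0 -1; 0.235 0 0.006 0 0 0 -1; 0.265 0 0.006 0 0 0 -1; 0.29 0 0.006 0 0 0 -1; 0.305 0 0.006 0 0 0 -1; 0.308 0 0.006 0 0 0 -1"

```text
time_s: 37.38
eef_pos: [0.5396, 0.0705, 0.3793]
orientation: [[-0.601, -0.799, -0.0], [-0.799, 0.601, 0.001], [-0.001, 0.001, -1.0]]
force: [2.8, 2.6, -2.8]
gripper_width: -0.0003
```

```bash
python3 - <<'E'
from h import *
err(W((-44,-42,380)),RT(53.1,0))
c2=cam("scene"); crop(c2,(310,200),40,10,"pics/s37.png")
print((proj(c2,[W((-65.4,-38,312)),W((-62,-38,315)),W((-30,0,171))])-[270,160])*10)
E
```

```text
err mm (world) [ 0.46  0.17 -0.67] deg [-0.05 -0.05  0.04] q [ 23.9  13.5  15.5  -0.1 -92.  -60.8] F [ 2.8  2.6 -2.8] w -0.33
[[456.7823842  164.08829072]
 [444.88298422 156.78617241]
 [353.9319525  624.32607764]]
```

View pics/s37.png

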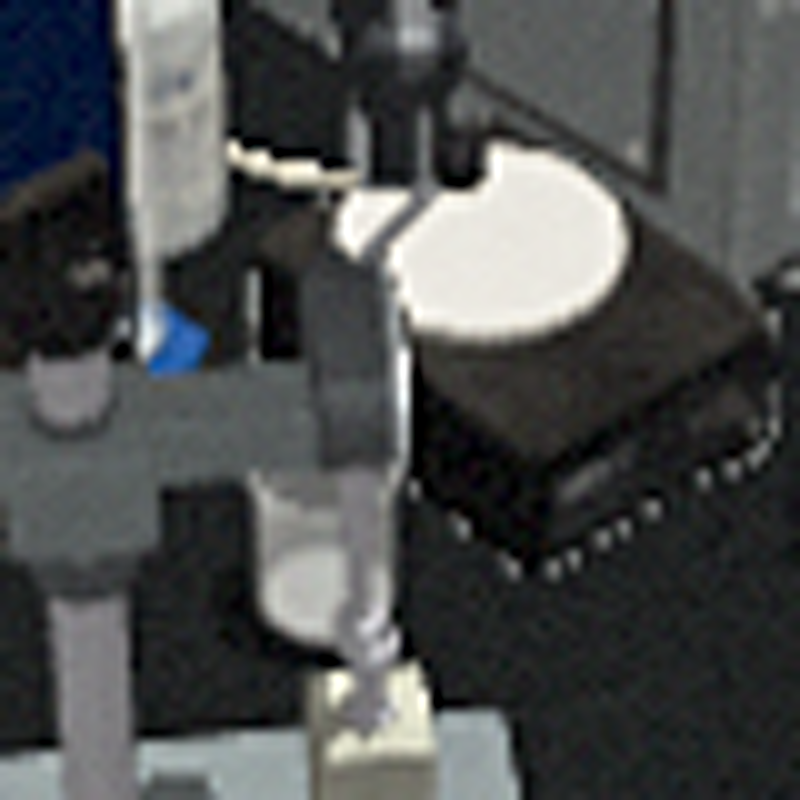

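The lever knob is back at its starting pixel (316,176) and the foot rests on the ball. I back off, rise, and go to the dial-viewing pose.

>>> arm_command:
  deltas: "-0.04 0 0 0 0 0 -1; -0.08 0 0 0 0 0 -1; -0.08 0 -0.12 0 0 0 -1; -0.08 0 -0.26 0 0 0 -1; -0.08 0 -0.3 0 0 0 -1; -0.08 0 -0.3 0 0 0 -1"

```text
time_s: 37.93
eef_pos: [0.5528, 0.0869, 0.4579]
orientation: [[-0.601, -0.799, 0.005], [-0.799, 0.601, 0.001], [-0.004, -0.004, -1.0]]
force: [0.2, -0.7, -0.3]
gripper_width: 0.0001
```

```bash
python3 - <<'E'
from h import *
plan(W((-154,0,390)),RT(53.1,45))
E
```

```text
TCP [0.4395 0.0075 0.39  ] cmd 0.527 0.172 0.269 -0.005 -0.995 0.001 rows>= 6.3 t 37.93
```

>>> arm_command:
  deltas: "0.15 0.05 0 0 -0.05 0 -1; 0.3 0.1 0 0 -0.15 0 -1; 0.45 0.15 0.03 0 -0.3 0 -1; 0.527 0.172 0.1 0 -0.45 0 -1; 0.527 0.172 0.18 -0.003 -0.6 0 -1; 0.527 0.172 0.269 -0.005 -0.8 0 -1; 0.527 0.172 0.269 -0.005 -0.995 0 -1; 0.527 0.172 0.269 -0.005 -0.995 0 -1; 0.527 0.172 0.269 -0.005 -0.995 0 -1; 0.527 0.172 0.269 -0.005 -0.995 0 -1"

```text
time_s: 38.77
eef_pos: [0.4397, 0.0065, 0.3894]
orientation: [[-0.427, -0.799, 0.423], [-0.566, 0.601, 0.564], [-0.705, 0.001, -0.709]]
force: [-0.3, -0.0, -0.7]
gripper_width: 0.0001
```

```bash
python3 - <<'E'
from h import *
err(W((-154,0,390)),RT(53.1,45))
c=cam("wrist"); im=rect(c,"pics/d3.png"); cv2.imwrite("pics/w38.png",c["img"])
print(pointer(im,0)); c2=cam("scene"); crop(c2,(305,230),50,9,"pics/s38.png")
E
```

```text
err mm (world) [ 0.16 -1.   -0.62] deg [-0.01  0.13  0.11] q [ -6.7  -8.1  -3.9 -39.8 -72.4 -25.4] F [-0.3 -0.  -0.7] w 0.07
(np.float64(0.2480610231042476), array([-3.62284348, 61.64942754]))
```

View pics/d3.png

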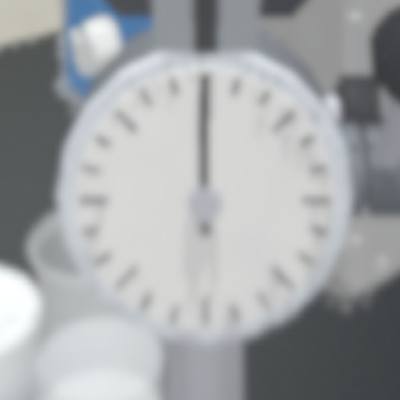

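View pics/w38.png

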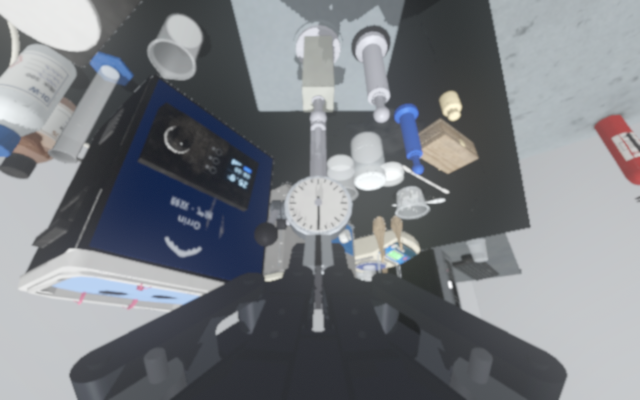

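View pics/s38.png

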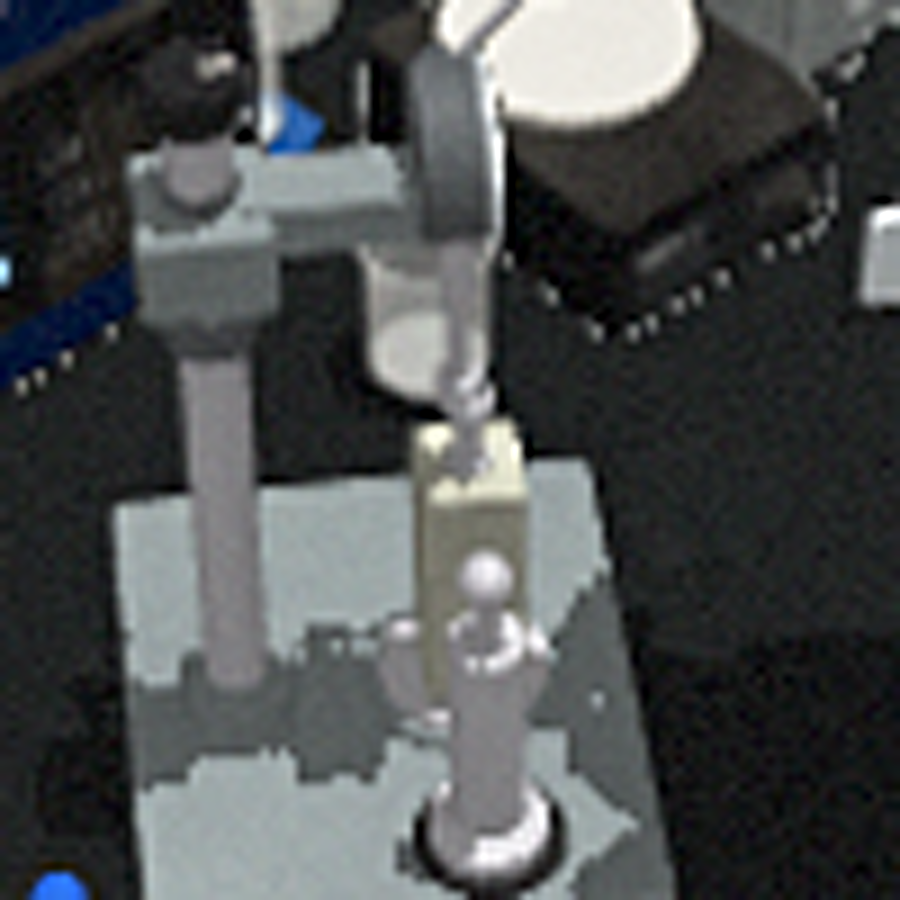

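The dial reads about 0 with the prism under the spindle, and everything stands. One last look from above at the bystanders before handing in.

```bash
python3 - <<'E'
from h import *
c=cam("top"); a=c["img"]; b=cv2.imread("pics/top0.png")
cv2.imwrite("pics/t39.png",np.vstack([cv2.resize(x[140:270,120:440],(800,298)) for x in (b,a)]))
s=manip.state(); print(s["time_s"],s["joint_velocities"].round(2),s["force"].round(2))
E
```

```text
38.9167 [ 0.37 -0.09 -0.06 -0.56  0.08  0.36] [ 0.85  0.13 -0.13]
```

View pics/t39.png

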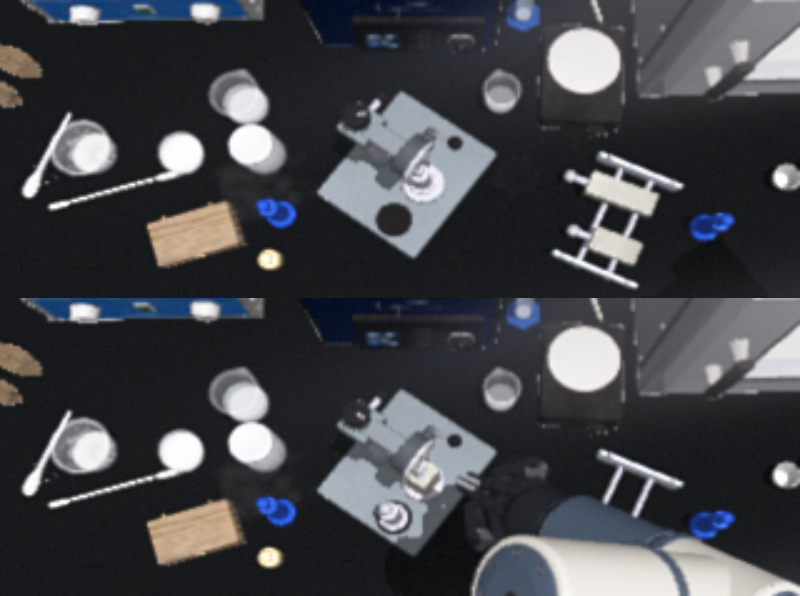

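The bystanders are where they were in the first picture, and the robot is touching nothing. The short prism is hidden under the arm here, but it was undisturbed in the scene view after the lift. Handing in.

```bash
python3 - <<'E'
from plant import manip
print(manip.job_done())
E
```

```text
the job is handed in; nothing more can be done
None
```

The job is done and handed in at about 39 s of the 72 s allowed.

**What I did**
- **Zero setting:** I turned the fine-adjustment knob about −45°. The dial went from −36.5° to about −0.3° on the reference rod.
- **Rod:** I pushed the lever back to about 1.46 rad and stood the rod upright in the middle of the rubber pad.
- **Long prism:** I lifted it by its ball and eased the grip in clear space until it hung plumb and still. The residual swing was under 1°. I then gripped it again and stood it on the anvil.
- **Lever:** I brought it forward to its starting position, and the spindle foot rests on the ball.

**Last checks**
- The dial still reads zero, about +0.25°.
- The prism and rod stand upright and centred. The prism is within about 0.5 mm sideways and 1–2 mm front to back.
- The beaker, weight and jar are where they were in the first picture, and the gripper touches nothing.

**What disagreed**
- **First placing:** The prism settled about 2.5 mm off to the side, so I regripped it, lifted it slightly and shifted it.
- **Plumbness:** While the prism hung, the scene camera suggested 1.5–2.5° off plumb and the wrist camera about 0.5°. I trusted the wrist camera because the scene camera showed a similar bias on the comparator's column.
- **Short prism:** The arm hid it in the last picture. I saw it undisturbed just after the lift and did not work near it afterwards.

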